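# Screw the cap onto the tilted transport canister

## Robot

A 7-joint arm with a two-finger parallel gripper is mounted at the origin on a cart in front of the work surface, level with it; the furniture and walls round the work are solid. World frame = base frame: x ahead of the robot, y to its left, z up, the work surface at z = 0. Lengths are in m, angles in rad, forces in N, time in s.
With the tool pointing down it reaches from about 0.425 to 0.925 m from the base axis. Payload 6.8 kg.
Tool frame: the origin (TCP) lies at the very end of the fingers, on their centre line; the grasp point (between the pads) lies 19 mm behind it (r.grip_depth is the distance from the TCP to the grasp point, in m); z points along the fingers, y is the direction in which the jaws open and shut (so a half turn about z gives the same grasp; the last joint's range is limited). The gripper opens to 85 mm and grips with 20 to 120 N. Pads are 22 mm wide; open, the fingers measure 114 mm over their backs; the gripper's body (76 mm by 85 mm) begins 54 mm behind the grasp point. The pads swing forward as they close: fully open they stand 13 mm farther back than shut.
Start: joints at [1.035, 0.477, 0.022, 1.555, -0.011, 1.109, -0.083], TCP at [0.28, -0.614, 0.231] pointing down, gripper open.
Joint ranges: [-2.96, 2.96], [-0.34, 2.1], [-1.41, 1.46], [0.24, 2.44], [-1.37, 4.51], [0.17, 1.92], [-2.96, 2.96]. Speed limits (rad/s): [2.39, 2.39, 3.14, 3.14, 3.14, 3.14, 3.14].

## Interface

Orientations are given as a rotation vector (axis times angle).
In Python, from bench import r, grab_frame gives the robot as it stands. The module is installed in compiled form; this text tells all that it offers.
- The arm moves only by the tool play_rows, never from a script. Its argument "increments" is a list of rows, each a list of 7 numbers: the shift along the tool's x, y, z in mm, then the turn, a rotation vector about the tool's x, y, z in rad, then the closure in counts, from 0 (fully open) to 255 (shut). In form: [[tx, ty, tz, rx, ry, rz, claw], ...]. A call has 1 to 5 rows; each row shifts and turns the pose as measured when the row begins, along the tool's axes as they then stand; what a row does not reach is not made up. A row lasts 1/10 s, in which the tool goes at most 50 mm and 8.59 degrees, less where a joint would pass 70% of its speed; a pose out of reach is approached as far as the arm can. A call is refused whole if a number of a shift passes 50 or a number of a turn 0.15, either way. A call with a gripper value outside its range is refused whole. The fingers move at their own pace and stop on an object; "force" is the grip in N (left out, the last holds). Time passes only in rows, so rows that do not move let the fingers close. It gives the time, the measured TCP pose, the force and the opening at its end, in the units of the state.
- r.get_obs(): the state, without advancing time (a new reading comes with each control period).
- grab_frame(name): name is "scene" or "top" or "wrist"; returns a dict with "color" (480x640x3 uint8, blue, green, red), "depth" (480x640 float32, m along the optical axis (not along the pixel's ray), 0 where there is no reading), "K" (3x3 intrinsics, pixels), "k1" (the pictures are not rectified: a ray, as slopes to the right and down, at radius r is drawn at 1 + k1 r^2 times it, then the intrinsics apply), "T" (4x4, takes a point from camera to world coordinates). Camera axes: x right, y up, looking along -z (the intrinsics and any distortion apply to the point x, -y, -z); pixel columns grow to the right and rows downward; lengths in m; the calibration is good to about 2 mm. A picture is of the moment at which its call begins.
- r.hand_in(): hands the job in, once; it reports no verdict.
The state is a dict: "clock": time; "joints": joint angles; "qvel": joint speeds; "tau": joint torques, N m; "tcp_pos": TCP position; "orientation": TCP orientation; "contact_force": force on the tool from outside, world axes, zero at the start; "moment": the same for the moment, N m; "grip_width": finger opening in m.
Only numpy, scipy, OpenCV 4.12 (cv2) and the standard library are available. Lean on these libraries where they do the work, as an engineer would, in place of code of your own. Each camera call takes 0.05 s, during which the arm holds its last target.

## Task

Close the sample transport canister that leans in its stand: put the blue cap on its mouth and screw it on clockwise until it is fully home, then let go. Its thread catches only once the cap, turned backward (counter-clockwise, looking down on it), drops into the thread starts. Leave the other things on the bench where they are.

Things in the scene. Friction and masses are not known exactly. Their poses are not given: they have to be found in the camera images.
- cap: blue round screw cap, 76 mm across, 57 mm high in all, about 0.12 kg, standing open side down on the bench at the start. Origin: centre of the lower edge of its skirt; z = up out of its top. The round part is 27 mm high, bore 69 mm; on it stands a straight grip bar, 56 mm long along the cap's x, 14 mm wide along its y, 30 mm high, to be pinched across its width
- cap_bar (a point): middle of the grip bar, 42 mm above the cap's origin on its axis (15 mm above the round part, 15 mm below the bar's top); axes as the cap's
- cap_seat (a point): centre of the inner face of the cap's top, on its axis 22 mm above the cap's origin and 20 mm below cap_bar; axes as the cap's. It lies on the mouth when the cap is fully home
- cap_lugs (a point): point on the cap's axis, 4 mm above its origin, level with three equal lugs inside the skirt, 120 degrees apart, 5 mm thick, reaching in to 54 mm diameter. Their angle to the grip bar is not told
- canister: aluminium canister, 84 mm across, held rigidly in a fixed dark steel stand, leaning 30 degrees toward the robot's side. Origin: centre of the rim of its open mouth, about 174 mm above the bench; z = out of the mouth along the canister's axis, y level. Its white neck, 49 mm across and tapered to 43 mm in the top 6 mm, does not turn
- mouth (a point): centre of the rim of the canister's mouth; axes as the canister's. Height of cap_seat out from here along the axis: about 14.5 mm with the lugs resting on the thread's crests (19 to 20 if on their stops), about 5 mm once they have dropped into the starts, 0 when the cap is home
- thread (a point): point on the canister's axis level with the flat crests of its thread (64 mm across), 6 mm in from the rim. Three thread starts, 120 degrees apart, at an angle not told that changes each time. Small upright stops, 5 mm high, on the crests block clockwise turning there; at most about 110 degrees counter-clockwise bring the lugs over the starts, which leave about 25 degrees of free turn
- start (a point): point on the canister's axis 15.5 mm in from the rim, level with the floor of the thread starts. A cap put on at a chance angle may rarely drop straight to here. From here about 70 to 100 degrees of clockwise turning (the first part free, then 5.4 mm down a radian) draw the cap down the last 5 mm, almost freely, until it is tight on the rim (0.4 N m or more); it stays tight when let go
- sample_cup: bystander: screw-top sample cup with red lid, 62 mm in diameter, 68 mm high; origin at the centre of its foot
- timer: bystander: flat grey lab timer, 62 x 66 x 18 mm; origin at the centre of its underside
- stain_bottle: bystander: dropper bottle with black cap, 34 mm in diameter, 85 mm high; origin at the centre of its foot
- buffer_bottle: bystander: white dropper bottle with blue cap, 30 mm in diameter, 78 mm high; origin at the centre of its foot
Things that resemble listed ones, but are neither listed nor needed, are in the scene too. Of the things like the cap, leave any that is green, orange or yellow; of the rest the larger one is meant.

How it is judged:
By the outcome, as a careful person would: the job done as asked, in the order asked, and still so for the second after the job is handed in, with the robot touching nothing.
It also fails if it takes over 51 s, if anything falls off the work surface, if the arm or the gripper's body presses on something with over 40 N, if the wrist force passes 120 N, or if a joint passes its speed limit or range.

## Working session

There is one attempt and no reset: what is moved stays moved. The work goes in short steps, Python scripts to look and compute and a tool call to move; the robot and the scene stay as the last step left them, time stands still between calls to the robot, and variables do not carry over. Pictures are saved under pics/ and viewed, and the job is handed in when it is done.

Besides the shell and the picture viewer there is one more tool, called after "Request:" as name(argument=value, ...), one argument or row to a line, values as JSON. play_rows: Moves the arm, as the interface text tells. Its arguments: {"type":"object","properties":{"increments":{"type":"array","items":{"type":"array","items":{"type":"number"}}},"force":{"type":"number"}},"required":["increments"]}

```bash
ls; mkdir -p pics; cat > h.py <<'E'
import numpy as np, cv2
from bench import r, grab_frame
from scipy.spatial.transform import Rotation as R
def cap(name,tag):
    f=grab_frame(name); np.savez(f'{tag}.npz',**{k:np.array(v) for k,v in f.items()}); cv2.imwrite(f'pics/{tag}.png',f['color']); return f
def load(tag): return dict(np.load(f'{tag}.npz'))
def ray(f,u,v):
    K=f['K'];k1=float(f['k1']);u=np.atleast_1d(u).astype(float);v=np.atleast_1d(v).astype(float)
    x=(u-K[0,2])/K[0,0];y=(v-K[1,2])/K[1,1]
    xd,yd=x.copy(),y.copy()
    for _ in range(20):
        s=1+k1*(x*x+y*y); x=xd/s;y=yd/s
    return np.stack([x,-y,-np.ones_like(x)],1)
def pts(f,u,v):
    d=ray(f,u,v); z=f['depth'][np.atleast_1d(v).astype(int),np.atleast_1d(u).astype(int)]
    P=d*z[:,None]; T=f['T']; return P@T[:3,:3].T+T[:3,3], z
def onplane(f,u,v,h):
    d=ray(f,u,v)@f['T'][:3,:3].T; o=f['T'][:3,3]; return o+d*((h-o[2])/d[:,2])[:,None]
def proj(f,P):
    P=np.atleast_2d(P);T=f['T'];c=(P-T[:3,3])@T[:3,:3]; x=c[:,0]/-c[:,2];y=-c[:,1]/-c[:,2]
    s=1+float(f['k1'])*(x*x+y*y);K=f['K'];return np.stack([K[0,0]*x*s+K[0,2],K[1,1]*y*s+K[1,2]],1)
E
python3 - <<'E'
from h import *
for n in ['scene','top','wrist']:
    f=cap(n,n+'0'); print(n,f['T'].round(3).tolist(),f['K'].round(1).tolist(),f['k1'])
o=r.get_obs();print({k:np.round(v,3).tolist() for k,v in o.items()}, r.grip_depth)
E
```

```text
pics
scene [[-0.82, 0.323, -0.472, 0.091], [-0.572, -0.459, 0.68, 1.029], [0.003, 0.828, 0.561, 0.739], [0.0, 0.0, 0.0, 1.0]] [[543.7, 0.0, 323.7], [0.0, 543.7, 246.6], [0.0, 0.0, 1.0]] 0.04264069023504581
top [[-0.029, 0.989, -0.146, 0.439], [-1.0, -0.029, 0.002, 0.267], [-0.003, 0.146, 0.989, 1.102], [0.0, 0.0, 0.0, 1.0]] [[510.4, 0.0, 318.7], [0.0, 510.4, 235.2], [0.0, 0.0, 1.0]] -0.005177502530624899
wrist [[0.415, 0.871, 0.262, 0.346], [-0.91, 0.398, 0.119, -0.584], [-0.001, -0.288, 0.958, 0.374], [0.0, 0.0, 0.0, 1.0]] [[403.4, 0.0, 312.3], [0.0, 403.4, 243.9], [0.0, 0.0, 1.0]] -0.04627701599305916
{'clock': 0.15, 'joints': [1.035, 0.478, 0.022, 1.556, -0.012, 1.109, -0.083], 'qvel': [-0.001, -0.002, 0.001, -0.004, -0.0, -0.0, 0.0], 'tau': [0.003, -59.692, 1.61, -28.149, 0.013, 0.007, 0.0], 'tcp_pos': [0.28, -0.614, 0.231], 'orientation': [-3.069, -0.667, 0.001], 'contact_force': [0.575, 0.759, 0.095], 'moment': [-0.013, 0.017, 0.024], 'grip_width': 0.085} 0.0187
```

```bash
python3 - <<'E'
from h import *
t=load('top0');s=load('scene0')
c=t['color'][140:400,190:460]; cv2.imwrite('pics/ct.png',cv2.resize(c,None,fx=2.2,fy=2.2,interpolation=cv2.INTER_CUBIC))
c=s['color'][150:370,230:550]; cv2.imwrite('pics/cs.png',cv2.resize(c,None,fx=2.4,fy=2.4,interpolation=cv2.INTER_CUBIC))
def comp(f,lo,hi,minA=60):
    hsv=cv2.cvtColor(f['color'],cv2.COLOR_BGR2HSV);m=cv2.inRange(hsv,lo,hi)
    n,l,st,ce=cv2.connectedComponentsWithStats(m)
    return [(i,st[i],ce[i],l==i) for i in range(1,n) if st[i][4]>minA]
for nm,f in(('top',t),('scene',s)):
    for i,st,ce,m in comp(f,(100,150,60),(125,255,255)):
        v,u=np.nonzero(m);P,z=pts(f,u,v);P=P[z>0]
        print(nm,st,ce.round(1),np.median(P,0).round(3),P.min(0).round(3),P.max(0).round(3), np.percentile(P[:,2],[5,50,95]).round(3))
E
```

```text
top [377  92  37  42 310] [391.6 122.6] [0.833 0.101 0.028] [ 0.827  0.054 -0.003] [0.912 0.127 0.062] [0.005 0.028 0.046]
top [336 250  24  25 459] [347.9 261.8] [0.539 0.205 0.019] [ 0.515  0.18  -0.005] [0.568 0.231 0.042] [0.013 0.019 0.038]
top [ 311  297   37   38 1090] [329.4 315.7] [0.428 0.248 0.028] [ 0.39   0.21  -0.004] [0.467 0.287 0.062] [0.023 0.028 0.058]
top [   0  307   45   85 3586] [ 21.6 349.5] [0.376 0.896 0.012] [0.292 0.844 0.005] [0.463 0.948 0.019] [0.009 0.012 0.015]
scene [548 171  28  14 244] [560.1 177.5] [ 0.348 -0.555  0.007] [ 0.306 -0.604 -0.004] [ 0.383 -0.512  0.014] [0.002 0.007 0.011]
scene [258 202  44  27 691] [279.4 215. ] [0.859 0.123 0.03 ] [0.768 0.054 0.   ] [0.925 0.175 0.081] [0.005 0.03  0.065]
scene [357 271  24  24 439] [369.1 283.1] [0.536 0.216 0.018] [ 0.517  0.169 -0.   ] [0.565 0.233 0.04 ] [0.003 0.018 0.037]
scene [ 387  289   40   42 1131] [406.6 311.2] [0.42  0.261 0.028] [ 0.391  0.176 -0.002] [0.474 0.291 0.06 ] [0.006 0.028 0.057]
```

```bash
python3 - <<'E'
from h import *
from scipy.optimize import least_squares
t=load('top0');s=load('scene0')
print('pane base', onplane(t,[447,447.,436,430],[360,358,200,90],0).round(3).tolist(), onplane(s,[497,305],[275,210],0).round(3).tolist())
b=onplane(t,447,360,0)[0]
for h in (.2,.3,.4,.5,.6): print(h, proj(t,b+[0,0,h]).round(0), proj(s,b+[0,0,h]).round(0))
c=s['color'][60:300,400:620]; cv2.imwrite('pics/pane.png',cv2.resize(c,None,fx=2.5,fy=2.5,interpolation=cv2.INTER_CUBIC))
c=t['color'][300:400,400:560]; cv2.imwrite('pics/pane2.png',cv2.resize(c,None,fx=4,fy=4,interpolation=cv2.INTER_CUBIC))
c=s['color'][215:350,240:360]; cv2.imwrite('pics/can_s.png',cv2.resize(c,None,fx=4.4,fy=4.4,interpolation=cv2.INTER_CUBIC))
c=t['color'][180:280,225:325]; cv2.imwrite('pics/can_t.png',cv2.resize(c,None,fx=5.8,fy=5.8,interpolation=cv2.INTER_CUBIC))
E
```

```text
pane base [[0.328, 0.003, 0.0], [0.332, 0.003, 0.0], [0.672, 0.005, 0.0], [0.928, 0.002, 0.0]] [[0.329, 0.002, 0.0], [0.854, 0.018, 0.0]]
0.2 [[476. 371.]] [[516. 197.]]
0.3 [[495. 379.]] [[526. 151.]]
0.4 [[521. 389.]] [[538. 100.]]
0.5 [[555. 402.]] [[552.  43.]]
0.6 [[603. 421.]] [[568. -23.]]
```

```bash
python3 - <<'E'
from h import *
t=load('top0');s=load('scene0')
a=s['color'][0:240,440:640].astype(float); 
hp=np.clip(128+4*(a-cv2.GaussianBlur(a,(0,0),3)),0,255).astype(np.uint8)
cv2.imwrite('pics/p1.png',cv2.resize(np.hstack([s['color'][0:240,440:640],hp]),None,fx=2,fy=2.5,interpolation=cv2.INTER_NEAREST))
a=t['color'][0:480,400:640].astype(float); 
hp=np.clip(128+4*(a-cv2.GaussianBlur(a,(0,0),3)),0,255).astype(np.uint8)
cv2.imwrite('pics/p2.png',cv2.resize(np.hstack([t['color'][:,400:640],hp]),None,fx=1.6,fy=1.2,interpolation=cv2.INTER_NEAREST))
E
python3 - <<'E'
from h import *
t=load('top0');s=load('scene0')
print('mouth top h.174',onplane(t,225+258/5.8,180+330/5.8,.174), 'scene', onplane(s,240+328/4.4,215+150/4.4,.174))
b=np.array([(145,488),(453,475),(135,117),(440,104)])/5.8+[225,180]
B=onplane(t,b[:,0],b[:,1],.012); print('bolts top',B.round(4).tolist())
P=B; print('x-dir', (P[2]-P[0]).round(3),(P[3]-P[1]).round(3),'y', (P[0]-P[1]).round(3),(P[2]-P[3]).round(3))
for nm,f,(u0,u1,v0,v1) in (('top',t,(245,305,188,270)),('scene',s,(255,335,230,320))):
    vv,uu=np.mgrid[v0:v1,u0:u1];P,z=pts(f,uu.ravel(),vv.ravel()); g=f['color'][vv.ravel(),uu.ravel()]
    m=(z>0)&(P[:,2]>.06); print(nm,m.sum(),P[m].min(0).round(3),P[m].max(0).round(3)); np.save(nm+'P.npy',np.c_[P[m],g[m]])
    m2=m&(P[:,2]>.165); print(np.percentile(P[m2],[2,50,98],axis=0).round(3))
E
```

```text
mouth top h.174 [[0.57523916 0.35643411 0.174     ]] scene [[0.57514123 0.36023675 0.174     ]]
bolts top [[0.5413, 0.4146, 0.012], [0.5428, 0.3008, 0.012], [0.6814, 0.417, 0.012], [0.683, 0.3022, 0.012]]
x-dir [0.14  0.002 0.   ] [0.14  0.001 0.   ] y [-0.001  0.114  0.   ] [-0.002  0.115  0.   ]
top 2454 [0.548 0.293 0.06 ] [0.682 0.415 0.189]
[[0.559 0.33  0.165]
 [0.592 0.356 0.174]
 [0.622 0.387 0.186]]
scene 2824 [0.551 0.204 0.06 ] [0.682 0.43  0.189]
[[0.563 0.33  0.165]
 [0.59  0.37  0.173]
 [0.623 0.391 0.186]]
```

```bash
python3 - <<'E'
from h import *
from scipy.optimize import least_squares
a0=np.array([-.5,-.006,.866]);a0/=np.linalg.norm(a0);m0=np.array([.575,.357,.174])
for nm in ('top','scene'):
    D=np.load(nm+'P.npy');P=D[:,:3]
    d=P-m0; h=d@a0; rad=np.linalg.norm(d-np.outer(h,a0),axis=1)
    # rim: |h|<4mm & rad 16..25
    m=(np.abs(h)<.005)&(rad<.024); print(nm,'rim n',m.sum(),'h med',np.median(h[m]), 'xyz',P[m].mean(0).round(4))
    for lo,hi in((-.02,-.01),(-.01,-.003),(-.003,.004),(-.03,-.02),(-.05,-.03),(-.08,-.05)):
        k=(h>lo)&(h<hi);print(lo,hi,k.sum(),np.percentile(rad[k],[10,50,90]).round(4))
    k=(h<-.035)&(h>-.085)&(rad<.05)&(rad>.035)
    def res(p,k=k):
        a=np.array([p[2],p[3],1]);a/=np.linalg.norm(a);o=np.array([m0[0]+p[0],m0[1]+p[1],m0[2]])
        d=P[k]-o;h=d@a;return np.linalg.norm(d-np.outer(h,a),axis=1)-.042
    s=least_squares(res,[0,0,-.577,0],loss='soft_l1',f_scale=.001)
    print('body fit',k.sum(),s.x[:2].round(4)+m0[:2],s.x[2:].round(4),'tilt',np.degrees(np.arctan(np.hypot(*s.x[2:]))), 'rms',np.sqrt(np.mean(s.fun**2)))
    # fixed tilt 30
    def res2(p): return res([p[0],p[1],-np.tan(np.pi/6)*np.cos(p[2]),-np.tan(np.pi/6)*np.sin(p[2])])
    s=least_squares(res2,[0,0,0],loss='soft_l1',f_scale=.001);print('fix',s.x)
E
```

```text
top rim n 194 h med 0.0005759807807323998 xyz [0.5783 0.3543 0.176 ]
-0.02 -0.01 166 [0.0222 0.0278 0.032 ]
-0.01 -0.003 271 [0.0221 0.0278 0.0324]
-0.003 0.004 262 [0.0183 0.0225 0.0297]
-0.03 -0.02 493 [0.0079 0.0279 0.0364]
-0.05 -0.03 341 [0.0347 0.0388 0.0415]
-0.08 -0.05 524 [0.0391 0.046  0.059 ]
body fit 467 [0.57   0.3597] [-0.6341  0.0057] tilt 32.379986515870954 rms 0.0025350025764752267
fix [-0.00205483  0.00330134 -0.03191082]
scene rim n 127 h med -0.0006625041792394232 xyz [0.5738 0.3571 0.1721]
-0.02 -0.01 223 [0.0181 0.0292 0.0346]
-0.01 -0.003 331 [0.0201 0.0275 0.0334]
-0.003 0.004 166 [0.0169 0.0223 0.0283]
-0.03 -0.02 281 [0.0124 0.0311 0.0374]
-0.05 -0.03 550 [0.0349 0.0418 0.0449]
-0.08 -0.05 722 [0.0429 0.0457 0.0696]
body fit 711 [0.5763 0.3576] [-0.5613 -0.0499] tilt 29.399940287750624 rms 0.001095196495456795
fix [0.00061325 0.00047635 0.0897926 ]
```

```bash
python3 - <<'E'
from h import *
for nm,(u0,u1,v0,v1) in (('top0',(300,360,285,345)),('scene0',(375,440,280,340))):
    f=load(nm);hsv=cv2.cvtColor(f['color'],cv2.COLOR_BGR2HSV)
    m=cv2.inRange(hsv,(100,120,30),(128,255,255))>0; k=np.zeros_like(m);k[v0:v1,u0:u1]=1;m&=k
    v,u=np.nonzero(m);P,z=pts(f,u,v)
    b=(P[:,2]>.05); Q=P[b]; c=Q.mean(0); w,V=np.linalg.eigh(np.cov((Q[:,:2]-c[:2]).T)); a=V[:,1]
    e=(Q[:,:2]-c[:2])@V
    print(nm,b.sum(),'bar c',c.round(4),'ang',np.degrees(np.arctan2(a[1],a[0])),'ext',np.ptp(e,axis=0), np.median(Q[:,2]))
    b=(P[:,2]>.020)&(P[:,2]<.035);Q=P[b]; (x,y),rr=cv2.minEnclosingCircle((Q[:,:2]*1000).astype(np.float32));print('top disc',x,y,rr)
    print(np.percentile(Q,[1,99],axis=0).round(4))
f=load('top0')
for h in (.027,):
    hsv=cv2.cvtColor(f['color'],cv2.COLOR_BGR2HSV);m=cv2.inRange(hsv,(100,120,30),(128,255,255));m[:285]=0;m[345:]=0;m[:,:300]=0;m[:,360:]=0
    cs=max(cv2.findContours(m,0,1)[0],key=cv2.contourArea);X=onplane(f,cs[:,0,0],cs[:,0,1],.020);print(cv2.minEnclosingCircle((X[:,:2]*1000).astype(np.float32)))
E
```

```text
top0 196 bar c [0.4271 0.2493 0.0785] ang 162.05103125251242 ext [0.02822329 0.05567127] 0.05748133432537006
top disc 427.29693603515625 248.74114990234375 38.795528411865234
[[0.3904 0.2129 0.0226]
 [0.4629 0.2845 0.0327]]
scene0 188 bar c [0.4245 0.2609 0.063 ] ang 114.47788260229179 ext [0.04701305 0.87348385] 0.05636981645442829
top disc 455.7708740234375 239.50741577148438 70.01774597167969
[[0.3921 0.215  0.0206]
 [0.4655 0.2879 0.0344]]
((427.67767333984375, 247.86375427246094), 39.7629508972168)
```

```bash
python3 - <<'E'
from h import *
from scipy.spatial.transform import Rotation
for nm,(u0,u1,v0,v1) in (('top0',(308,352,294,336)),('scene0',(385,430,285,335))):
    f=load(nm);hsv=cv2.cvtColor(f['color'],cv2.COLOR_BGR2HSV)
    m=cv2.inRange(hsv,(100,120,30),(128,255,255))>0; k=np.zeros_like(m);k[v0:v1,u0:u1]=1;m&=k
    v,u=np.nonzero(m);P,z=pts(f,u,v)
    b=(P[:,2]>.052)&(P[:,2]<.062); Q=P[b]; (c,sz,an)=cv2.minAreaRect((Q[:,:2]*1000).astype(np.float32)); print(nm,b.sum(),c,sz,an)
    w,V=np.linalg.eigh(np.cov(Q[:,:2].T));a=V[:,1];print(np.degrees(np.arctan2(a[1],a[0])))
E
```

```text
top0 187 (427.0453186035156, 248.81886291503906) (13.898569107055664, 55.67429733276367) 72.01685333251953
161.65189955799363
scene0 165 (429.4620666503906, 250.73602294921875) (17.14299774169922, 56.05240249633789) 71.5293960571289
162.32010121461985
```

Request:
play_rows(
  increments=[
    [0,0,-40,0,0,0,0],
    [0,0,-40,0,0,0,0],
    [0,0,-40,0,0,0,0],
  ],
  force=60,
)

```text
clock: 0.45
tcp_pos: [0.2782, -0.6102, 0.3446]
orientation: [-3.052, -0.664, 0.009]
contact_force: [0.6, -0.6, -0.8]
grip_width: 0.0854
```

```bash
python3 - <<'E'
from h import *
o=r.get_obs();print({k:np.round(v,4).tolist() for k,v in o.items()})
E
```

```text
{'clock': 0.45, 'joints': [1.0278, 0.4078, 0.0325, 1.4053, -0.0133, 1.3479, -0.0818], 'qvel': [-0.0247, -0.1957, 0.0379, -0.6143, -0.0058, 0.8163, 0.004], 'tau': [0.3263, -57.2251, 1.4832, -28.3469, 0.024, -0.8544, -0.007], 'tcp_pos': [0.2782, -0.6102, 0.3446], 'orientation': [-3.0519, -0.6636, 0.0087], 'contact_force': [0.6136, -0.6406, -0.7639], 'moment': [-0.0603, 0.0021, -0.0099], 'grip_width': 0.0854}
```

```bash
cat > p.py <<'E'
from h import *
import json
from scipy.spatial.transform import Slerp
def cyl(az,rad,z,tilt,gam):
    return np.array([rad*np.cos(az),rad*np.sin(az),z]), R.from_euler('z',az)*R.from_euler('y',-tilt)*R.from_matrix(np.diag([1.,-1,-1]))*R.from_euler('z',gam)
def obs():
    o=r.get_obs(); json.dump({k:np.asarray(v).tolist() for k,v in o.items()},open('log.jsonl','a'));open('log.jsonl','a').write('\n')
    return o,np.array(o['tcp_pos']),R.from_rotvec(o['orientation'])
def tocyl(p,Q):
    az=np.arctan2(p[1],p[0]); z=Q.apply([0,0,1]); 
    M=R.from_euler('z',-az)*Q; zz=M.apply([0,0,1]); tilt=np.arctan2(zz[0],-zz[2])
    g=(R.from_matrix(np.diag([1.,-1,-1]))*R.from_euler('y',tilt)*M).as_rotvec()
    return az,np.hypot(p[0],p[1]),p[2],tilt,g
def rows(poses,p,Q,claw,nd=1):
    out=[]
    for (tp,tQ) in poses:
        d=Q.inv().apply(tp-p)*1000; w=(Q.inv()*tQ).as_rotvec()
        out.append([round(x,nd) for x in d]+[round(x,3) for x in w]+[claw]); p,Q=tp,tQ
        if np.linalg.norm(d)>50 or np.linalg.norm(w)>.15: print('TOO BIG',np.linalg.norm(d),np.linalg.norm(w))
    print(json.dumps([[float(x) for x in q] for q in out]))
def straight(tp,tQ,claw,step=.045,ang=.14,maxn=5,n=None):
    o,p,Q=obs(); tp=np.array(tp)
    w=(Q.inv()*tQ).magnitude(); D=np.linalg.norm(tp-p); n=n or max(1,int(np.ceil(max(D/step,w/ang))))
    sl=Slerp([0,1],R.concatenate([Q,tQ])); print('clock',o['clock'],'n',n,'D',D.round(4),'w',round(w,3),'q',np.round(o['joints'],2).tolist(),'F',np.round(o['contact_force'],1).tolist())
    rows([(p+(tp-p)*k/n, sl(k/n)) for k in range(1,min(n,maxn)+1)],p,Q,claw)
def swing(az,rad,z,tilt,gam,claw,step=.045,ang=.14,maxn=5):
    o,p,Q=obs(); a=tocyl(p,Q); print('cyl',np.round(a[:4],3),a[4].round(3),'q',np.round(o['joints'],2).tolist(),'clock',o['clock'])
    c0=np.array([a[0],a[1],a[2],a[3]]);c1=np.array([az,rad,z,tilt])
    # residual orient
    g0=a[4][2]
    def pose(s): 
        c=c0+(c1-c0)*s; return cyl(*c,g0+(gam-g0)*s)
    for n in range(1,200):
        ps=[pose(k/n) for k in range(n+1)]
        if all(np.linalg.norm(ps[i+1][0]-ps[i][0])<step and (ps[i][1].inv()*ps[i+1][1]).magnitude()<ang for i in range(n)):break
    print('n',n); rows(ps[1:min(n,maxn)+1],p,Q,claw)
E
python3 - <<'E'
from p import *
swing(-1.143,.66,.85,.95,-1.5708,100)
E
```

```text
cyl [-1.143  0.671  0.345 -0.019] [-1.000e-03 -1.000e-03 -1.571e+00] q [1.03, 0.41, 0.03, 1.41, -0.01, 1.35, -0.08] clock 0.45
n 12
[[-0.1, -1.7, -42.1, -0.081, 0.002, 0.0, 100.0], [0.0, 1.7, -42.1, -0.081, -0.0, 0.0, 100.0], [0.0, 5.1, -41.8, -0.081, -0.0, 0.0, 100.0], [0.0, 8.5, -41.3, -0.081, -0.0, 0.0, 100.0], [0.0, 11.8, -40.4, -0.081, -0.0, 0.0, 100.0]]
```

Request:
play_rows(
  increments=[
    [0,-2,-42,-0.08,0,0,100],
    [0,2,-42,-0.08,0,0,100],
    [0,5,-42,-0.08,0,0,100],
    [0,8,-41,-0.08,0,0,100],
    [0,12,-40,-0.08,0,0,100],
  ],
)

```text
clock: 0.95
tcp_pos: [0.2767, -0.6059, 0.5599]
orientation: [2.694, 0.586, 0.113]
contact_force: [0.7, -1.4, -0.0]
grip_width: 0.0517
```

```bash
python3 - <<'E'
from p import *
swing(-1.143,.66,.85,.95,-1.5708,100)
E
```

```text
cyl [-1.142  0.666  0.56   0.39 ] [-1.000e-03 -1.000e-03 -1.571e+00] q [1.0, 0.12, 0.03, 1.37, 0.04, 1.26, -0.12] clock 0.95
n 7
[[-0.1, 15.0, -38.7, -0.08, 0.002, 0.0, 100.0], [-0.1, 18.0, -37.3, -0.08, -0.0, 0.0, 100.0], [-0.1, 20.9, -35.8, -0.08, -0.0, 0.0, 100.0], [-0.1, 23.7, -34.0, -0.08, -0.0, 0.0, 100.0], [-0.1, 26.4, -32.0, -0.08, -0.0, 0.0, 100.0]]
```

Request:
play_rows(
  increments=[
    [0,15,-39,-0.08,0,0,100],
    [0,18,-37,-0.08,0,0,100],
    [0,21,-36,-0.08,0,0,100],
    [0,24,-34,-0.08,0,0,100],
    [0,26,-32,-0.08,0,0,100],
  ],
)

```text
clock: 1.45
tcp_pos: [0.273, -0.598, 0.7772]
orientation: [2.29, 0.498, 0.211]
contact_force: [0.5, -0.5, 0.1]
grip_width: 0.0516
```

```bash
python3 - <<'E'
from p import *
swing(0.35,.64,.86,.95,-1.5708,100,step=.048)
E
```

```text
cyl [-1.143  0.657  0.777  0.808] [-1.000e-03 -1.000e-03 -1.572e+00] q [0.98, -0.04, 0.02, 1.24, 0.12, 1.15, -0.15] clock 1.45
n 21
[[46.6, 1.2, -4.6, -0.007, 0.053, -0.049, 100.0], [46.6, 1.2, -4.5, -0.007, 0.052, -0.049, 100.0], [46.5, 1.2, -4.5, -0.007, 0.052, -0.048, 100.0], [46.4, 1.3, -4.5, -0.007, 0.053, -0.048, 100.0], [46.4, 1.3, -4.5, -0.007, 0.053, -0.047, 100.0]]
```

Request:
play_rows(
  increments=[
    [47,1,-5,-0.007,0.053,-0.05,100],
    [47,1,-5,-0.007,0.053,-0.05,100],
    [47,1,-5,-0.007,0.053,-0.05,100],
    [47,1,-5,-0.007,0.053,-0.05,100],
    [47,1,-5,-0.007,0.053,-0.05,100],
  ],
)

```text
clock: 1.95
tcp_pos: [0.4587, -0.4563, 0.8061]
orientation: [2.137, 0.898, 0.398]
contact_force: [0.3, 0.2, 0.8]
grip_width: 0.0518
```

```bash
python3 - <<'E'
from p import *
swing(0.35,.64,.86,.95,-1.5708,100,step=.049)
E
```

```text
cyl [-0.783  0.647  0.806  0.856] [-0.003 -0.003 -1.58 ] q [0.81, -0.06, -0.17, 1.21, 0.11, 1.14, -0.14] clock 1.95
n 15
[[48.8, 1.7, -4.3, -0.007, 0.061, -0.049, 100.0], [48.7, 1.7, -4.1, -0.007, 0.057, -0.048, 100.0], [48.7, 1.7, -4.1, -0.007, 0.058, -0.048, 100.0], [48.7, 1.6, -4.1, -0.007, 0.058, -0.048, 100.0], [48.6, 1.6, -4.1, -0.007, 0.058, -0.047, 100.0]]
```

Request:
play_rows(
  increments=[
    [49,2,-4,-0.007,0.058,-0.048,100],
    [49,2,-4,-0.007,0.058,-0.048,100],
    [49,2,-4,-0.007,0.058,-0.048,100],
    [49,2,-4,-0.007,0.058,-0.048,100],
    [49,2,-4,-0.007,0.058,-0.048,100],
  ],
)

```text
clock: 2.45
tcp_pos: [0.596, -0.2495, 0.8218]
orientation: [1.935, 1.305, 0.61]
contact_force: [0.6, -0.9, 0.4]
grip_width: 0.052
```

```bash
python3 - <<'E'
from p import *
swing(0.35,.64,.86,.95,-1.5708,100,step=.049)
E
```

```text
cyl [-0.397  0.646  0.822  0.884] [ 0.003  0.003 -1.582] q [0.63, -0.05, -0.35, 1.18, 0.08, 1.13, -0.11] clock 2.45
n 10
[[48.1, 2.0, -4.1, -0.007, 0.055, -0.046, 100.0], [48.1, 1.9, -4.3, -0.007, 0.058, -0.046, 100.0], [48.0, 1.9, -4.3, -0.007, 0.058, -0.045, 100.0], [48.0, 1.9, -4.3, -0.007, 0.059, -0.045, 100.0], [47.9, 1.9, -4.2, -0.007, 0.059, -0.044, 100.0]]
```

Request:
play_rows(
  increments=[
    [48,2,-4,-0.007,0.058,-0.046,100],
    [48,2,-4,-0.007,0.058,-0.046,100],
    [48,2,-4,-0.007,0.058,-0.046,100],
    [48,2,-4,-0.007,0.058,-0.046,100],
    [48,2,-4,-0.007,0.058,-0.046,100],
  ],
)

```text
clock: 2.95
tcp_pos: [0.6439, -0.0062, 0.8376]
orientation: [1.672, 1.675, 0.816]
contact_force: [0.3, 0.4, -0.3]
grip_width: 0.0522
```

```bash
python3 - <<'E'
from p import *
swing(0.45,.62,.84,.95,-1.5708,100,step=.049)
E
```

```text
cyl [-0.01   0.644  0.838  0.912] [ 0.003  0.003 -1.581] q [0.46, -0.05, -0.54, 1.16, 0.06, 1.12, -0.1] clock 2.95
n 7
[[42.1, -2.3, -3.9, -0.006, 0.049, -0.039, 100.0], [41.8, -2.3, -4.0, -0.006, 0.052, -0.038, 100.0], [41.6, -2.3, -4.0, -0.006, 0.052, -0.038, 100.0], [41.4, -2.4, -4.0, -0.006, 0.053, -0.038, 100.0], [41.1, -2.4, -4.0, -0.006, 0.053, -0.038, 100.0]]
```

```bash
cat > k.py <<'E'
import numpy as np, json
from scipy.spatial.transform import Rotation as R
from scipy.optimize import least_squares
L=[json.loads(x) for x in open('log.jsonl') if x.strip()]
L.append(dict(joints=[1.035,.4775,.022,1.5555,-.0115,1.109,-.083],tcp_pos=[.28,-.614,.231],orientation=[-3.069,-.667,.001]))
def fk(q,P,full=False):
    H,L1,L2,L3,e,s,c,c7,x6=P
    T=R.from_euler('z',s*q[0]+c);p=np.array([0,0,H]);pts=[p]
    T=T*R.from_euler('y',q[1]);T=T*R.from_euler('z',s*q[2]);p=p+T.apply([e,0,L1]);pts.append(p)
    T=T*R.from_euler('y',q[3]);p=p+T.apply([-e,0,0]);T=T*R.from_euler('z',s*q[4]);p=p+T.apply([0,0,L2]);pts.append(p)
    T=T*R.from_euler('y',q[5]);T=T*R.from_euler('z',s*q[6]);p=p+(T).apply([0,0,L3]);T=T*R.from_euler('z',c7)
    return (p,T,pts) if full else (p,T)
def res(x,s):
    P=[x[0],x[1],x[2],x[3],x[4],s,x[5],x[6],x[7]];o=[]
    for l in L:
        p,T=fk(l['joints'],P);o+=list((p-l['tcp_pos'])*1);o+=list((T.inv()*R.from_rotvec(l['orientation'])).as_rotvec()*.3)
    return np.array(o)
def fit():
    best=None
    for s in(1,-1):
        for c in np.linspace(-3,3,7):
            for c7 in np.linspace(-3,3,5):
                S=least_squares(res,[.29,.55,.47,.34,0,c,c7,0],args=(s,))
                if best is None or S.cost<best[0]: best=(S.cost,s,S.x,S.fun)
    return best
if __name__=='__main__':
    b=fit();print(b[0],b[1],b[2].round(4),np.abs(b[3]).max());x=b[2]
    json.dump([x[0],x[1],x[2],x[3],x[4],b[1],x[5],x[6],x[7]],open('kin.json','w'))
    P=json.load(open('kin.json'));print([p.round(3) for p in fk(L[-2]['joints'],P,True)[2]])
E
python3 k.py
```

```text
0.0010922523470768947 -1 [ 0.2852  0.533   0.4684  0.322   0.0091 -0.0869  1.5023  0.    ] 0.020603369997565606
[array([0.   , 0.   , 0.285]), array([-0.015,  0.015,  0.818]), array([0.401, 0.02 , 1.033])]
```

```bash
cat > k.py <<'E'
import numpy as np, json, itertools
from scipy.spatial.transform import Rotation as R
from scipy.optimize import least_squares
L=[json.loads(x) for x in open('log.jsonl') if x.strip()]
L.append(dict(joints=[1.035,.4775,.022,1.5555,-.0115,1.109,-.083],tcp_pos=[.28,-.614,.231],orientation=[-3.069,-.667,.001]))
def fk(q,P,full=False):
    H,L1,L2,L3,c,c7,d1,d2,s1,s3,s5,s7=P
    T=R.from_euler('z',s1*q[0]+c);p=np.array([0,0,H]);pts=[p]
    T=T*R.from_euler('y',q[1]);T=T*R.from_euler('z',s3*q[2]);p=p+T.apply([0,d1,L1]);pts.append(p)
    T=T*R.from_euler('y',q[3]);T=T*R.from_euler('z',s5*q[4]);p=p+T.apply([0,d2,L2]);pts.append(p)
    T=T*R.from_euler('y',q[5]);T=T*R.from_euler('z',s7*q[6]);p=p+(T).apply([0,0,L3]);T=T*R.from_euler('z',c7)
    return (p,T,pts) if full else (p,T)
def res(x,s):
    P=list(x)+list(s);o=[]
    for l in L:
        p,T=fk(l['joints'],P);o+=list((p-l['tcp_pos'])*1);o+=list((T.inv()*R.from_rotvec(l['orientation'])).as_rotvec()*.3)
    return np.array(o)
if __name__=='__main__':
    out=[]
    for s in itertools.product((1,-1),repeat=4):
        for c in (-2.2,-1,0,1.5):
            for c7 in (-1.5,0,1.5,3):
                S=least_squares(res,[.29,.55,.47,.34,c,c7,0,0],args=(s,),max_nfev=60); out.append((S.cost,s,S.x,np.abs(S.fun).max()))
    out.sort(key=lambda o:o[0])
    for o in out[:40:4]: print(o[0],o[1],o[2].round(4),o[3])
    b=out[0];json.dump(list(b[2])+list(b[1]),open('kin.json','w'))
    P=json.load(open('kin.json'));print([p.round(3) for p in fk(L[-2]['joints'],P,True)[2]])
E
python3 k.py; tail -n 3 log.jsonl | cut -c1-400
```

```text
7.324484470705684e-05 (-1, -1, -1, -1) [ 2.9030e-01  5.1170e-01  4.8720e-01  2.9790e-01  1.0000e-03  1.5716e+00
 -5.3600e-02 -9.9000e-03] 0.007395995725285487
7.32448447070597e-05 (-1, -1, -1, -1) [ 2.9030e-01  5.1170e-01  4.8720e-01  2.9790e-01  1.0000e-03  1.5716e+00
 -5.3600e-02 -9.9000e-03] 0.00739599578245731
7.324484470706935e-05 (-1, -1, -1, -1) [ 2.9030e-01  5.1170e-01  4.8720e-01  2.9790e-01  1.0000e-03  1.5716e+00
 -5.3600e-02 -9.9000e-03] 0.007395995048996351
7.324484470721579e-05 (-1, -1, -1, -1) [ 2.9030e-01  5.1170e-01  4.8720e-01  2.9790e-01  1.0000e-03  1.5716e+00
 -5.3600e-02 -9.9000e-03] 0.007395996565817575
0.000837070636384341 (-1, -1, -1, 1) [ 0.2901  0.5113  0.4866  0.2975  0.0133  1.8048 -0.0555 -0.016 ] 0.024235055130746395
0.0008370706363843431 (-1, -1, -1, 1) [ 0.2901  0.5113  0.4866  0.2975  0.0133  1.8048 -0.0555 -0.016 ] 0.02423505515330076
0.0008370706363843472 (-1, -1, -1, 1) [ 0.2901  0.5113  0.4866  0.2975  0.0133  1.8048 -0.0555 -0.016 ] 0.024235054976356075
0.000837070636384456 (-1, -1, -1, 1) [ 0.2901  0.5113  0.4866  0.2975  0.0133  1.8048 -0.0555
[... 876 characters left out ...]
095044, 0.0831705970935279, 1.1298953382633605, -0.11278913261496284], "qvel": [-0.35058787177490053, 0.004365989290522898, -0.374567615631974, -0.05021910422311016, -0.05710105257454724, -0.02033671998548159, 0.050228648447155036], "tau": [2.3282039165496826, -28.264902234077454, 1.420567296445369
{"clock": 2.95, "joints": [0.45527455809239054, -0.053312410465155065, -0.540647818706899, 1.1589428044420753, 0.060586659189140975, 1.120005469395157, -0.09618157809104201], "qvel": [-0.35274915631168346, -0.0025496758591986406, -0.38001162516035053, -0.047715957465462845, -0.03721883010933425, -0.019010203341359434, 0.03372412421854759], "tau": [2.3246490955352783, -25.796642303466797, 1.7539657
```

```bash
cat > sim.py <<'E'
from k import *
from p import cyl
P=json.load(open('kin.json'))
lim=np.array([[-2.96,2.96],[-.34,2.1],[-1.41,1.46],[.24,2.44],[-1.37,4.51],[.17,1.92],[-2.96,2.96]])
def err(q,tp,tT):
    p,T=fk(q,P);return np.r_[tp-p,(T.inv()*tT).as_rotvec()*1.0]
def step(q,tp,tT,wt=.3,n=6):
    for _ in range(n):
        p,T=fk(q,P);e=np.r_[tp-p,(tT*T.inv()).as_rotvec()*wt]
        J=np.zeros((6,7))
        for i in range(7):
            d=np.zeros(7);d[i]=1e-5;p2,T2=fk(q+d,P);J[:,i]=np.r_[p2-p,(T2*T.inv()).as_rotvec()*wt]/1e-5
        q=np.clip(q+np.linalg.pinv(J)@e,lim[:,0],lim[:,1])
    return q
def run(q,wps,n=15):
    # wps list of (az,rad,z,tilt,gam); start from first
    for a,b in zip(wps[:-1],wps[1:]):
        for k in range(1,n+1):
            c=np.array(a)+(np.array(b)-np.array(a))*k/n; q=step(q,*cyl(*c))
        p,T,pt=fk(q,P,True); tp,tT=cyl(*b); print(np.round(b,2),'q',q.round(2),'elbow',pt[1].round(2),'wrist',pt[2].round(2),'err',np.linalg.norm(tp-p).round(3))
    return q
E
python3 - <<'E'
from sim import *
q=np.array(L[3]['joints']) if False else np.array([0.8078,-.0572,-.1659,1.2086,.1138,1.1415,-.1378])
g=-np.pi/2
print('replay'); q=run(q,[(-.783,.647,.806,.856,g),(-.397,.646,.822,.884,g),(-.01,.644,.838,.912,g)])
print('straight'); q0=np.array([.4553,-.0533,-.5406,1.1589,.0606,1.12,-.0962])
run(q0,[(-.01,.644,.838,.912,g),(.5,.62,.84,.95,g),(.52,.55,.5,.4,g),(.525,.494,.2,0,g),(.525,.494,.03,0,g-.73)])
print('loop');q=run(q0,[(-.01,.644,.838,.912,g),(.5,.62,.84,.95,g),(.52,.55,.5,.4,g),(.525,.494,.35,0,g),(.9,.494,.35,0,g),(.9,.62,.84,.95,g),(.3,.62,.84,.95,g),(.3,.5,.35,0,g),(.9,.5,.35,0,g)])
E
```

```text
replay
[-0.4   0.65  0.82  0.88 -1.57] q [ 0.63 -0.06 -0.35  1.18  0.09  1.13 -0.13] elbow [-0.04 -0.03  0.8 ] wrist [ 0.38 -0.16  1.01] err 0.0
[-0.01  0.64  0.84  0.91 -1.57] q [ 0.46 -0.07 -0.54  1.17  0.06  1.12 -0.11] elbow [-0.03 -0.04  0.8 ] wrist [ 0.41 -0.    1.02] err 0.0
straight
[ 0.5   0.62  0.84  0.95 -1.57] q [ 0.25 -0.16 -0.72  1.24 -0.1   1.07 -0.02] elbow [-0.05 -0.03  0.8 ] wrist [0.33 0.18 1.01] err 0.0
[ 0.52  0.55  0.5   0.4  -1.57] q [ 0.22 -0.14 -0.77  1.73 -0.09  1.11 -0.03] elbow [-0.04 -0.03  0.8 ] wrist [0.38 0.22 0.77] err 0.0
[ 0.52  0.49  0.2   0.   -1.57] q [ 0.1   0.25 -0.85  2.02  0.23  0.96 -0.34] elbow [ 0.16 -0.05  0.78] wrist [0.43 0.25 0.5 ] err 0.0
[ 0.52  0.49  0.03  0.   -2.3 ] q [ 0.03  0.58 -0.81  2.13  0.65  0.71  0.04] elbow [ 0.31 -0.05  0.7 ] wrist [0.43 0.25 0.33] err 0.0
loop
[ 0.5   0.62  0.84  0.95 -1.57] q [ 0.25 -0.16 -0.72  1.24 -0.1   1.07 -0.02] elbow [-0.05 -0.03  0.8 ] wrist [0.33 0.18 1.01] err 0.0
[ 0.52  0.55  0.5   0.4  -1.57] q [ 0.22 -0.14 -0.77  1.73 -0.09  1.11 -0.03] elbow [-0.04 -0.03  0.8 ] wrist [0.38 0.22 0.77] err 0.0
[ 0.52  0.49  0.35  0.   -1.57] q [ 0.17  0.07 -0.86  1.84  0.06  1.26 -0.18] elbow [ 0.07 -0.05  0.8 ] wrist [0.43 0.25 0.65] err 0.0
[ 0.9   0.49  0.35  0.   -1.57] q [-0.04  0.08 -1.04  1.84  0.08  1.26 -0.2 ] elbow [ 0.09 -0.02  0.8 ] wrist [0.31 0.39 0.65] err 0.0
[ 0.9   0.62  0.84  0.95 -1.57] q [ 0.07 -0.19 -0.87  1.24 -0.19  1.07  0.04] elbow [-0.06 -0.03  0.8 ] wrist [0.23 0.3  1.01] err 0.0
[ 0.3   0.62  0.84  0.95 -1.57] q [ 0.32 -0.15 -0.62  1.24 -0.05  1.07 -0.05] elbow [-0.06 -0.03  0.8 ] wrist [0.36 0.11 1.01] err 0.0
[ 0.3   0.5   0.35  0.   -1.57] q [ 0.25  0.08 -0.72  1.83  0.05  1.26 -0.18] elbow [ 0.06 -0.06  0.8 ] wrist [0.48 0.15 0.65] err 0.0
[ 0.9   0.5   0.35  0.   -1.57] q [-0.08  0.1  -1.01  1.83  0.09  1.26 -0.21] elbow [ 0.1  -0.02  0.8 ] wrist [0.31 0.39 0.65] err 0.0
```

```bash
cat > srch.py <<'E'
from sim import *
import sys
g=-np.pi/2
def pose(c):
    p,T=cyl(*c[:5]); 
    ax=R.from_euler('z',c[0]).apply([1,0,0]); return p,R.from_rotvec(ax*c[5])*T
def runq(q,wps,n=10,verbose=False):
    clear=9
    for a,b in zip(wps[:-1],wps[1:]):
        for k in range(1,n+1):
            c=np.array(a)+(np.array(b)-np.array(a))*k/n; tp,tT=pose(c)
            q=step(q,tp,tT,n=2)
            p,T,pt=fk(q,P,True)
            if np.linalg.norm(tp-p)>.01 or np.linalg.norm((T.inv()*tT).as_rotvec())>.03: return None
        if verbose: print(np.round(b,2),'q',q.round(2),'elbow',pt[1].round(2),'wrist',pt[2].round(2))
    return q
if __name__=='__main__':
    rng=np.random.default_rng(int(sys.argv[1]))
    q0=np.array([0.25,-0.16,-0.72,1.24,-0.1,1.07,-0.02]); s=(.5,.62,.84,.95,g,0)
    q0=step(q0,*pose(s))
    best=[]
    import time;t0=time.time()
    while time.time()-t0<200:
        w=[(rng.uniform(.3,1.0),rng.uniform(.42,.72),rng.uniform(.3,.95),rng.uniform(-.3,1.3),g+rng.uniform(-2,2),rng.uniform(-1,1)) for _ in range(2)]
        q=runq(q0,[s]+w+[s],n=6)
        if q is None: continue
        best.append((q[2],w))
    best.sort(key=lambda b:-b[0])
    for b in best[:3]: print(len(best),round(b[0],3),np.round(b[1],2).tolist())
E
for i in 1 2 3 4; do OMP_NUM_THREADS=1 python3 srch.py $i & done; wait
```

```text
1831 0.081 [[0.33, 0.72, 0.35, 0.14, -3.27, 0.3], [0.86, 0.49, 0.34, 0.85, -0.15, -0.77]]
1831 0.009 [[0.79, 0.65, 0.34, 0.27, -3.47, 0.29], [0.88, 0.57, 0.36, -0.28, -0.03, -0.78]]
1831 -0.01 [[0.31, 0.68, 0.38, -0.12, -2.9, 0.93], [0.82, 0.69, 0.5, 0.71, -0.34, -0.88]]
1862 0.04 [[0.6, 0.64, 0.75, 1.26, -2.95, 0.88], [0.37, 0.69, 0.45, -0.19, -3.14, 0.88]]
1862 -0.054 [[0.52, 0.51, 0.56, 0.86, -3.41, 0.82], [0.82, 0.57, 0.31, -0.29, -1.17, 0.89]]
1862 -0.091 [[0.58, 0.62, 0.52, 0.08, -2.88, 0.91], [1.0, 0.7, 0.4, 0.58, 0.43, -0.3]]
1925 0.021 [[0.96, 0.68, 0.39, 0.14, -2.6, 0.83], [0.49, 0.69, 0.4, 0.99, -0.37, -0.99]]
1925 -0.109 [[0.99, 0.61, 0.57, -0.04, -3.16, 0.88], [0.55, 0.62, 0.31, 0.46, 0.35, -0.69]]
1925 -0.162 [[0.8, 0.59, 0.34, -0.11, -2.49, 0.65], [0.67, 0.71, 0.33, 0.31, -0.6, -0.28]]
1935 0.599 [[0.67, 0.71, 0.35, 0.76, -3.23, 0.65], [0.98, 0.72, 0.42, 0.94, -0.57, -0.23]]
1935 0.278 [[0.33, 0.68, 0.31, 0.53, 0.17, 0.88], [0.81, 0.71, 0.4, 1.03, 0.06, -0.61]]
1935 0.014 [[0.55, 0.72, 0.33, 0.66, -3.55, 0.67], [0.84, 0.67, 0.37, 0.61, -2.96, -0.48]]
```

```bash
cat > srch2.py <<'E'
from srch import *
def clear(q):
    p,T,pt=fk(q,P,True); pts=[pt[0]]+[pt[0]]; m=9
    segs=[(pt[0],pt[1]),(pt[1],pt[2]),(pt[2],p)]
    for a,b in segs:
        for s in np.linspace(0,1,8):
            x=a+(b-a)*s
            # signed clearance to pane region x>.33,z<.67,|y|<.005
            dx=max(.33-x[0],0);dz=max(x[2]-.67,0);dy=abs(x[1])
            d=np.sqrt(dx*dx+dz*dz+dy*dy) if x[1]>0 else np.hypot(dx,dz)-abs(x[1])*(dx+dz==0)
            m=min(m,d)
    return m
def runc(q,wps,n=8,verbose=False):
    m=9
    for a,b in zip(wps[:-1],wps[1:]):
        for k in range(1,n+1):
            c=np.array(a)+(np.array(b)-np.array(a))*k/n; tp,tT=pose(c)
            q=step(q,tp,tT,n=2); p,T,pt=fk(q,P,True)
            if np.linalg.norm(tp-p)>.01 or np.linalg.norm((T.inv()*tT).as_rotvec())>.03: return None
            m=min(m,clear(q))
        if verbose: print(np.round(b,2),'q',q.round(2),'elbow',pt[1].round(2),'wrist',pt[2].round(2),'clr',round(m,3))
    return q,m
if __name__=='__main__':
    import time
    rng=np.random.default_rng(int(sys.argv[1]));q0=np.array([.4553,-.0533,-.5406,1.1589,.0606,1.12,-.0962]); s0=(-.01,.644,.838,.912,g,0)
    q0=step(q0,*pose(s0)); best=[];t0=time.time()
    while time.time()-t0<400:
        gf=[-2.30,.837][rng.integers(2)]
        w=[(rng.uniform(.3,.95),rng.uniform(.45,.72),rng.uniform(.35,.9),rng.uniform(-.3,1.2),rng.uniform(-3.5,1.2),rng.uniform(-.9,.9)) for _ in range(rng.integers(1,3))]
        f=(.525,.494,.2,0,gf,0)
        z=runc(q0,[s0]+w+[f],n=6)
        if z is None or z[1]<.12: continue
        q,m=z
        cost=sum(max(np.abs(a[0]-b[0])*.6/.045,abs(a[2]-b[2])/.045,(abs(a[3]-b[3])**2+abs(a[4]-b[4])**2+abs(a[5]-b[5])**2)**.5/.13) for a,b in zip([s0]+w,w+[f]))
        best.append((q[2]-.005*cost,q[2],cost,m,gf,w,q))
    best.sort(key=lambda b:-b[0])
    for b in best[:4]: print(len(best),[round(float(x),3) for x in b[:5]],np.round(b[5],2).tolist(),b[6].round(2))
E
for i in 1 2 3 4; do OMP_NUM_THREADS=1 python3 srch2.py $i & done; wait; nproc
```

```text
this script no longer has the robot
43 [-0.214, 0.022, 47.381, 0.124, -2.3] [[0.89, 0.69, 0.87, 1.0, 0.73, -0.41], [0.73, 0.57, 0.5, 1.04, -1.29, 0.58]] [-0.67  0.2   0.02  2.02 -0.01  0.92  0.61]
43 [-0.382, -0.155, 45.377, 0.128, 0.837] [[0.48, 0.57, 0.68, 0.97, -3.1, 0.71], [0.73, 0.69, 0.65, 0.33, -1.97, 0.72]] [-0.51  0.2  -0.16  2.02  0.04  0.93 -2.57]
43 [-0.389, -0.187, 40.293, 0.133, -2.3] [[0.63, 0.66, 0.81, 0.88, -0.76, -0.76], [0.76, 0.58, 0.57, 1.09, -0.01, 0.56]] [-0.48  0.2  -0.19  2.02  0.04  0.93  0.56]
43 [-0.418, -0.287, 26.2, 0.122, -2.3] [[0.55, 0.7, 0.66, 1.09, -1.48, -0.22], [0.55, 0.62, 0.42, 0.93, -2.73, 0.3]] [-0.4   0.2  -0.29  2.02  0.07  0.93  0.54]
49 [-0.392, -0.243, 29.839, 0.12, 0.837] [[0.8, 0.69, 0.36, 0.75, -1.47, 0.49]] [-0.43  0.2  -0.24  2.02  0.06  0.93 -2.59]
49 [-0.415, -0.176, 47.615, 0.126, 0.837] [[0.9, 0.61, 0.39, 0.65, -3.31, 0.76]] [-0.49  0.2  -0.18  2.02  0.04  0.93 -2.57]
49 [-0.419, -0.11, 61.913, 0.134, 0.837] [[0.87, 0.46, 0.83, 0.43, -1.13, -0.68], [0.84, 0.56, 0.43, 0.34, -3.19, 0.62]] [-0.55  0.2  -0.11  2.02  0.03  0.93 -2.56]
[... 224 characters left out ...]
3, 1.12, -2.17, 0.48], [0.81, 0.72, 0.36, 0.88, -3.15, 0.23]] [-1.4   0.34  0.89  2.01 -0.33  0.93 -2.23]
45 [-0.125, 0.054, 35.755, 0.146, -2.3] [[0.72, 0.57, 0.88, 0.75, -1.66, -0.65], [0.83, 0.63, 0.42, 0.98, -3.28, 0.4]] [-0.7   0.2   0.05  2.02 -0.01  0.92  0.61]
45 [-0.344, -0.099, 49.033, 0.127, 0.837] [[0.92, 0.7, 0.42, 0.6, -3.43, 0.69]] [-0.56  0.2  -0.1   2.02  0.02  0.92 -2.56]
45 [-0.404, -0.233, 34.097, 0.129, -2.3] [[0.42, 0.54, 0.63, 0.48, -0.91, -0.76], [0.9, 0.64, 0.46, 1.01, -2.8, 0.21]] [-0.44  0.2  -0.23  2.02  0.06  0.93  0.55]
4Exception ignored in: <_io.TextIOWrapper mode='rw' encoding='UTF-8'>
Traceback (most recent call last):
BrokenPipeError: [Errno 32] Broken pipe
```

```bash
python3 - <<'E'
s=open('sim.py').read().replace("from p import cyl","""def cyl(az,rad,z,tilt,gam):
    return np.array([rad*np.cos(az),rad*np.sin(az),z]), R.from_euler('z',az)*R.from_euler('y',-tilt)*R.from_matrix(np.diag([1.,-1,-1]))*R.from_euler('z',gam)""")
open('sim.py','w').write(s)
E
cat > t1.py <<'E'
import sim
from srch2 import *
q0=np.array([.4553,-.0533,-.5406,1.1589,.0606,1.12,-.0962]); s0=(-.01,.644,.838,.912,g,0)
W=[[.72,.57,.88,.75,-1.66,-.65],[.83,.63,.42,.98,-3.28,.4],[.525,.494,.2,0,-2.3,0]]
for n in (6,12,20): print(n); runc(step(q0,*pose(s0)),[s0]+W,n,True)
W=[[.55,.7,.66,1.09,-1.48,-.22],[.55,.62,.42,.93,-2.73,.3],[.525,.494,.2,0,-2.3,0]]
for n in (6,20): print(n); runc(step(q0,*pose(s0)),[s0]+W,n,True)
W=[[.72,.6,.88,.75,-1.66,-.3],[.7,.63,.45,.98,-2.7,.4],[.525,.494,.2,0,-2.3,0]]
for n in (6,20): print(n); runc(step(q0,*pose(s0)),[s0]+W,n,True)
E
python3 t1.py
python3 - <<'E'
import numpy as np,cv2
import h
f=h.load('top0');v,u=np.mgrid[60:300:3,0:240:3];P,z=h.pts(f,u.ravel(),v.ravel());m=(z>0)&(P[:,2]>.1)
for lo in np.arange(.1,.5,.05):
    k=m&(P[:,2]>lo)&(P[:,2]<lo+.05); 
    if k.sum()>3:print(round(lo,2),k.sum(),np.percentile(P[k],[1,99],axis=0).round(2).tolist())
E
```

```text
6
[ 0.72  0.57  0.88  0.75 -1.66 -0.65] q [ 0.1  -0.13 -1.1   1.1   0.59  1.44  0.16] elbow [-0.02 -0.02  0.8 ] wrist [0.19 0.34 1.05] clr 0.189
[ 0.83  0.63  0.42  0.98 -3.28  0.4 ] q [-1.06 -0.1   0.23  2.13 -1.22  0.21  2.61] elbow [ 0.01 -0.08  0.8 ] wrist [0.3  0.24 0.57] clr 0.181
[ 0.52  0.49  0.2   0.   -2.3   0.  ] q [-0.74  0.2   0.1   2.02 -0.03  0.92  0.63] elbow [0.11 0.03 0.79] wrist [0.43 0.25 0.5 ] clr 0.148
12
[ 0.72  0.57  0.88  0.75 -1.66 -0.65] q [ 0.09 -0.12 -1.1   1.1   0.59  1.44  0.16] elbow [-0.02 -0.02  0.8 ] wrist [0.19 0.34 1.05] clr 0.175
[ 0.83  0.63  0.42  0.98 -3.28  0.4 ] q [-0.96 -0.1   0.14  2.13 -1.2   0.24  2.57] elbow [ 0.01 -0.08  0.8 ] wrist [0.31 0.24 0.57] clr 0.175
[ 0.52  0.49  0.2   0.   -2.3   0.  ] q [-0.7   0.2   0.05  2.02 -0.01  0.92  0.61] elbow [0.11 0.02 0.79] wrist [0.43 0.25 0.5 ] clr 0.146
20
[ 0.72  0.57  0.88  0.75 -1.66 -0.65] q [ 0.09 -0.12 -1.1   1.1   0.59  1.44  0.16] elbow [-0.02 -0.02  0.8 ] wrist [0.19 0.34 1.05] clr 0.171
[ 0.83  0.63  0.42  0.98 -3.28  0.4 ] q [-0.94 -0.1   0.12  2.13 -1.18  0.24  2.56] elbow [ 0.01 
[... 1495 characters left out ...]
88  0.75 -1.66 -0.3 ] q [ 0.01  0.01 -1.06  0.95  0.45  1.51  0.01] elbow [ 0.05 -0.03  0.8 ] wrist [0.26 0.31 1.09] clr 0.171
[ 0.7   0.63  0.45  0.98 -2.7   0.4 ] q [-0.45 -0.12 -0.22  2.09 -1.06  0.3   1.83] elbow [-0.02 -0.07  0.8 ] wrist [0.33 0.2  0.6 ] clr 0.156
[ 0.52  0.49  0.2   0.   -2.3   0.  ] q [-0.34  0.2  -0.35  2.02  0.09  0.93  0.52] elbow [ 0.13 -0.01  0.79] wrist [0.43 0.25 0.5 ] clr 0.125
0.1 1139 [[0.55, 0.43, 0.1], [0.95, 0.89, 0.15]]
0.15 194 [[0.6, 0.6, 0.15], [0.85, 0.83, 0.2]]
0.2 276 [[0.6, 0.6, 0.2], [0.79, 0.82, 0.25]]
0.25 364 [[0.61, 0.6, 0.25], [0.79, 0.8, 0.3]]
0.3 1084 [[0.64, 0.61, 0.3], [0.81, 0.76, 0.35]]
0.35 138 [[0.67, 0.65, 0.35], [0.78, 0.76, 0.35]]
```

```bash
cat >> p.py <<'E'
def pose6(c):
    p,T=cyl(*c[:5]); ax=R.from_euler('z',c[0]).apply([1,0,0]); return p,R.from_rotvec(ax*c[5])*T
def seg(a,b,n,k0,claw,m=5):
    o,p,Q=obs(); a=np.array(a);b=np.array(b)
    t0=pose6(a+(b-a)*k0/n); print('clock',o['clock'],'q',np.round(o['joints'],2).tolist(),'lag mm',np.round(np.linalg.norm(p-t0[0])*1000,1),'deg',round(np.degrees((Q.inv()*t0[1]).magnitude()),1),'F',np.round(o['contact_force'],1).tolist())
    rows([pose6(a+(b-a)*k/n) for k in range(k0+1,min(n,k0+m)+1)],p,Q,claw,0)
g=-np.pi/2
S0=[-.01,.644,.838,.912,g,0]
W1=[.72,.57,.88,.75,-1.66,-.65];W2=[.83,.63,.42,.98,-3.28,.4];W3=[.525,.494,.2,0,-2.3,0]
E
python3 - <<'E'
from p import *
seg(S0,W1,11,0,100)
E
```

```text
clock 2.95 q [0.46, -0.05, -0.54, 1.16, 0.06, 1.12, -0.1] lag mm 0.5 deg 0.6 F [0.3, 0.4, -0.3]
[[42.0, -1.0, -9.0, 0.013, 0.012, -0.086, 100.0], [42.0, 0.0, -10.0, 0.009, 0.014, -0.096, 100.0], [41.0, 2.0, -12.0, 0.005, 0.013, -0.096, 100.0], [40.0, 4.0, -13.0, 0.001, 0.011, -0.095, 100.0], [38.0, 6.0, -15.0, -0.003, 0.009, -0.095, 100.0]]
```

Request:
play_rows(
  increments=[
    [42,-1,-9,0.013,0.012,-0.086,100],
    [42,0,-10,0.009,0.014,-0.096,100],
    [41,2,-12,0.005,0.013,-0.096,100],
    [40,4,-13,0.001,0.011,-0.095,100],
    [38,6,-15,-0.003,0.009,-0.095,100],
  ],
)

```text
clock: 3.45
tcp_pos: [0.5761, 0.2005, 0.8525]
orientation: [1.187, 2.032, 0.613]
contact_force: [1.6, 0.6, -0.3]
grip_width: 0.0519
```

```bash
python3 - <<'E'
from p import *
seg(S0,W1,11,5,100)
E
```

```text
clock 3.45 q [0.22, -0.04, -0.82, 1.08, 0.39, 1.32, -0.03] lag mm 9.2 deg 1.2 F [1.6, 0.6, -0.3]
[[28.0, 9.0, -17.0, -0.014, 0.0, -0.076, 100.0], [35.0, 9.0, -18.0, -0.01, 0.004, -0.093, 100.0], [34.0, 10.0, -19.0, -0.014, 0.001, -0.092, 100.0], [32.0, 11.0, -20.0, -0.017, -0.002, -0.091, 100.0], [30.0, 12.0, -22.0, -0.02, -0.005, -0.09, 100.0]]
```

Request:
play_rows(
  increments=[
    [28,9,-17,-0.014,0,-0.076,100],
    [35,9,-18,-0.01,0.004,-0.093,100],
    [34,10,-19,-0.014,0.001,-0.092,100],
    [32,11,-20,-0.017,-0.002,-0.091,100],
    [30,12,-22,-0.02,-0.005,-0.09,100],
  ],
)

```text
clock: 3.95
tcp_pos: [0.4516, 0.3554, 0.8732]
orientation: [0.636, 2.162, 0.454]
contact_force: [-0.2, 0.7, 0.2]
grip_width: 0.0518
```

```bash
python3 - <<'E'
from p import *
seg(W1,W2,20,0,100)
E
```

```text
clock 3.95 q [-0.01, -0.02, -1.09, 1.05, 0.71, 1.5, 0.06] lag mm 31.6 deg 4.2 F [-0.2, 0.7, 0.2]
[[37.0, 5.0, -6.0, -0.041, 0.029, -0.117, 100.0], [17.0, -7.0, 15.0, -0.023, 0.037, -0.048, 100.0], [17.0, -6.0, 15.0, -0.025, 0.035, -0.048, 100.0], [17.0, -6.0, 15.0, -0.028, 0.033, -0.047, 100.0], [16.0, -6.0, 16.0, -0.03, 0.03, -0.047, 100.0]]
```

```bash
python3 k.py | tail -3; cat > t2.py <<'E'
import sys
from srch2 import *
q=np.array(L[-2]['joints']);print(q.round(2))
W1=[.72,.57,.88,.75,-1.66,-.65];W2=[.83,.63,.42,.98,-3.28,.4];W3=[.525,.494,.2,0,-2.3,0]
q=step(q,*pose(W1));print(q.round(2))
runc(q,[W1,W2,W3],20,True)
E
python3 t2.py
```

```text
0.0863396424493645 (-1, -1, 1, -1) [ 0.7209 -0.4412  0.8421 -0.2627 -0.5232  1.0933  0.2288  0.0408] 0.31024556638598316
0.086339642449619 (-1, -1, 1, -1) [ 0.7209 -0.4412  0.8421 -0.2627 -0.5232  1.0933  0.2288  0.0408] 0.31024490223004314
[array([0.   , 0.   , 0.269]), array([ 0.017, -0.015,  0.818]), array([0.208, 0.334, 1.071])]
[-0.01 -0.02 -1.09  1.05  0.71  1.5   0.06]
[-0.01 -0.08 -1.08  1.09  0.66  1.46  0.11]
[ 0.83  0.63  0.42  0.98 -3.28  0.4 ] q [-0.92 -0.07  0.15  2.11 -1.25  0.28  2.64] elbow [ 0.   -0.05  0.82] wrist [0.3  0.23 0.58] clr 0.186
[ 0.52  0.49  0.2   0.   -2.3   0.  ] q [-0.78  0.22  0.15  2.01 -0.04  0.91  0.65] elbow [0.11 0.06 0.8 ] wrist [0.43 0.25 0.52] clr 0.158
```

Request:
play_rows(
  increments=[
    [37,5,-6,-0.04,0.03,-0.117,100],
    [17,-7,15,-0.023,0.037,-0.048,100],
    [17,-6,15,-0.025,0.035,-0.048,100],
    [17,-6,15,-0.028,0.033,-0.047,100],
    [16,-6,16,-0.03,0.03,-0.047,100],
  ],
)

```text
clock: 4.45
tcp_pos: [0.416, 0.4096, 0.7632]
orientation: [0.145, 2.314, 0.516]
contact_force: [-0.4, -0.7, 0.1]
grip_width: 0.0521
```

```bash
python3 - <<'E'
from p import *
seg(W1,W2,20,5,100)
E
```

```text
clock 4.45 q [-0.05, -0.2, -0.84, 1.38, 0.27, 1.12, 0.48] lag mm 17.8 deg 2.0 F [-0.4, -0.7, 0.1]
[[3.0, -16.0, 20.0, -0.011, 0.016, -0.021, 100.0], [16.0, -5.0, 16.0, -0.034, 0.025, -0.046, 100.0], [16.0, -5.0, 16.0, -0.035, 0.022, -0.046, 100.0], [16.0, -5.0, 17.0, -0.036, 0.019, -0.045, 100.0], [16.0, -5.0, 17.0, -0.037, 0.016, -0.045, 100.0]]
```

Request:
play_rows(
  increments=[
    [3,-16,20,-0.011,0.016,-0.021,100],
    [16,-5,16,-0.034,0.025,-0.046,100],
    [16,-5,16,-0.035,0.022,-0.046,100],
    [16,-5,17,-0.036,0.019,-0.045,100],
    [16,-5,17,-0.037,0.016,-0.045,100],
  ],
)

```text
clock: 4.95
tcp_pos: [0.4263, 0.4185, 0.6444]
orientation: [-0.203, 2.34, 0.608]
contact_force: [-0.1, 0.0, 0.7]
grip_width: 0.0523
```

```bash
python3 - <<'E'
from p import *
seg(W1,W2,20,10,100)
E
```

```text
clock 4.95 q [-0.2, -0.24, -0.6, 1.69, 0.0, 0.79, 0.89] lag mm 6.2 deg 0.6 F [-0.1, 0.0, 0.7]
[[10.0, -2.0, 15.0, -0.033, 0.009, -0.036, 100.0], [16.0, -5.0, 17.0, -0.038, 0.01, -0.044, 100.0], [16.0, -4.0, 17.0, -0.038, 0.007, -0.044, 100.0], [16.0, -4.0, 17.0, -0.038, 0.004, -0.043, 100.0], [16.0, -4.0, 17.0, -0.038, 0.001, -0.043, 100.0]]
```

Request:
play_rows(
  increments=[
    [10,-2,15,-0.033,0.009,-0.036,100],
    [16,-5,17,-0.038,0.01,-0.044,100],
    [16,-4,17,-0.038,0.007,-0.044,100],
    [16,-4,17,-0.038,0.004,-0.043,100],
    [16,-4,17,-0.038,0.001,-0.043,100],
  ],
)

```text
clock: 5.45
tcp_pos: [0.4262, 0.4418, 0.5284]
orientation: [-0.55, 2.25, 0.722]
contact_force: [-0.1, 0.3, -0.1]
grip_width: 0.0524
```

```bash
python3 - <<'E'
from p import *
seg(W1,W2,20,15,100)
E
```

```text
clock 5.45 q [-0.43, -0.19, -0.38, 1.96, -0.3, 0.45, 1.41] lag mm 6.7 deg 0.6 F [-0.1, 0.3, -0.1]
[[11.0, -2.0, 13.0, -0.034, -0.006, -0.033, 100.0], [16.0, -4.0, 16.0, -0.036, -0.005, -0.042, 100.0], [17.0, -4.0, 16.0, -0.035, -0.008, -0.041, 100.0], [17.0, -4.0, 16.0, -0.034, -0.01, -0.041, 100.0], [17.0, -4.0, 15.0, -0.033, -0.013, -0.04, 100.0]]
```

Request:
play_rows(
  increments=[
    [11,-2,13,-0.034,-0.006,-0.033,100],
    [16,-4,16,-0.036,-0.005,-0.042,100],
    [17,-4,16,-0.035,-0.008,-0.041,100],
    [17,-4,16,-0.034,-0.01,-0.041,100],
    [17,-4,15,-0.033,-0.013,-0.04,100],
  ],
)

```text
clock: 5.95
tcp_pos: [0.4233, 0.4596, 0.438]
orientation: [-0.779, 2.11, 0.814]
contact_force: [0.5, 0.4, 1.0]
grip_width: 0.0515
```

```bash
python3 - <<'E'
from p import *
seg(W2,W3,18,0,100)
E
```

```text
clock 5.95 q [-0.94, -0.13, 0.11, 2.16, -1.06, 0.22, 2.4] lag mm 18.8 deg 2.6 F [0.5, 0.4, 1.0]
[[23.0, -17.0, 12.0, -0.001, 0.036, 0.008, 100.0], [12.0, -13.0, -2.0, 0.023, 0.05, 0.047, 100.0], [11.0, -14.0, -1.0, 0.027, 0.049, 0.048, 100.0], [11.0, -14.0, 0.0, 0.03, 0.048, 0.05, 100.0], [10.0, -14.0, 1.0, 0.032, 0.046, 0.052, 100.0]]
```

Request:
play_rows(
  increments=[
    [12,-13,-2,0.02,0.05,0.045,100],
    [12,-13,-2,0.023,0.05,0.047,100],
    [11,-14,-1,0.027,0.049,0.048,100],
    [11,-14,0,0.03,0.048,0.05,100],
    [10,-14,1,0.032,0.046,0.052,100],
  ],
)

```text
clock: 6.45
tcp_pos: [0.4219, 0.3979, 0.3709]
orientation: [-0.61, 2.495, 0.717]
contact_force: [0.1, 0.6, 0.8]
grip_width: 0.0518
```

```bash
python3 - <<'E'
from p import *
p,Q=pose6([.525,.494,.2,0,-2.3,0])
straight(p,Q,110,ang=.13)
E
```

```text
clock 6.45 n 9 D 0.2277 w 1.059 q [-0.67, -0.08, -0.06, 2.11, -0.51, 0.48, 1.7] F [0.1, 0.6, 0.8]
[[14.5, -20.1, 4.8, 0.069, 0.044, 0.085, 110.0], [12.6, -20.9, 6.8, 0.069, 0.044, 0.085, 110.0], [10.4, -21.3, 8.8, 0.069, 0.044, 0.085, 110.0], [8.2, -21.4, 10.7, 0.069, 0.044, 0.085, 110.0], [5.9, -21.2, 12.5, 0.069, 0.044, 0.085, 110.0]]
```

Request:
play_rows(
  increments=[
    [14,-20,5,0.07,0.044,0.085,110],
    [13,-21,7,0.07,0.044,0.085,110],
    [10,-21,9,0.07,0.044,0.085,110],
    [8,-21,11,0.07,0.044,0.085,110],
    [6,-21,12,0.07,0.044,0.085,110],
  ],
)

```text
clock: 6.95
tcp_pos: [0.4245, 0.3103, 0.2744]
orientation: [-0.003, 2.909, 0.33]
contact_force: [-0.9, 0.6, 0.4]
grip_width: 0.0485
```

```bash
python3 - <<'E'
from p import *
p,Q=pose6([.525,.494,.2,0,-2.3,0])
straight(p,Q,110,ang=.13)
E
```

```text
clock 6.95 n 4 D 0.0973 w 0.444 q [-0.6, 0.04, -0.14, 2.07, -0.03, 0.72, 0.85] F [-0.9, 0.6, 0.4]
[[2.9, -19.4, 14.4, 0.064, 0.044, 0.079, 110.0], [0.7, -18.6, 15.7, 0.064, 0.044, 0.079, 110.0], [-1.4, -17.5, 16.8, 0.064, 0.044, 0.079, 110.0], [-3.5, -16.2, 17.8, 0.064, 0.044, 0.079, 110.0]]
```

Request:
play_rows(
  increments=[
    [3,-19,14,0.064,0.044,0.079,110],
    [1,-19,16,0.064,0.044,0.079,110],
    [-1,-18,17,0.064,0.044,0.079,110],
    [-3,-16,18,0.064,0.044,0.079,110],
  ],
)

```text
clock: 7.35
tcp_pos: [0.4246, 0.245, 0.1977]
orientation: [-0.513, -3.093, 0.013]
contact_force: [-0.1, -0.2, -0.9]
grip_width: 0.0483
```

```bash
python3 - <<'E'
from p import *
f=cap('wrist','w1')
o,p,Q=obs();print(p,tocyl(p,Q),o['joints'])
print(proj(f,[.4277,.2485,.057]))
E
```

```text
[0.42460872 0.24236469 0.19461095] (np.float64(0.5186686411374914), np.float64(0.48891022873726525), np.float64(0.19461094674130716), np.float64(-0.017929801557199476), array([-0.00233434, -0.00513429, -2.28814852])) [-0.58516243  0.22714106 -0.07207175  2.01283395  0.02288485  0.92069058
  0.56650717]
[[321.15706452 231.51850089]]
```

```bash
python3 - <<'E'
from p import *
f=load('w1');hsv=cv2.cvtColor(f['color'],cv2.COLOR_BGR2HSV);m=cv2.inRange(hsv,(100,120,60),(128,255,255));m[:160]=0;m[280:]=0;m[:,:260]=0;m[:,380:]=0
v,u=np.nonzero(m);P,z=pts(f,u,v);b=(P[:,2]>.05)&(P[:,2]<.064)
Q=P[b];print(b.sum(),cv2.minAreaRect((Q[:,:2]*1000).astype(np.float32)),np.median(Q[:,2]))
w,V=np.linalg.eigh(np.cov(Q[:,:2].T));a=V[:,1];print(np.degrees(np.arctan2(a[1],a[0])))
cs=max(cv2.findContours(m,0,1)[0],key=cv2.contourArea);X=onplane(f,cs[:,0,0],cs[:,0,1],.025);print(cv2.minEnclosingCircle((X[:,:2]*1000).astype(np.float32)))
# target: jaw y along cap y
bx=np.array([np.cos(np.radians(-18)),np.sin(np.radians(-18)),0]);zt=np.array([0,0,-1.])
c=np.array([.4275,.2487])
o,p,Q=obs()
y=np.cross(zt,bx); tQ=R.from_matrix(np.stack([bx,y,zt],1)); 
if (Q.inv()*tQ).magnitude()>1.5: tQ=tQ*R.from_euler('z',np.pi)
straight([c[0],c[1],.060],tQ,110,step=.035)
E
```

```text
1436 ((427.5632019042969, 248.1075439453125), (13.939155578613281, 55.543922424316406), 71.9361801147461) 0.05736058763969579
162.1573907613579
((427.1832580566406, 247.52671813964844), 40.556819915771484)
clock 7.4 n 4 D 0.1348 w 0.028 q [-0.59, 0.23, -0.07, 2.01, 0.02, 0.92, 0.57] F [1.8, -0.1, -1.4]
[[-0.4, 2.3, 33.6, -0.004, -0.002, -0.005, 110.0], [-0.4, 2.1, 33.6, -0.004, -0.002, -0.005, 110.0], [-0.3, 2.0, 33.6, -0.004, -0.002, -0.005, 110.0], [-0.3, 1.9, 33.6, -0.004, -0.002, -0.005, 110.0]]
```

Request:
play_rows(
  increments=[
    [0,2,34,-0.004,-0.002,-0.005,110],
    [0,2,34,-0.004,-0.002,-0.005,110],
    [0,2,34,-0.004,-0.002,-0.005,110],
    [0,2,32,-0.004,-0.002,-0.005,110],
  ],
)

```text
clock: 7.8
tcp_pos: [0.4308, 0.2523, 0.0608]
orientation: [0.485, 3.094, 0.017]
contact_force: [0.6, 1.1, 0.2]
grip_width: 0.0483
```

```bash
python3 - <<'E'
from p import *
bx=np.array([np.cos(np.radians(-18)),np.sin(np.radians(-18)),0]);zt=np.array([0,0,-1.])
o,p,Q=obs();print(p)
y=np.cross(zt,bx); tQ=R.from_matrix(np.stack([bx,y,zt],1)); 
if (Q.inv()*tQ).magnitude()>1.5: tQ=tQ*R.from_euler('z',np.pi)
straight([.4275,.2484,.0305],tQ,110,n=3)
E
```

```text
[0.43080834 0.25234989 0.06077972]
clock 7.8 n 3 D 0.0307 w 0.014 q [-0.59, 0.43, -0.07, 2.11, 0.05, 0.58, 0.55] F [0.6, 1.1, 0.2]
[[0.7, -1.7, 10.1, 0.004, 0.003, 0.001, 110.0], [0.7, -1.7, 10.1, 0.004, 0.003, 0.001, 110.0], [0.7, -1.6, 10.1, 0.004, 0.003, 0.001, 110.0]]
```

Request:
play_rows(
  increments=[
    [1,-2,10,0.004,0.003,0,110],
    [1,-2,10,0.004,0.003,0,110],
    [0,-1,9,0,0,0,110],
    [0,0,0,0,0,0,110],
  ],
)

```text
clock: 8.2
tcp_pos: [0.4259, 0.2481, 0.0295]
orientation: [-0.481, -3.104, -0.003]
contact_force: [-0.9, -0.5, -0.1]
grip_width: 0.0485
```

```bash
python3 - <<'E'
from p import *
bx=np.array([np.cos(np.radians(-18)),np.sin(np.radians(-18)),0]);zt=np.array([0,0,-1.])
o,p,Q=obs();print(p)
y=np.cross(zt,bx); tQ=R.from_matrix(np.stack([bx,y,zt],1)); 
if (Q.inv()*tQ).magnitude()>1.5: tQ=tQ*R.from_euler('z',np.pi)
straight([.4275,.2484,.0305],tQ,110,n=1)
E
```

```text
[0.42590398 0.24805057 0.02945239]
clock 8.2 n 1 D 0.0019 w 0.007 q [-0.6, 0.49, -0.07, 2.13, 0.06, 0.53, 0.55] F [-0.9, -0.5, -0.1]
[[-1.4, 0.8, -1.0, 0.002, -0.001, 0.007, 110.0]]
```

Request:
play_rows(
  increments=[
    [-1.5,1,-1,0,0,0.006,110],
    [0,0,0,0,0,0,220],
    [0,0,0,0,0,0,255],
    [0,0,0,0,0,0,255],
    [0,0,0,0,0,0,255],
  ],
  force=100,
)

```text
clock: 8.7
tcp_pos: [0.4302, 0.2501, 0.0341]
orientation: [0.491, 3.098, 0.01]
contact_force: [-0.2, 0.0, -1.4]
grip_width: 0.0122
```

```bash
python3 - <<'E'
from p import *
o,p,Q=obs();print(p,o['grip_width'],o['contact_force'],o['moment'],Q.as_matrix().round(3))
E
```

```text
[0.43020164 0.25006163 0.03409931] 0.012235465675356026 [-0.24434229  0.0193392  -1.42518012] [-0.04917653 -0.01481369 -0.01352229] [[-0.951  0.309  0.006]
 [ 0.309  0.951  0.006]
 [-0.003  0.007 -1.   ]]
```

Request:
play_rows(
  increments=[
    [0,0,-20,0,0,0,255],
    [0,0,-30,0,0,0,255],
    [0,0,-40,0,0,0,255],
    [0,0,-40,0,0,0,255],
    [0,0,-40,0,0,0,255],
  ],
)

```text
clock: 9.2
tcp_pos: [0.4253, 0.2465, 0.2042]
orientation: [-0.49, -3.098, 0.004]
contact_force: [1.0, 0.3, -0.8]
grip_width: 0.0126
```

```bash
python3 - <<'E'
from p import *
a=np.array([-.5*np.cos(.012),-.5*np.sin(.012),.866]);m=np.array([.5755,.3575,.174])
o,p,Q=obs();print(p,o['grip_width'],Q.as_matrix()[:,2])
z=Q.apply([0,0,1]); w=np.cross(z,-a);w=w/np.linalg.norm(w)*np.arccos(z@-a); tQ=R.from_rotvec(w)*Q
np.save('tQ.npy',tQ.as_matrix())
straight(m+.11*a,tQ,255,ang=.12)
f=cap('wrist','w2')
E
cat > t3.py <<'E'
from srch2 import *
q=np.array(L[-2]['joints']);p,T=fk(q,P)
tQ=R.from_matrix(np.load('tQ.npy')); a=-tQ.apply([0,0,1]);m=np.array([.5755,.3575,.174])
from scipy.spatial.transform import Slerp
sl=Slerp([0,1],R.concatenate([T,tQ]))
for k in range(1,11): q=step(q,p+(m+.11*a-p)*k/10,sl(k/10))
print(q.round(2),clear(q),fk(q,P,True)[2])
for th in np.linspace(0,-1.95,14): q=step(q,m+.03*a,tQ*R.from_euler('z',th))
print(q.round(2),clear(q),fk(q,P,True)[2])
E
python3 t3.py
```

```text
[0.42531053 0.24652045 0.20420378] 0.012593591396726788 [-0.00561631 -0.00183054 -0.99998255]
clock 9.2 n 5 D 0.1596 w 0.529 q [-0.58, 0.21, -0.08, 2.01, 0.02, 0.93, 0.59] F [1.0, 0.3, -0.8]
[[-11.2, 26.8, -13.2, -0.034, -0.1, 0.0, 255.0], [-12.5, 27.2, -11.0, -0.034, -0.1, 0.0, 255.0], [-13.5, 27.6, -8.8, -0.034, -0.1, -0.0, 255.0], [-14.2, 27.8, -6.5, -0.034, -0.1, 0.0, 255.0], [-14.7, 28.0, -4.1, -0.034, -0.1, 0.0, 255.0]]
[-0.87  0.21 -0.01  1.98  0.64  0.7  -0.07] 0.2225450017896082 [array([0.        , 0.        , 0.26853046]), array([0.09966398, 0.06501618, 0.80518266]), array([0.36293065, 0.35494899, 0.54216464])]
[-0.57  0.34 -0.31  2.    0.89  0.63  1.68] 0.17834468026915173 [array([0.        , 0.        , 0.26853046]), array([0.18117822, 0.07630777, 0.78185996]), array([0.40293126, 0.35542903, 0.47288462])]
```

```bash
python3 - <<'E'
from p import *
f=load('w2')
import json
l=[json.loads(x) for x in open('log.jsonl') if x.strip()][-1]; 
o=r.get_obs();print(o['clock'],np.round(o['tcp_pos'],4))
Q=R.from_rotvec(o['orientation']);p=np.array(o['tcp_pos'])
hsv=cv2.cvtColor(f['color'],cv2.COLOR_BGR2HSV);m=cv2.inRange(hsv,(100,120,60),(128,255,255));m[:195]=0;m[420:]=0;m[:,:215]=0;m[:,410:]=0
v,u=np.nonzero(m);X,z=pts(f,u,v);X=Q.inv().apply(X-p);ok=(z>0)
print(np.percentile(X[ok],[2,50,98],axis=0).round(4))
top=ok&(X[:,2]>.0)&(X[:,2]<.02); S=X[top]; A=np.c_[S[:,:2],np.ones(len(S))]
for _ in range(3):
    c=np.linalg.lstsq(A,S[:,2],rcond=None)[0];rs=S[:,2]-A@c;k=np.abs(rs)<.0015;S=S[k];A=A[k]
print('disc plane',c,len(S)); 
(cx,cy),rr=cv2.minEnclosingCircle((S[:,:2]*1000).astype(np.float32));print(cx,cy,rr)
# fit circle to far-edge points
h=np.hypot(S[:,0]-cx/1000,S[:,1]-cy/1000)
bar=ok&(X[:,2]<-.012);B=X[bar];print('bar',len(B),np.percentile(B,[1,50,99],axis=0).round(4),cv2.minAreaRect((B[:,:2]*1000).astype(np.float32)))
E
```

```text
9.25 [0.4285 0.2487 0.2109]
[[-0.0191 -0.0386 -0.0183]
 [ 0.0181 -0.0039  0.0121]
 [ 0.0412  0.0303  0.0309]]
disc plane [-0.005719    0.01112669  0.01252676] 12633
4.050268650054932 -4.464652061462402 38.20293045043945
bar 5775 [[-0.0229 -0.0105 -0.019 ]
 [ 0.0089 -0.0039 -0.0174]
 [ 0.0315  0.0029 -0.0132]] ((5.223574638366699, -6.619457244873047), (54.55283737182617, 38.42436218261719), 23.30886459350586)
```

Request:
play_rows(
  increments=[
    [-11,27,-13,-0.034,-0.1,0,255],
    [-12,27,-11,-0.034,-0.1,0,255],
    [-13,28,-9,-0.034,-0.1,0,255],
    [-14,28,-6,-0.034,-0.1,0,255],
    [-15,28,-4,-0.034,-0.1,0,255],
  ],
)

```text
clock: 9.75
tcp_pos: [0.5277, 0.3588, 0.2837]
orientation: [0.42, 2.56, 0.136]
contact_force: [0.2, -1.5, -1.5]
grip_width: 0.0121
```

Request:
play_rows(
  increments=[
    [0,0,0,0,0,0,255],
    [0,0,0,0,0,0,255],
  ],
)

```text
clock: 9.95
tcp_pos: [0.5258, 0.3631, 0.2835]
orientation: [0.411, 2.561, 0.14]
contact_force: [0.8, 0.6, -0.8]
grip_width: 0.0119
```

```bash
cat >> p.py <<'E'
A=np.array([-.5*np.cos(.012),-.5*np.sin(.012),np.cos(np.pi/6)]);M=np.array([.5755,.3575,.174]);OFF=np.array([.002,0,.012])
def onaxis(h,th=0,claw=255,n=None,**k):
    """cap_seat at height h on axis; th=world turn about tool z from current yaw"""
    o,p,Q=obs(); z=Q.apply([0,0,1]); w=np.cross(z,-A);s=np.linalg.norm(w); tQ=(R.from_rotvec(w/s*np.arcsin(s)) if s>1e-9 else R.identity())*Q
    seat=p+Q.apply(OFF); e=seat-M; hh=e@A; print('h mm',(hh*1000).round(1),'lateral tool mm',(Q.inv().apply(e-hh*A)*1000).round(1),'tilt err deg',np.degrees(np.arcsin(s)).round(2))
    tQ=tQ*R.from_euler('z',th)
    straight(M+h*A-tQ.apply(OFF),tQ,claw,n=n,**k)
E
python3 - <<'E'
from p import *
onaxis(.06)
cap('scene','s3');f=cap('wrist','w3')
s=load('s3');c=s['color'][150:370,230:450];cv2.imwrite('pics/s3c.png',cv2.resize(c,None,fx=2.7,fy=2.7,interpolation=cv2.INTER_CUBIC))
E
```

```text
h mm 107.6 lateral tool mm [-7.4 10.   0.4] tilt err deg 1.86
clock 9.95 n 2 D 0.0492 w 0.033 q [-0.88, 0.19, -0.03, 1.95, 0.66, 0.74, -0.11] F [0.8, 0.6, -0.8]
[[4.2, -5.3, 23.6, 0.01, 0.013, 0.0, 255.0], [3.9, -5.1, 23.7, 0.01, 0.013, -0.0, 255.0]]
```

Request:
play_rows(
  increments=[
    [4,-5,24,0.01,0.013,0,255],
    [4,-5,24,0.01,0.013,0,255],
    [0,0,0,0,0,0,255],
    [0,0,0,0,0,0,255],
  ],
)

```text
clock: 10.45
tcp_pos: [0.5434, 0.3518, 0.2359]
orientation: [0.43, 2.592, 0.118]
contact_force: [-0.2, 0.4, -0.3]
grip_width: 0.0122
```

```bash
python3 - <<'E'
from p import *
onaxis(.035)
E
```

```text
h mm 57.7 lateral tool mm [-2.6 -4.1  0. ] tilt err deg 0.31
clock 10.45 n 1 D 0.0232 w 0.005 q [-0.85, 0.26, -0.02, 1.97, 0.67, 0.66, -0.11] F [-0.2, 0.4, -0.3]
[[2.6, 4.1, 22.7, -0.005, -0.003, -0.0, 255.0]]
```

Request:
play_rows(
  increments=[
    [2.5,4,12,-0.005,-0.003,0,255],
    [0,0,0,0,0,0,255],
    [0,0,0,0,0,0,255],
  ],
)

```text
clock: 10.75
tcp_pos: [0.549, 0.3568, 0.2263]
orientation: [0.429, 2.586, 0.127]
contact_force: [-0.0, 0.3, -0.5]
grip_width: 0.0121
```

```bash
python3 - <<'E'
from p import *
onaxis(.035)
print(np.round(r.get_obs()['qvel'],3))
for i in range(3):
    f=grab_frame('scene'); o=r.get_obs(); print(o['clock'],np.round(o['tcp_pos'],4),np.round(o['qvel'],3))
cv2.imwrite('pics/s4.png',f['color']);np.savez('s4.npz',**{k:np.array(v) for k,v in f.items()})
onaxis(.035)
E
```

```text
h mm 46.5 lateral tool mm [-1.2  0.8  0. ] tilt err deg 0.18
clock 10.75 n 1 D 0.0116 w 0.003 q [-0.86, 0.29, -0.01, 1.97, 0.69, 0.64, -0.13] F [-0.0, 0.3, -0.5]
[[1.2, -0.8, 11.5, 0.003, 0.002, 0.0, 255.0]]
[-0.005  0.01  -0.002  0.005  0.002 -0.007 -0.007]
10.8 [0.5488 0.3569 0.2261] [ 0.001 -0.001 -0.002  0.001 -0.002  0.004  0.002]
10.85 [0.5488 0.3569 0.2262] [-0.001 -0.003 -0.    -0.001  0.     0.001  0.   ]
10.9 [0.5489 0.3568 0.2263] [ 0.002 -0.     0.001  0.     0.    -0.001 -0.001]
h mm 46.6 lateral tool mm [-1.   0.7  0. ] tilt err deg 0.17
clock 10.9 n 1 D 0.0116 w 0.003 q [-0.86, 0.29, -0.01, 1.97, 0.69, 0.64, -0.13] F [-0.0, 0.4, -0.7]
[[1.0, -0.7, 11.6, 0.003, 0.001, 0.0, 255.0]]
```

```bash
python3 - <<'E'
from p import *
o=r.get_obs();p=np.array(o['tcp_pos']);Q=R.from_rotvec(o['orientation'])
t=cap('top','t4')
for nm in('s4','t4'):
    f=load(nm);hsv=cv2.cvtColor(f['color'],cv2.COLOR_BGR2HSV);m=cv2.inRange(hsv,(100,120,30),(128,255,255))
    v,u=np.nonzero(m);X,z=pts(f,u,v);k=(z>0)&(np.linalg.norm(X-p,axis=1)<.07);X=X[k];Y=Q.inv().apply(X-p)
    print(nm,len(Y),np.percentile(Y,[1,50,99],axis=0).round(4).tolist())
    S=Y[(Y[:,2]>.002)&(Y[:,2]<.012)&(np.hypot(Y[:,0],Y[:,1])<.036)]
    c=np.linalg.lstsq(np.c_[S[:,:2],np.ones(len(S))],S[:,2],rcond=None)[0];print('disc plane',c.round(4),len(S))
    # side wall points -> circle fit r=38
    W=Y[(Y[:,2]>.012)&(Y[:,2]<.032)&(np.hypot(Y[:,0],Y[:,1])>.03)]
    from scipy.optimize import least_squares
    s=least_squares(lambda x:np.hypot(W[:,0]-x[0],W[:,1]-x[1])-.038,[0,0],loss='soft_l1',f_scale=.001);print('side circle',s.x.round(4),len(W),np.sqrt(np.mean(s.fun**2)).round(4))
    c=f['color'];pp=proj(f,[p])[0].astype(int);cr=c[max(0,pp[1]-70):pp[1]+90,pp[0]-90:pp[0]+90];cv2.imwrite(f'pics/{nm}c.png',cv2.resize(cr,None,fx=3.3,fy=3.3,interpolation=cv2.INTER_CUBIC))
E
```

```text
s4 1219 [[-0.0337, -0.0307, -0.024], [0.0142, 0.0162, 0.0075], [0.0386, 0.04, 0.0322]]
disc plane [-0.0004  0.0066  0.0068] 474
side circle [0.0001 0.0009] 323 0.0011
t4 1121 [[-0.0365, -0.0367, -0.0435], [-0.0155, 0.0005, 0.0055], [0.0131, 0.037, 0.0297]]
disc plane [-0.0063  0.004   0.0056] 631
side circle [ 0.0018 -0.0003] 144 0.0007
```

```bash
sed -i 's/OFF=np.array(\[.002,0,.012\])/OFF=np.array([.001,0,.0115])/' p.py; python3 - <<'E'
from p import *
onaxis(.024,n=3)
E
```

```text
h mm 47.1 lateral tool mm [-2.   0.7  0. ] tilt err deg 0.17
clock 10.95 n 3 D 0.0232 w 0.003 q [-0.86, 0.29, -0.01, 1.97, 0.69, 0.64, -0.13] F [-0.3, -0.5, -0.8]
[[0.7, -0.2, 7.7, 0.001, 0.0, 0.0, 255.0], [0.7, -0.2, 7.7, 0.001, 0.0, 0.0, 255.0], [0.7, -0.2, 7.7, 0.001, 0.0, 0.0, 255.0]]
```

Request:
play_rows(
  increments=[
    [0.7,-0.2,8,0.001,0,0,255],
    [0.7,-0.2,8,0.001,0,0,255],
    [0.7,-0.2,7,0.001,0,0,255],
    [0,0,0,0,0,0,255],
    [0,0,0,0,0,0,255],
  ],
)

```text
clock: 11.45
tcp_pos: [0.5593, 0.3571, 0.2032]
orientation: [0.43, 2.587, 0.122]
contact_force: [0.9, -0.0, -0.4]
grip_width: 0.0123
```

```bash
python3 - <<'E'
from p import *
onaxis(.014,n=4)
E
```

```text
h mm 21.9 lateral tool mm [ 0.3  0.  -0. ] tilt err deg 0.09
clock 11.45 n 4 D 0.0079 w 0.002 q [-0.85, 0.33, 0.01, 1.97, 0.72, 0.6, -0.16] F [0.9, -0.0, -0.4]
[[-0.1, -0.0, 2.0, -0.0, 0.0, -0.0, 255.0], [-0.1, -0.0, 2.0, -0.0, 0.0, 0.0, 255.0], [-0.1, -0.0, 2.0, -0.0, 0.0, -0.0, 255.0], [-0.1, -0.0, 2.0, -0.0, 0.0, 0.0, 255.0]]
```

Request:
play_rows(
  increments=[
    [0,0,2,0,0,0,255],
    [0,0,2,0,0,0,255],
    [0,0,2,0,0,0,255],
  ],
)

```text
clock: 11.75
tcp_pos: [0.5626, 0.3574, 0.1981]
orientation: [0.43, 2.586, 0.123]
contact_force: [4.2, -0.8, 2.1]
grip_width: 0.0125
```

```bash
python3 - <<'E'
from p import *
onaxis(.012,n=4)
E
```

```text
h mm 15.8 lateral tool mm [ 0.1  0.3 -0. ] tilt err deg 0.1
clock 11.75 n 4 D 0.0038 w 0.002 q [-0.85, 0.34, 0.01, 1.97, 0.72, 0.59, -0.17] F [4.2, -0.8, 2.1]
[[-0.0, -0.1, 1.0, -0.0, 0.0, -0.0, 255.0], [-0.0, -0.1, 1.0, -0.0, 0.0, -0.0, 255.0], [-0.0, -0.1, 1.0, -0.0, 0.0, -0.0, 255.0], [-0.0, -0.1, 1.0, -0.0, 0.0, -0.0, 255.0]]
```

Request:
play_rows(
  increments=[
    [0,0,2,0,0,0,255],
    [0,0,2,0,0,0,255],
  ],
)

```text
clock: 11.95
tcp_pos: [0.5641, 0.359, 0.1962]
orientation: [0.43, 2.586, 0.126]
contact_force: [-17.5, -5.0, 20.7]
grip_width: 0.0121
```

```bash
python3 - <<'E'
from p import *
onaxis(.012,n=4)
o=r.get_obs();F=np.array(o['contact_force']);print('along A',F@A,'tool',R.from_rotvec(o['orientation']).inv().apply(F).round(1),o['moment'])
E
```

```text
h mm 13.4 lateral tool mm [0.4 2.  0. ] tilt err deg 0.17
clock 11.95 n 4 D 0.0024 w 0.003 q [-0.85, 0.34, 0.01, 1.97, 0.73, 0.58, -0.17] F [-17.5, -5.0, 20.7]
[[-0.1, -0.5, 0.4, 0.001, 0.0, -0.0, 255.0], [-0.1, -0.5, 0.4, 0.001, 0.0, 0.0, 255.0], [-0.1, -0.5, 0.4, 0.001, 0.0, 0.0, 255.0], [-0.1, -0.5, 0.4, 0.001, 0.0, -0.0, 255.0]]
along A 26.63870396797242 tool [  2.9  -6.1 -26.7] [-1.3515357   1.70532825 -1.00833577]
```

Request:
play_rows(
  increments=[
    [0,-0.8,0,0,0,-0.1,255],
    [0,-0.5,0.5,0,0,-0.13,255],
    [0,0,0.5,0,0,-0.13,255],
  ],
)

```text
clock: 12.25
tcp_pos: [0.5639, 0.36, 0.1973]
orientation: [-0.054, 2.613, 0.001]
contact_force: [-4.1, -1.8, 0.8]
grip_width: 0.0116
```

```bash
cat >> p.py <<'E'
def st():
    o,p,Q=obs();F=np.array(o['contact_force']);seat=p+Q.apply(OFF);e=seat-M;h=e@A;x=Q.apply([1,0,0]);yaw=np.degrees(np.arctan2(-x[1],x@np.array([.866,0,.5])))
    mz=Q.inv().apply(o['moment'])
    s=np.cross(Q.apply([0,0,1]),-A)
    print('t',round(o['clock'],2),'h',(h*1000).round(1),'lat tool',(Q.inv().apply(e-h*A)*1000).round(1)[:2],'yaw CW+',yaw.round(1),'F tool',Q.inv().apply(F).round(1),'M tool',mz.round(2),'tilt corr',Q.inv().apply(s).round(3)[:2],'q',np.round(o['joints'],2).tolist(),'w',round(o['grip_width'],4))
E
python3 -c "
from p import *
st()"
```

```text
t 12.25 h 14.5 lat tool [-0.7  2.7] yaw CW+ 177.8 F tool [ 3.2 -1.7 -2.8] M tool [0.23 1.04 0.04] tilt corr [0.005 0.005] q [-0.8, 0.34, -0.05, 1.96, 0.76, 0.6, 0.17] w 0.0116
```

Request:
play_rows(
  increments=[
    [0,-1,1,0,0,-0.13,255],
    [0,-0.5,1,0,0,-0.13,255],
    [0,0,1,0,0,-0.13,255],
  ],
)

```text
clock: 12.55
tcp_pos: [0.5643, 0.3618, 0.1976]
orientation: [-0.581, 2.553, -0.135]
contact_force: [-7.3, -0.9, 9.7]
grip_width: 0.0118
```

```bash
python3 -c "
from p import *
st()"
```

```text
t 12.55 h 14.5 lat tool [-2.9  3.2] yaw CW+ 154.6 F tool [  1.6  -0.  -12.1] M tool [0.01 0.72 0.41] tilt corr [0.007 0.01 ] q [-0.74, 0.35, -0.12, 1.96, 0.79, 0.61, 0.55] w 0.0118
```

Request:
play_rows(
  increments=[
    [2,-2,1,0.003,0.005,-0.13,255],
    [1.5,-2,1,0.003,0.005,-0.13,255],
    [1.5,-1.5,1,0,0,-0.13,255],
  ],
)

```text
clock: 12.85
tcp_pos: [0.563, 0.3585, 0.1976]
orientation: [-1.093, 2.407, -0.279]
contact_force: [-11.8, -4.2, 9.6]
grip_width: 0.0122
```

```bash
python3 -c "
from p import *
st()"
```

```text
t 12.85 h 15.2 lat tool [-0.6  0.1] yaw CW+ 131.3 F tool [  6.6   1.4 -14.2] M tool [-0.06  2.15  0.2 ] tilt corr [0.002 0.007] q [-0.69, 0.35, -0.19, 1.96, 0.82, 0.63, 0.94] w 0.0122
```

Request:
play_rows(
  increments=[
    [0.5,-0.5,1,0,0.003,-0.13,255],
    [0.5,-0.5,1,0,0.003,-0.13,255],
    [0.5,-0.5,1,0,0,-0.13,255],
  ],
)

```text
clock: 13.15
tcp_pos: [0.5617, 0.3526, 0.1973]
orientation: [-1.575, 2.179, -0.423]
contact_force: [-12.5, -6.4, 12.6]
grip_width: 0.0119
```

```bash
python3 -c "
from p import *
st()"
```

```text
t 13.15 h 15.6 lat tool [ 5.7 -1.2] yaw CW+ 108.2 F tool [  7.5   2.3 -17.2] M tool [-0.71  1.89  0.25] tilt corr [-0.001 -0.008] q [-0.63, 0.35, -0.25, 1.96, 0.84, 0.66, 1.33] w 0.0119
```

Request:
play_rows(
  increments=[
    [-3,0.5,0,0,0,0,255],
    [0,0,0,0,0,0,255],
  ],
)

```text
clock: 13.35
tcp_pos: [0.562, 0.355, 0.1983]
orientation: [-1.577, 2.176, -0.424]
contact_force: [-0.4, 0.2, -0.6]
grip_width: 0.0124
```

```bash
cat > cc.py <<'E'
from p import *
import sys
from scipy.optimize import least_squares
st()
def capm(tags):
  for n,nm in tags:
    f=cap(n,nm);o=r.get_obs();p=np.array(o['tcp_pos']);Q=R.from_rotvec(o['orientation'])
    hsv=cv2.cvtColor(f['color'],cv2.COLOR_BGR2HSV);m=cv2.inRange(hsv,(100,120,30),(128,255,255))
    v,u=np.nonzero(m);X,z=pts(f,u,v);k=(z>0)&(np.linalg.norm(X-p,axis=1)<.07);X=X[k]
    # frame about axis: e1,e2,A
    e1=np.cross([0,1,0],A);e1/=np.linalg.norm(e1);e2=np.cross(A,e1)
    Y=np.stack([(X-M)@e1,(X-M)@e2,(X-M)@A],1)
    # side wall
    seat=((p+Q.apply(OFF))-M)@A
    W=Y[(Y[:,2]<seat+.001)&(Y[:,2]>seat-.021)&(np.hypot(Y[:,0],Y[:,1])>.030)&(np.hypot(Y[:,0],Y[:,1])<.047)]
    s=least_squares(lambda x:np.hypot(W[:,0]-x[0],W[:,1]-x[1])-.038,[0,0],loss='soft_l1',f_scale=.001)
    D=Y[(np.abs(Y[:,2]-seat-.005)<.005)&(np.hypot(Y[:,0],Y[:,1])<.034)]
    c=np.linalg.lstsq(np.c_[D[:,:2],np.ones(len(D))],D[:,2],rcond=None)[0]
    t=p+Q.apply([0,0,.0115])-M
    print(nm,'side centre e1,e2',s.x.round(4),len(W),np.sqrt(np.mean(s.fun**2)).round(4),'disc plane slope,h',c.round(4),len(D),'tcp-axis e1,e2',(t@e1).round(4),(t@e2).round(4))
    pp=proj(f,[p])[0].astype(int);cr=f['color'][max(0,pp[1]-60):pp[1]+80,max(0,pp[0]-80):pp[0]+80];cv2.imwrite(f'pics/{nm}c.png',cv2.resize(cr,None,fx=3.6,fy=3.6,interpolation=cv2.INTER_CUBIC))
if len(sys.argv)>1: capm([('scene','s'+sys.argv[1]),('top','t'+sys.argv[1])])
E
python3 cc.py 5
```

```text
t 13.35 h 16.3 lat tool [ 3.1 -1.2] yaw CW+ 108.1 F tool [-0.   0.7  0.4] M tool [-0.38  0.07 -0.  ] tilt corr [-0.002 -0.008] q [-0.64, 0.35, -0.25, 1.95, 0.84, 0.66, 1.33] w 0.0124
s5 side centre e1,e2 [-0.0006 -0.0104] 125 0.0035 disc plane slope,h [ 0.008  -0.0147  0.022 ] 297 tcp-axis e1,e2 0.0006 -0.0027
t5 side centre e1,e2 [-0.0041 -0.0092] 99 0.0032 disc plane slope,h [ 0.0116 -0.0251  0.0212] 122 tcp-axis e1,e2 0.0006 -0.0027
```

Request:
play_rows(
  increments=[
    [0,0,-10,0,0,0,255],
    [0,0,-15,0,0,0,255],
    [0,0,-15,0,0,0,255],
    [0,0,0,0,0,0,255],
    [0,0,0,0,0,0,255],
  ],
)

```text
clock: 13.95
tcp_pos: [0.54, 0.3551, 0.236]
orientation: [-1.576, 2.178, -0.423]
contact_force: [0.7, -0.7, -0.6]
grip_width: 0.0118
```

```bash
cat > tm.py <<'E'
from p import *
import sys
from scipy.optimize import least_squares
st();tag=sys.argv[1]
for n in ('wrist','scene','top'):
    f=cap(n,n[0]+tag);o=r.get_obs();p=np.array(o['tcp_pos']);Q=R.from_rotvec(o['orientation'])
    hsv=cv2.cvtColor(f['color'],cv2.COLOR_BGR2HSV);m=cv2.inRange(hsv,(100,120,30),(128,255,255))
    v,u=np.nonzero(m);X,z=pts(f,u,v);k=(z>0)&(np.linalg.norm(X-p,axis=1)<.075);Y=Q.inv().apply(X[k]-p)
    D=Y[(Y[:,2]>-.001)&(Y[:,2]<.016)]
    for it in range(4):
        c=np.linalg.lstsq(np.c_[D[:,:2],np.ones(len(D))],D[:,2],rcond=None)[0];rs=D[:,2]-np.c_[D[:,:2],np.ones(len(D))]@c;D=D[np.abs(rs)<max(.0015,np.std(rs)*2)] if it<3 else D
    W=Y[(Y[:,2]>c[2]+.004)&(Y[:,2]<c[2]+.026)&(np.hypot(Y[:,0],Y[:,1])>.025)]
    s=least_squares(lambda x:np.hypot(W[:,0]-x[0],W[:,1]-x[1])-.038,[0,0],loss='soft_l1',f_scale=.001) if len(W)>20 else None
    B=Y[(Y[:,2]<c[2]-.022)&(Y[:,2]>c[2]-.034)]
    print(n,'disc',c.round(4),len(D),'side',None if s is None else (s.x.round(4),len(W),np.sqrt(np.mean(s.fun**2)).round(4)),'bar pct',np.percentile(B,[2,98],axis=0).round(4).tolist() if len(B) else None,len(B))
    pp=proj(f,[p])[0].astype(int);cr=f['color'][max(0,pp[1]-60):pp[1]+80,max(0,pp[0]-80):pp[0]+80]
    if n!='wrist': cv2.imwrite(f'pics/{n[0]}{tag}c.png',cv2.resize(cr,None,fx=3.6,fy=3.6,interpolation=cv2.INTER_CUBIC))
E
python3 tm.py 6
```

```text
t 13.95 h 60.0 lat tool [ 2.9 -0.9] yaw CW+ 108.2 F tool [ 0.6 -0.5  0.9] M tool [-0.55  0.16 -0.01] tilt corr [-0.001 -0.008] q [-0.63, 0.28, -0.29, 1.95, 0.77, 0.73, 1.39] w 0.0118
wrist disc [ 0.2383 -0.0018  0.0011] 17046 side (array([0.0085, 0.0006]), 12410, np.float64(0.0079)) bar pct [[0.003, -0.0059, -0.0291], [0.0376, 0.007, -0.0211]] 4414
scene disc [0.1061 0.0313 0.0057] 576 side (array([ 0.014, -0.001]), 296, np.float64(0.0044)) bar pct [[-0.0116, -0.0108, -0.0279], [0.0502, 0.0096, -0.0164]] 36
top disc [ 0.1838 -0.0017  0.0029] 531 side (array([0.0125, 0.0025]), 471, np.float64(0.006)) bar pct [[0.0152, -0.0065, -0.027], [0.048, 0.0073, -0.0192]] 133
```

```bash
python3 - <<'E'
from p import *
o,p,Q=obs();up=np.array([.19,0,-1]);up/=np.linalg.norm(up);w=Q.apply(up);z=np.array([0,0,1.])
ax=np.cross(w,z);s=np.linalg.norm(ax);tQ=R.from_rotvec(ax/s*np.arcsin(s))*Q
np.save('tQ2.npy',tQ.as_matrix())
d=tQ.apply([.011,0,0]);print(tQ.as_matrix().round(3),d)
t=np.array([.4275,.2484,.17])-d;t[2]=.17
straight(t,tQ,255,step=.04,ang=.13)
E
```

```text
[[-0.262 -0.964 -0.05 ]
 [-0.947  0.267 -0.18 ]
 [ 0.187 -0.    -0.982]] [-0.00288145 -0.01041544  0.00205327]
clock 14.1 n 5 D 0.1598 w 0.604 q [-0.63, 0.28, -0.29, 1.95, 0.77, 0.73, 1.39] F [-0.1, -1.1, -0.4]
[[26.2, 18.3, 0.4, -0.099, 0.066, -0.019, 255.0], [25.7, 18.5, 4.0, -0.099, 0.066, -0.019, 255.0], [25.0, 18.5, 7.5, -0.099, 0.066, -0.019, 255.0], [24.0, 18.0, 10.9, -0.099, 0.066, -0.019, 255.0], [22.9, 17.2, 14.2, -0.099, 0.066, -0.019, 255.0]]
```

Request:
play_rows(
  increments=[
    [26,18,0,-0.1,0.066,-0.02,255],
    [26,18,4,-0.1,0.066,-0.02,255],
    [25,18,7,-0.1,0.066,-0.02,255],
    [24,18,11,-0.1,0.066,-0.02,255],
    [23,17,14,-0.1,0.066,-0.02,255],
  ],
)

```text
clock: 14.6
tcp_pos: [0.4269, 0.2575, 0.1712]
orientation: [1.815, -2.35, 0.149]
contact_force: [-0.7, -0.4, -2.2]
grip_width: 0.0124
```

```bash
python3 - <<'E'
from p import *
tQ=R.from_matrix(np.load('tQ2.npy'));t=np.array([.4275,.2484,.0])-tQ.apply([.011,0,0]);t[2]=.055
straight(t,tQ,255,step=.035)
E
```

```text
clock 14.6 n 4 D 0.1162 w 0.027 q [-0.41, 0.38, -0.39, 1.9, 0.25, 1.09, 1.96] F [-0.7, -0.4, -2.2]
[[-6.1, -1.4, 28.4, 0.005, -0.002, 0.004, 255.0], [-6.1, -1.3, 28.4, 0.005, -0.002, 0.004, 255.0], [-6.0, -1.1, 28.4, 0.005, -0.002, 0.004, 255.0], [-6.0, -0.9, 28.4, 0.005, -0.002, 0.004, 255.0]]
```

Request:
play_rows(
  increments=[
    [-6,-1,28,0.005,-0.002,0.004,255],
    [-6,-1,28,0.005,-0.002,0.004,255],
    [-6,-1,28,0.005,-0.002,0.004,255],
    [-6,-1,28,0.005,-0.002,0.004,255],
    [0,0,0,0,0,0,255],
  ],
)

```text
clock: 15.1
tcp_pos: [0.4308, 0.254, 0.0493]
orientation: [1.796, -2.378, 0.167]
contact_force: [-0.5, -0.7, -0.4]
grip_width: 0.0119
```

```bash
cat > t4.py <<'E'
from srch2 import *
q=np.array(L[-2]['joints']);print(q.round(2),clear(q),[x.round(2) for x in fk(q,P,True)[2]])
E
python3 -c "
from p import *
st();tQ=R.from_matrix(np.load('tQ2.npy'));o,p,Q=obs();print(p,(Q.inv()*tQ).as_rotvec().round(3))"; python3 t4.py
```

```text
t 15.1 h -44.1 lat tool [127.2 131.4] yaw CW+ 98.2 F tool [0.7 0.3 0.5] M tool [ 0.02 -0.25 -0.02] tilt corr [ 0.484 -0.306] q [-0.46, 0.55, -0.34, 1.98, 0.36, 0.84, 1.83] w 0.0119
[0.43078195 0.25396256 0.04930366] [ 0.007 -0.005 -0.007]
[-0.46  0.55 -0.34  1.98  0.36  0.84  1.83] 0.1244476271580311 [array([0.  , 0.  , 0.27]), array([0.28, 0.1 , 0.73]), array([0.46, 0.33, 0.36])]
```

Request:
play_rows(
  increments=[
    [-1,0,5,0.007,-0.005,0,255],
    [-1,0,5,0,0,0,255],
    [0,0,2,0,0,0,255],
  ],
)

```text
clock: 15.4
tcp_pos: [0.432, 0.2545, 0.0382]
orientation: [1.803, -2.387, 0.172]
contact_force: [0.1, -0.6, 0.0]
grip_width: 0.0119
```

```bash
python3 -c "
from p import *
st();o,p,Q=obs();print(p)"
```

```text
t 15.4 h -54.4 lat tool [128.2 136.3] yaw CW+ 98.5 F tool [ 0.5 -0.2  0.1] M tool [ 0.02 -0.25  0.04] tilt corr [ 0.476 -0.3  ] q [-0.46, 0.56, -0.33, 1.99, 0.38, 0.81, 1.82] w 0.0119
[0.43201447 0.25451291 0.03824369]
```

Request:
play_rows(
  increments=[
    [-0.4,0,2,0,0,0,255],
    [-0.4,0,2,0,0,0,255],
  ],
)

```text
clock: 15.6
tcp_pos: [0.4331, 0.2552, 0.0354]
orientation: [1.804, -2.389, 0.172]
contact_force: [0.8, -0.5, -0.1]
grip_width: 0.0118
```

```bash
python3 -c "
from p import *
st();o,p,Q=obs();print(p)"
```

```text
t 15.6 h -57.4 lat tool [128.  137.1] yaw CW+ 98.6 F tool [ 0.2 -0.9  0.1] M tool [ 0.03 -0.28  0.02] tilt corr [ 0.475 -0.298] q [-0.47, 0.57, -0.33, 1.99, 0.38, 0.8, 1.81] w 0.0118
[0.43305777 0.25522479 0.03543457]
```

Request:
play_rows(
  increments=[
    [-0.4,0,2,0,0,0,255],
    [-0.4,0,2,0,0,0,255],
  ],
)

```text
clock: 15.8
tcp_pos: [0.4337, 0.2558, 0.0319]
orientation: [1.805, -2.391, 0.172]
contact_force: [-0.1, 1.8, 4.2]
grip_width: 0.0122
```

```bash
python3 -c "
from p import *
st();o,p,Q=obs();print(p)"
```

```text
t 15.8 h -60.8 lat tool [127.9 138.3] yaw CW+ 98.6 F tool [-1.   0.6 -4.5] M tool [-0.21 -0.27  0.03] tilt corr [ 0.474 -0.297] q [-0.47, 0.57, -0.32, 1.99, 0.38, 0.8, 1.81] w 0.0122
[0.43373156 0.25576524 0.03192392]
```

Request:
play_rows(
  increments=[
    [0,0,0,0,0,0,110],
    [0,0,0,0,0,0,110],
    [0,0,-20,0,0,0,110],
    [0,0,-40,0,0.06,0,110],
    [0,0,-40,0,0.12,0,110],
  ],
)

```text
clock: 16.3
tcp_pos: [0.4362, 0.2679, 0.1291]
orientation: [1.693, -2.257, 0.326]
contact_force: [0.8, 0.9, -0.6]
grip_width: 0.0484
```

```bash
python3 - <<'E'
from p import *
o,p,Q=obs();print(p,Q.as_matrix().round(3).tolist(),o['grip_width'])
t=cap('top','t7');s=cap('scene','s7');f=cap('wrist','w7')
for nm in('w7','s7'):
    f=load(nm);hsv=cv2.cvtColor(f['color'],cv2.COLOR_BGR2HSV);m=cv2.inRange(hsv,(100,120,30),(128,255,255))
    v,u=np.nonzero(m);X,z=pts(f,u,v);b=(X[:,2]>.052)&(X[:,2]<.063)&(np.hypot(X[:,0]-.43,X[:,1]-.25)<.07);B=X[b]
    w,V=np.linalg.eigh(np.cov(B[:,:2].T));a=V[:,1];print(nm,len(B),cv2.minAreaRect((B[:,:2]*1000).astype(np.float32)),np.degrees(np.arctan2(a[1],a[0])),np.median(B[:,2]))
    D=X[(X[:,2]>.024)&(X[:,2]<.032)&(np.hypot(X[:,0]-.43,X[:,1]-.25)<.07)];print(cv2.minEnclosingCircle((D[:,:2]*1000).astype(np.float32)))
E
```

```text
[0.4362184  0.26787081 0.12909346] [[-0.26, -0.96, -0.102], [-0.892, 0.279, -0.355], [0.369, -0.001, -0.929]] 0.04838086284765517
w7 2225 ((427.24346923828125, 234.3409423828125), (55.624168395996094, 13.962811470031738), 73.60218811035156) 73.71653456103627 0.05745552019514871
((427.28680419921875, 234.10342407226562), 39.16998291015625)
s7 153 ((429.16754150390625, 236.58663940429688), (55.191368103027344, 16.289758682250977), 75.03569030761719) 72.44115707553901 0.05678244682230649
((428.2904357910156, 237.01634216308594), 39.36806869506836)
```

```bash
cat > gr.py <<'E'
from p import *
import sys
z=float(sys.argv[1]); bx=-np.array([np.cos(np.radians(73.5)),np.sin(np.radians(73.5)),0]);zt=np.array([0,0,-1.])
tQ=R.from_matrix(np.stack([bx,np.cross(zt,bx),zt],1))
o,p,Q=obs();print(p,o['grip_width'],((Q.inv()*tQ).as_rotvec()).round(3))
straight([.4276,.2347,z],tQ,110,ang=.12)
E
python3 gr.py .08
```

```text
[0.43731161 0.27418568 0.12866726] 0.048810705052172276 [-0.005 -0.368  0.01 ]
clock 16.45 n 4 D 0.0634 w 0.368 q [-0.55, 0.53, -0.33, 1.81, 0.34, 1.19, 1.82] F [-0.4, -0.3, 0.1]
[[5.1, -0.3, 15.0, -0.001, -0.092, 0.003, 110.0], [6.5, -0.4, 14.5, -0.001, -0.092, 0.003, 110.0], [7.8, -0.4, 13.8, -0.001, -0.092, 0.003, 110.0], [9.0, -0.4, 13.0, -0.001, -0.092, 0.003, 110.0]]
```

Request:
play_rows(
  increments=[
    [5,0,15,0,-0.092,0,110],
    [6,0,14,0,-0.092,0,110],
    [8,0,14,0,-0.092,0,110],
    [9,0,13,0,-0.092,0,110],
    [0,0,0,0,0,0,110],
  ],
)

```text
clock: 16.95
tcp_pos: [0.4232, 0.2317, 0.0736]
orientation: [-1.885, 2.497, 0.012]
contact_force: [0.2, -1.5, -0.8]
grip_width: 0.0484
```

```bash
python3 gr.py .04
```

```text
[0.42316103 0.23165411 0.07363694] 0.048381398773924195 [-0.002  0.015  0.01 ]
clock 16.95 n 1 D 0.0341 w 0.018 q [-0.29, 0.42, -0.4, 2.12, 0.26, 0.63, 2.0] F [0.2, -1.5, -0.8]
[[-3.6, -3.4, 33.7, -0.002, 0.015, 0.01, 110.0]]
```

Request:
play_rows(
  increments=[
    [-2,-2,17,0,0.007,0.005,110],
    [-2,-1,17,0,0.007,0.005,110],
    [0,0,0,0,0,0,110],
    [0,0,0,0,0,0,110],
  ],
)

```text
clock: 17.35
tcp_pos: [0.4261, 0.231, 0.0374]
orientation: [1.873, -2.521, 0.003]
contact_force: [0.1, 0.1, -0.1]
grip_width: 0.0488
```

```bash
python3 gr.py .0295;python3 t4.py
```

```text
[0.42605053 0.23103321 0.03737324] 0.04875102343957895 [-0.001 -0.002 -0.005]
clock 17.35 n 1 D 0.0088 w 0.005 q [-0.33, 0.49, -0.36, 2.13, 0.31, 0.58, 1.94] F [0.1, 0.1, -0.1]
[[-4.0, -0.4, 7.9, -0.001, -0.002, -0.005, 110.0]]
[-0.33  0.49 -0.36  2.13  0.31  0.58  1.94] 0.09486804362092974 [array([0.  , 0.  , 0.27]), array([0.26, 0.06, 0.75]), array([0.44, 0.24, 0.35])]
```

Request:
play_rows(
  increments=[
    [-4,-0.4,7.5,0,0,-0.005,110],
    [0,0,0,0,0,0,110],
    [0,0,0,0,0,0,110],
  ],
  force=120,
)

```text
clock: 17.65
tcp_pos: [0.4281, 0.2358, 0.0304]
orientation: [-1.881, 2.515, -0.002]
contact_force: [1.1, 0.6, 0.1]
grip_width: 0.0486
```

```bash
python3 gr.py .0295
```

```text
[0.42809012 0.23580793 0.03038881] 0.04862474727157538 [-0.002 -0.     0.001]
clock 17.65 n 1 D 0.0015 w 0.002 q [-0.34, 0.5, -0.35, 2.12, 0.32, 0.56, 1.93] F [1.1, 0.6, 0.1]
[[1.2, 0.2, 0.9, -0.002, -0.0, 0.001, 110.0]]
```

Well centred; close and lift.

Request:
play_rows(
  increments=[
    [0.8,0,0.4,0,0,0,255],
    [0,0,0,0,0,0,255],
    [0,0,0,0,0,0,255],
    [0,0,0,0,0,0,255],
    [0,0,0,0,0,0,255],
  ],
  force=120,
)

```text
clock: 18.15
tcp_pos: [0.4283, 0.2354, 0.0312]
orientation: [-1.88, 2.514, -0.003]
contact_force: [-0.5, -0.2, -1.9]
grip_width: 0.012
```

```bash
python3 -c "
from p import *
o,p,Q=obs();print(p,o['grip_width'],Q.as_matrix().round(3).tolist(),o['contact_force'])"
```

```text
[0.4283083  0.23536888 0.03119893] 0.01201215296866693 [[-0.282, -0.959, 0.003], [-0.959, 0.282, 0.0], [-0.001, -0.003, -1.0]] [-0.50862506 -0.17675509 -1.85744957]
```

Request:
play_rows(
  increments=[
    [0,0,-20,0,0,0,255],
    [0,0,-35,0,0,0,255],
    [0,0,-45,0,0,0,255],
    [0,0,-45,0,0,0,255],
  ],
)

```text
clock: 18.55
tcp_pos: [0.4235, 0.2325, 0.1742]
orientation: [1.875, -2.505, -0.001]
contact_force: [2.2, 0.6, -1.1]
grip_width: 0.0118
```

```bash
sed -i 's/OFF=np.array(\[.001,0,.0115\])/OFF=np.array([.001,0,.0092])/; s/M=np.array(\[.5755,.3575,.174\])/M=np.array([.5755,.358,.174])/' p.py; cat > ap.py <<'E'
from p import *
import sys
h=float(sys.argv[1]); T0=np.load('tQ.npy')
x=T0[:,0]-A*(T0[:,0]@A);x/=np.linalg.norm(x);tQ=R.from_matrix(np.stack([x,np.cross(-A,x),-A],1))
straight(M+h*A-tQ.apply(OFF),tQ,255,ang=.14,step=.04)
E
python3 ap.py .095
```

```text
clock 18.55 n 12 D 0.184 w 1.668 q [-0.24, 0.27, -0.45, 2.03, 0.15, 0.88, 2.08] F [2.2, 0.6, -1.1]
[[-12.2, -5.1, -7.7, 0.022, -0.044, 0.13, 255.0], [-13.1, -3.6, -7.0, 0.022, -0.044, 0.13, 255.0], [-13.8, -2.0, -6.4, 0.022, -0.044, 0.13, 255.0], [-14.2, -0.3, -5.7, 0.022, -0.044, 0.13, 255.0], [-14.4, 1.5, -5.1, 0.022, -0.044, 0.13, 255.0]]
```

Request:
play_rows(
  increments=[
    [-12,-5,-12,0.022,-0.044,0.13,255],
    [-13,-4,-10,0.022,-0.044,0.13,255],
    [-14,-2,-8,0.022,-0.044,0.13,255],
    [-14,0,-6,0.022,-0.044,0.13,255],
    [-14,2,-5,0.022,-0.044,0.13,255],
  ],
)

```text
clock: 19.05
tcp_pos: [0.4692, 0.2848, 0.2297]
orientation: [-0.863, 2.766, 0.063]
contact_force: [0.3, 1.2, -0.6]
grip_width: 0.012
```

```bash
python3 ap.py .095
```

```text
clock 19.05 n 7 D 0.0974 w 0.941 q [-0.37, 0.17, -0.35, 2.02, 0.18, 0.72, 1.34] F [0.3, 1.2, -0.6]
[[-13.2, 3.9, -2.0, 0.022, -0.042, 0.126, 255.0], [-12.7, 5.5, -1.5, 0.022, -0.042, 0.126, 255.0], [-11.9, 7.0, -1.2, 0.022, -0.042, 0.126, 255.0], [-11.0, 8.5, -0.8, 0.022, -0.042, 0.126, 255.0], [-9.9, 9.8, -0.6, 0.022, -0.042, 0.126, 255.0]]
```

Request:
play_rows(
  increments=[
    [-13,4,-2,0.022,-0.042,0.126,255],
    [-13,5,-2,0.022,-0.042,0.126,255],
    [-12,7,-1,0.022,-0.042,0.126,255],
    [-11,8,-1,0.022,-0.042,0.126,255],
    [-10,10,-1,0.022,-0.042,0.126,255],
  ],
)

```text
clock: 19.55
tcp_pos: [0.5092, 0.3334, 0.2561]
orientation: [0.088, 2.688, 0.103]
contact_force: [0.1, 0.2, -1.9]
grip_width: 0.0118
```

```bash
python3 ap.py .07
```

```text
clock 19.55 n 2 D 0.0387 w 0.249 q [-0.64, 0.18, -0.22, 2.0, 0.54, 0.68, 0.28] F [0.1, 0.2, -1.9]
[[-8.6, 11.9, 12.6, 0.019, -0.04, 0.117, 255.0], [-6.7, 13.0, 12.6, 0.019, -0.04, 0.117, 255.0]]
```

Request:
play_rows(
  increments=[
    [-8,12,12,0.019,-0.04,0.117,255],
    [-6,12,12,0.019,-0.04,0.117,255],
    [0,0,0,0,0,0,255],
    [0,0,0,0,0,0,255],
  ],
)

```text
clock: 19.95
tcp_pos: [0.5337, 0.3592, 0.2429]
orientation: [0.416, 2.588, 0.12]
contact_force: [0.2, -0.5, -0.2]
grip_width: 0.0117
```

```bash
python3 ap.py .05;python3 tm.py 8;  python3 - <<'E'
from p import *
E
```

```text
clock 19.95 n 1 D 0.0216 w 0.006 q [-0.76, 0.26, -0.15, 1.96, 0.71, 0.7, -0.15] F [0.2, -0.5, -0.2]
[[-3.1, -1.0, 21.3, 0.001, 0.002, -0.006, 255.0]]
t 19.95 h 71.3 lat tool [3.1 1. ] yaw CW+ -161.6 F tool [-0.3 -0.4  0.3] M tool [ 0.26  0.58 -0.03] tilt corr [0.001 0.002] q [-0.76, 0.26, -0.15, 1.96, 0.71, 0.7, -0.15] w 0.0117
wrist disc [ 0.0013 -0.      0.0031] 12793 side (array([ 0.0006, -0.0007]), 1420, np.float64(0.0006)) bar pct [[-0.0245, -0.0071, -0.0281], [0.0284, 0.0056, -0.0217]] 6001
scene disc [0.0117 0.0183 0.0045] 626 side (array([0.0003, 0.0013]), 390, np.float64(0.0011)) bar pct [[0.007, -0.0055, -0.0271], [0.0287, 0.0095, -0.0176]] 102
top disc [-0.0023 -0.0051  0.0032] 706 side (array([0.0019, 0.    ]), 195, np.float64(0.0007)) bar pct [[-0.0264, -0.0065, -0.0294], [0.0137, 0.0067, -0.0208]] 192
```

```bash
python3 - <<'E'
from p import *
t=load('top0');s=load('scene0')
def tri(a,b):
    o1=t['T'][:3,3];d1=(ray(t,*a)@t['T'][:3,:3].T)[0];o2=s['T'][:3,3];d2=(ray(s,*b)@s['T'][:3,:3].T)[0]
    k=np.linalg.lstsq(np.c_[d1,-d2],o2-o1,rcond=None)[0];p1=o1+d1*k[0];p2=o2+d2*k[1];return (p1+p2)/2,np.linalg.norm(p1-p2)
print(tri((225+258/5.8,180+330/5.8),(240+328/4.4,215+150/4.4)))
# model overlay: rim circles and crest on first pictures
for nm,f,(u0,v0,w,k) in(('t',t,(225,180,100,6)),('s',s,(265,215,90,6.5))):
    im=cv2.resize(f['color'][v0:v0+w,u0:u0+w],None,fx=k,fy=k,interpolation=cv2.INTER_CUBIC)
    e1=np.cross([0,1,0],A);e1/=np.linalg.norm(e1);e2=np.cross(A,e1);th=np.linspace(0,2*np.pi,60)
    for hh,rr,col in((0,.0215,(0,0,255)),(-.006,.032,(0,255,0))):
        C=M+hh*A+rr*(np.outer(np.cos(th),e1)+np.outer(np.sin(th),e2));pp=((proj(f,C)-[u0,v0]+.5)*k).astype(int);cv2.polylines(im,[pp],True,col,1)
    cv2.imwrite(f'pics/ov_{nm}.png',im)
E
```

```text
(array([0.5763681 , 0.3570979 , 0.17154923]), np.float64(0.001733722168864928))
```

```bash
sed -i 's/M=np.array(\[.5755,.358,.174\])/M=np.array([.575,.3577,.174])/; s/OFF=np.array(\[.001,0,.0092\])/OFF=np.array([.001,0,.009])/' p.py; python3 ap.py .026
```

```text
clock 20.1 n 2 D 0.0457 w 0.009 q [-0.76, 0.26, -0.15, 1.96, 0.72, 0.7, -0.15] F [-0.1, 0.4, -0.1]
[[-0.9, -0.6, 22.8, 0.001, 0.001, -0.004, 255.0], [-0.9, -0.6, 22.8, 0.001, 0.001, -0.004, 255.0]]
```

Request:
play_rows(
  increments=[
    [-1,-0.6,16,0.001,0.001,0,255],
    [-0.7,-0.5,16,0.001,0.001,0,255],
    [0,0,10,0,0,0,255],
    [0,0,0,0,0,0,255],
    [0,0,0,0,0,0,255],
  ],
)

```text
clock: 20.6
tcp_pos: [0.5595, 0.3534, 0.2046]
orientation: [0.423, 2.589, 0.116]
contact_force: [0.0, 0.1, -0.1]
grip_width: 0.0116
```

```bash
python3 -c "
from p import *
st()"; python3 ap.py .018
```

```text
t 20.6 h 25.3 lat tool [-2.1 -3.3] yaw CW+ -161.4 F tool [0.  0.1 0.1] M tool [ 0.19  0.59 -0.02] tilt corr [-0.004  0.001] q [-0.74, 0.33, -0.12, 1.96, 0.77, 0.63, -0.19] w 0.0116
clock 20.6 n 1 D 0.0083 w 0.01 q [-0.74, 0.33, -0.12, 1.96, 0.77, 0.63, -0.19] F [0.0, 0.1, -0.1]
[[2.1, 3.3, 7.3, -0.004, 0.001, -0.01, 255.0]]
```

Request:
play_rows(
  increments=[
    [2.1,3.3,0,-0.004,0.001,0,255],
    [0,0,0,0,0,0,255],
    [0,0,0,0,0,0,255],
  ],
)

```text
clock: 20.9
tcp_pos: [0.5584, 0.3581, 0.2045]
orientation: [0.42, 2.589, 0.123]
contact_force: [0.2, -0.8, -0.0]
grip_width: 0.0122
```

```bash
python3 -c "
from p import *
st()"
```

```text
t 20.9 h 25.7 lat tool [0.3 0.9] yaw CW+ -161.5 F tool [-0.4 -0.7  0.1] M tool [0.2  0.58 0.01] tilt corr [ 0.001 -0.   ] q [-0.75, 0.33, -0.12, 1.96, 0.77, 0.63, -0.19] w 0.0122
```

Request:
play_rows(
  increments=[
    [0,-0.5,3,0,0,0,255],
    [0,0,3,0,0,0,255],
    [0,0,2,0,0,0,255],
    [0,0,0,0,0,0,255],
  ],
)

```text
clock: 21.3
tcp_pos: [0.5625, 0.3584, 0.1979]
orientation: [0.419, 2.589, 0.125]
contact_force: [-0.1, -0.2, -0.2]
grip_width: 0.0117
```

```bash
python3 -c "
from p import *
st()"
```

```text
t 21.3 h 17.9 lat tool [0.2 1.2] yaw CW+ -161.5 F tool [ 0.1 -0.3  0.1] M tool [ 0.18  0.58 -0.01] tilt corr [0.003 0.   ] q [-0.75, 0.34, -0.12, 1.96, 0.78, 0.62, -0.2] w 0.0117
```

Request:
play_rows(
  increments=[
    [0,-0.8,2,0.003,0,0,255],
    [0,0,2,0,0,0,255],
  ],
)

```text
clock: 21.5
tcp_pos: [0.5644, 0.3576, 0.1942]
orientation: [0.42, 2.589, 0.121]
contact_force: [4.6, -1.3, 2.9]
grip_width: 0.0118
```

```bash
python3 -c "
from p import *
st()"
```

```text
t 21.5 h 13.8 lat tool [0.2 0.3] yaw CW+ -161.5 F tool [-5.6  0.5 -0.2] M tool [ 0.13 -0.72 -0.2 ] tilt corr [-0.  0.] q [-0.75, 0.35, -0.12, 1.96, 0.79, 0.61, -0.21] w 0.0118
```

Request:
play_rows(
  increments=[
    [-1.5,0,0,0,0,0,255],
    [0,0,0,0,0,0,255],
  ],
)

```text
clock: 21.7
tcp_pos: [0.5644, 0.3572, 0.1942]
orientation: [0.419, 2.591, 0.119]
contact_force: [-4.1, -2.4, 6.5]
grip_width: 0.0121
```

```bash
python3 -c "
from p import *
st()"
```

```text
t 21.7 h 13.8 lat tool [-0.  -0.1] yaw CW+ -161.5 F tool [-0.4 -2.4 -7.7] M tool [ 1.09  0.21 -0.08] tilt corr [-0.002 -0.001] q [-0.75, 0.35, -0.12, 1.96, 0.78, 0.61, -0.2] w 0.0121
```

Request:
play_rows(
  increments=[
    [0,0,0.5,0,0,-0.12,255],
    [0,0,0.5,0,0,-0.12,255],
  ],
)

```text
clock: 21.9
tcp_pos: [0.5645, 0.3564, 0.1947]
orientation: [0.104, 2.618, 0.032]
contact_force: [-2.0, -1.4, 4.5]
grip_width: 0.012
```

```bash
python3 -c "
from p import *
st()"
```

```text
t 21.9 h 14.2 lat tool [-0.3 -1. ] yaw CW+ -175.4 F tool [-0.7 -1.4 -4.9] M tool [0.49 0.34 0.22] tilt corr [-0.003 -0.001] q [-0.71, 0.35, -0.16, 1.96, 0.8, 0.63, 0.03] w 0.012
```

Request:
play_rows(
  increments=[
    [0.2,0.8,0.8,-0.002,0,-0.12,255],
    [0,0.2,0.8,0,0,-0.13,255],
  ],
)

```text
clock: 22.1
tcp_pos: [0.5658, 0.3571, 0.1955]
orientation: [-0.229, 2.609, -0.055]
contact_force: [-2.3, 1.6, 4.9]
grip_width: 0.0122
```

```bash
python3 -c "
from p import *
st()"
```

```text
t 22.1 h 14.2 lat tool [-1.7 -1. ] yaw CW+ 170.0 F tool [-0.8  1.5 -5.4] M tool [-0.13  0.37  1.89] tilt corr [-0.001 -0.   ] q [-0.68, 0.35, -0.2, 1.95, 0.82, 0.64, 0.27] w 0.0122
```

Request:
play_rows(
  increments=[
    [1,0.6,0,0,0,0,255],
    [0,0,0,0,0,0,255],
  ],
)

```text
clock: 22.3
tcp_pos: [0.5663, 0.3572, 0.1958]
orientation: [-0.22, 2.608, -0.052]
contact_force: [-1.0, 2.5, -1.2]
grip_width: 0.0119
```

```bash
python3 -c "
from p import *
st()"
```

```text
t 22.3 h 14.3 lat tool [-2.3 -0.9] yaw CW+ 170.4 F tool [1.  2.7 0.6] M tool [-0.18  0.54  0.3 ] tilt corr [-0.001  0.001] q [-0.68, 0.35, -0.2, 1.95, 0.82, 0.64, 0.26] w 0.0119
```

Request:
play_rows(
  increments=[
    [0.5,0.5,1.5,0,0,0,255],
    [0,0,1.5,0,0,0,255],
  ],
)

```text
clock: 22.5
tcp_pos: [0.5682, 0.3579, 0.1942]
orientation: [-0.217, 2.606, -0.051]
contact_force: [-0.5, -0.4, 2.7]
grip_width: 0.0119
```

```bash
python3 cc.py 9
```

```text
t 22.5 h 11.9 lat tool [-3.3 -0.3] yaw CW+ 170.6 F tool [-0.9 -0.6 -2.6] M tool [-0.22  0.26 -0.05] tilt corr [-0.001  0.004] q [-0.68, 0.36, -0.19, 1.95, 0.83, 0.63, 0.25] w 0.0119
s9 side centre e1,e2 [0.0061 0.0006] 401 0.0039 disc plane slope,h [-0.0253 -0.0362  0.0175] 255 tcp-axis e1,e2 0.0043 0.0006
t9 side centre e1,e2 [0.0024 0.0008] 379 0.0043 disc plane slope,h [-0.244  -0.044   0.0184] 254 tcp-axis e1,e2 0.0043 0.0008
```

```bash
cat > tf.py <<'E'
from p import *
import sys
from scipy.optimize import least_squares
o=r.get_obs();p=np.array(o['tcp_pos']);Q=R.from_rotvec(o['orientation'])
for nm in sys.argv[1:]:
    f=load(nm);hsv=cv2.cvtColor(f['color'],cv2.COLOR_BGR2HSV);m=cv2.inRange(hsv,(100,120,30),(128,255,255))
    v,u=np.nonzero(m);X,z=pts(f,u,v);k=(z>0)&(np.linalg.norm(X-p,axis=1)<.08);X=X[k]
    # robust full-cap fit: disc plane by RANSAC
    rng=np.random.default_rng(0);best=(0,None)
    for _ in range(1500):
        i=rng.choice(len(X),3,replace=False);n=np.cross(X[i[1]]-X[i[0]],X[i[2]]-X[i[0]]);
        if np.linalg.norm(n)<1e-5: continue
        n/=np.linalg.norm(n);n*=np.sign(n[2]) or 1
        if n@A<.85: continue
        d=(X-X[i[0]])@n;c=(np.abs(d)<.0012).sum()
        if c>best[0]: best=(c,n,np.median(X[np.abs(d)<.0012]@n))
    c,n,d0=best;k=np.abs(X@n-d0)<.0015;S=X[k];C=S.mean(0);n=np.linalg.svd(S-C)[2][2];n*=np.sign(n[2]);d0=C@n
    W=X[(X@n<d0-.003)&(X@n>d0-.026)]
    e=np.cross([0,1,0],n);e/=np.linalg.norm(e);g2=np.cross(n,e)
    s=least_squares(lambda x:np.hypot((W-C)@e-x[0],(W-C)@g2-x[1])-.038,[0,0],loss='soft_l1',f_scale=.001)
    cen=C+e*s.x[0]+g2*s.x[1];cen=cen+n*(d0-cen@n)
    print(nm,'disc n',c,'normal',n.round(3),'angle to A deg',np.degrees(np.arccos(n@A)).round(1),'angle to tool',np.degrees(np.arccos(-n@Q.apply([0,0,1]))).round(1),'disc centre',cen.round(4),'in tool mm',(Q.inv().apply(cen-p)*1000).round(1),'normal in tool',Q.inv().apply(n).round(3),'rms',np.sqrt(np.mean(s.fun**2)).round(4),len(W),'seat-M: h',((cen-.005*n-M)@A*1000).round(1),'lat',((cen-.005*n-M)-((cen-.005*n-M)@A)*A).round(4))
E
python3 tf.py s9 t9; python3 tf.py t8 2>/dev/null | head -0
```

```text
s9 disc n 309 normal [-0.154  0.062  0.986] angle to A deg 21.4 angle to tool 21.7 disc centre [0.5801 0.3603 0.1928] in tool mm [-9.8  0.4  7. ] normal in tool [-0.369  0.007 -0.929] rms 0.0017 390 seat-M: h 9.1 lat [0.0104 0.0024 0.006 ]
t9 disc n 374 normal [-0.165  0.044  0.985] angle to A deg 20.7 angle to tool 20.9 disc centre [0.5752 0.3586 0.1921] in tool mm [-5.  -0.6  5.1] normal in tool [-0.357 -0.009 -0.934] rms 0.0062 70 seat-M: h 10.9 lat [0.0065 0.0008 0.0038]
```

```bash
cat > pl.py <<'E'
from p import *
import sys
h=float(sys.argv[1]); nt=np.array([-.362,0,-.932]);nt/=np.linalg.norm(nt);dc=np.array([-.0075,0,.006])
o,p,Q=obs();w=Q.apply(nt);ax=np.cross(w,A);s=np.linalg.norm(ax);tQ=R.from_rotvec(ax/s*np.arcsin(s))*Q if s>1e-4 else Q
c=p+Q.apply(dc)-M; print('F tool',Q.inv().apply(o['contact_force']).round(1),'M',Q.inv().apply(o['moment']).round(2),'cap seat h',(c@A*1000-5).round(1),'lat',((c-c@A*A)*1000).round(1),'ang',np.degrees(np.arcsin(s)).round(1))
straight(M+(h+.005)*A-tQ.apply(dc),tQ,255,ang=.12,step=.03)
E
python3 pl.py .032
```

```text
F tool [-4.2  1.7  3.2] M [-0.68 -0.3  -0.08] cap seat h 9.7 lat [10.1  2.   5.8] ang 21.0
clock 22.6 n 4 D 0.0234 w 0.367 q [-0.68, 0.36, -0.19, 1.95, 0.83, 0.63, 0.25] F [4.9, 2.4, -0.8]
[[3.3, -0.0, -4.8, -0.0, -0.092, 0.0, 255.0], [2.9, -0.0, -5.1, -0.0, -0.092, 0.0, 255.0], [2.4, -0.0, -5.3, -0.0, -0.092, 0.0, 255.0], [1.9, -0.0, -5.5, -0.0, -0.092, 0.0, 255.0]]
```

Request:
play_rows(
  increments=[
    [0,0,-8,0,0,0,255],
    [2,0,-10,0,-0.05,0,255],
    [3,0,-5,0,-0.09,0,255],
    [3,0,-5,0,-0.09,0,255],
    [2,0,0,0,-0.09,0,255],
  ],
)

```text
clock: 23.1
tcp_pos: [0.5478, 0.3541, 0.2097]
orientation: [-0.2, 2.299, -0.017]
contact_force: [0.6, -1.1, -0.9]
grip_width: 0.0121
```

```bash
python3 pl.py .032
```

```text
F tool [ 0.5 -1.1  1. ] M [-0.09  0.93  0.04] cap seat h 36.1 lat [ 2.8 -1.9  1.6] ang 3.4
clock 23.1 n 1 D 0.006 w 0.059 q [-0.92, 0.31, -0.06, 2.18, 1.5, 0.64, -0.5] F [0.6, -1.1, -0.9]
[[4.3, 2.4, 3.5, -0.002, -0.059, 0.001, 255.0]]
```

Request:
play_rows(
  increments=[
    [3,2,0,0,-0.05,0,255],
    [0,0,0,0,0,0,255],
    [0,0,0,0,0,0,255],
  ],
)

```text
clock: 23.4
tcp_pos: [0.541, 0.3551, 0.203]
orientation: [-0.208, 2.253, -0.014]
contact_force: [0.8, -0.1, -0.3]
grip_width: 0.0114
```

```bash
python3 -c "
from p import *
cap('scene','s10');cap('top','t10')
for n in ('s10','t10'):
    f=load(n);pp=proj(f,[M+.03*A])[0].astype(int);cr=f['color'][pp[1]-70:pp[1]+70,pp[0]-70:pp[0]+70];cv2.imwrite('pics/'+n+'c.png',cv2.resize(cr,None,fx=4,fy=4,interpolation=cv2.INTER_CUBIC))
"; python3 tf.py s10 t10; python3 pl.py .025
```

```text
s10 disc n 319 normal [-0.479  0.005  0.878] angle to A deg 1.5 angle to tool 22.0 disc centre [0.5527 0.3578 0.2054] in tool mm [-8.6  0.8  7.5] normal in tool [-0.375  0.004 -0.927] rms 0.0019 372 seat-M: h 33.3 lat [-0.0033  0.0002 -0.0019]
t10 disc n 456 normal [-0.485 -0.004  0.874] angle to A deg 1.0 angle to tool 21.5 disc centre [0.5503 0.3569 0.2052] in tool mm [-6.8  0.3  5.8] normal in tool [-0.367 -0.004 -0.93 ] rms 0.0035 185 seat-M: h 34.4 lat [-0.0051 -0.0006 -0.0029]
F tool [0.3 0.4 0.5] M [-0.08  0.94 -0.08] cap seat h 34.4 lat [-4.4 -0.7 -2.5] ang 0.7
clock 23.5 n 1 D 0.0107 w 0.012 q [-0.94, 0.32, -0.07, 2.21, 1.61, 0.68, -0.63] F [0.2, 0.4, -0.6]
[[-1.4, -0.1, 10.7, -0.003, -0.012, 0.001, 255.0]]
```

Request:
play_rows(
  increments=[
    [-1.4,0,10.5,-0.003,-0.012,0,255],
    [0,0,0,0,0,0,255],
    [0,0,0,0,0,0,255],
  ],
)

```text
clock: 23.8
tcp_pos: [0.5528, 0.3558, 0.1999]
orientation: [-0.202, 2.241, -0.008]
contact_force: [-0.9, -0.6, -0.5]
grip_width: 0.0116
```

```bash
python3 pl.py .017
```

```text
F tool [ 1.1 -0.5 -0.4] M [-0.13  0.96 -0.03] cap seat h 25.6 lat [ 2.4 -0.2  1.4] ang 0.0
clock 23.8 n 1 D 0.009 w 0.001 q [-0.93, 0.34, -0.06, 2.21, 1.66, 0.68, -0.67] F [-0.9, -0.6, -0.5]
[[5.6, 0.7, 7.0, -0.0, 0.001, 0.0, 255.0]]
```

Request:
play_rows(
  increments=[
    [2.8,0.4,3.5,0,0,0,255],
    [2.2,0.3,3.5,0,0,0,255],
    [0,0,0,0,0,0,255],
  ],
)

```text
clock: 24.1
tcp_pos: [0.5566, 0.3557, 0.1931]
orientation: [-0.198, 2.238, -0.008]
contact_force: [1.9, -0.8, -1.7]
grip_width: 0.0122
```

```bash
python3 pl.py .013
```

```text
F tool [ 0.2 -0.9  2.5] M [ 0.03  0.92 -0.06] cap seat h 17.9 lat [ 2.3 -0.4  1.3] ang 0.2
clock 24.1 n 1 D 0.0056 w 0.003 q [-0.92, 0.36, -0.06, 2.21, 1.69, 0.68, -0.7] F [1.9, -0.8, -1.7]
[[4.2, 0.8, 3.6, -0.001, 0.003, 0.0, 255.0]]
```

Request:
play_rows(
  increments=[
    [1.6,0.3,1.8,0,0,0,255],
    [1.2,0,1.8,0,0,0,255],
    [0,0,0,0,0,0,255],
  ],
)

```text
clock: 24.4
tcp_pos: [0.5571, 0.3557, 0.1923]
orientation: [-0.195, 2.232, -0.008]
contact_force: [-0.0, -0.5, -1.8]
grip_width: 0.0118
```

```bash
python3 pl.py .013
```

```text
F tool [ 1.5 -0.3  1. ] M [ 0.13  1.2  -0.11] cap seat h 17.0 lat [ 2.4 -0.4  1.4] ang 0.6
clock 24.4 n 1 D 0.0048 w 0.01 q [-0.92, 0.36, -0.06, 2.21, 1.7, 0.69, -0.72] F [-0.0, -0.5, -1.8]
[[3.9, 0.8, 2.7, -0.001, 0.01, 0.0, 255.0]]
```

Request:
play_rows(
  increments=[
    [3,0.5,2,0,0.005,0,255],
    [2,0,1.5,0,0,0,255],
  ],
)

```text
clock: 24.6
tcp_pos: [0.5575, 0.3556, 0.1919]
orientation: [-0.192, 2.227, -0.008]
contact_force: [-19.3, -8.6, 23.3]
grip_width: 0.0117
```

```bash
python3 pl.py .013; python3 -c "
from p import *
cap('scene','s11');cap('top','t11')
for n in ('s11','t11'):
    f=load(n);pp=proj(f,[M+.03*A])[0].astype(int);cr=f['color'][pp[1]-70:pp[1]+70,pp[0]-70:pp[0]+70];cv2.imwrite('pics/'+n+'c.png',cv2.resize(cr,None,fx=4,fy=4,interpolation=cv2.INTER_CUBIC))
"; python3 tf.py s11 t11
```

```text
F tool [ -5.4  -7.6 -30. ] M [ 1.17  0.39 -0.07] cap seat h 16.6 lat [ 2.5 -0.5  1.4] ang 0.9
clock 24.6 n 1 D 0.0045 w 0.015 q [-0.93, 0.37, -0.06, 2.21, 1.71, 0.69, -0.73] F [-19.3, -8.6, 23.3]
[[3.8, 1.0, 2.1, -0.001, 0.015, 0.001, 255.0]]
s11 disc n 320 normal [-0.487  0.001  0.873] angle to A deg 0.9 angle to tool 23.0 disc centre [0.5692 0.3581 0.1947] in tool mm [-9.6  0.7  7.7] normal in tool [-0.39   0.003 -0.921] rms 0.0015 346 seat-M: h 15.8 lat [0.0045 0.0005 0.0026]
t11 disc n 454 normal [-0.497  0.009  0.868] angle to A deg 0.9 angle to tool 22.4 disc centre [0.5665 0.3577 0.1945] in tool mm [-7.9  0.7  5.7] normal in tool [-0.381  0.013 -0.924] rms 0.0036 190 seat-M: h 17.0 lat [0.0025 0.0001 0.0014]
```

Request:
play_rows(
  increments=[
    [0,0,0,0,0,0,255],
    [0,0,0,0,0,0,110],
    [0,0,0,0,0,0,110],
    [0,0,-12,0,0,0,110],
    [0,0,-20,0,0,0,110],
  ],
)

```text
clock: 25.2
tcp_pos: [0.5311, 0.3533, 0.2111]
orientation: [-0.192, 2.229, -0.009]
contact_force: [-0.4, 0.1, 0.0]
grip_width: 0.0486
```

```bash
python3 -c "
from p import *
cap('scene','s12');cap('top','t12');st()
for n in ('s12','t12'):
    f=load(n);pp=proj(f,[M+.03*A])[0].astype(int);cr=f['color'][pp[1]-70:pp[1]+70,pp[0]-70:pp[0]+70];cv2.imwrite('pics/'+n+'c.png',cv2.resize(cr,None,fx=4,fy=4,interpolation=cv2.INTER_CUBIC))
"; python3 tf.py s12 t12
```

```text
t 25.3 h 47.3 lat tool [16.1  0.7] yaw CW+ 171.2 F tool [-0.1 -0.3 -0.7] M tool [-0.13  0.78 -0.03] tilt corr [0.002 0.376] q [-0.96, 0.3, -0.08, 2.24, 1.63, 0.72, -0.68] w 0.0484
s12 disc n 311 normal [-0.501  0.002  0.866] angle to A deg 0.5 angle to tool 22.1 disc centre [0.5685 0.3581 0.1949] in tool mm [-9.9 -1.  41.4] normal in tool [-0.376  0.01  -0.927] rms 0.0023 327 seat-M: h 16.4 lat [0.0042 0.0005 0.0024]
t12 disc n 549 normal [-0.511 -0.014  0.86 ] angle to A deg 0.8 angle to tool 21.3 disc centre [0.5659 0.3575 0.1949] in tool mm [-8.2 -1.1 39.4] normal in tool [-0.363 -0.004 -0.932] rms 0.0035 183 seat-M: h 17.6 lat [0.0023 0.     0.0013]
```

```bash
cat > bar.py <<'E'
from p import *
import sys
C=np.array([float(x) for x in sys.argv[1].split(',')])  # disc centre
e1=np.cross([0,1,0],A);e1/=np.linalg.norm(e1);e2=np.cross(A,e1)
for nm in sys.argv[2:]:
    f=load(nm);hsv=cv2.cvtColor(f['color'],cv2.COLOR_BGR2HSV);m=cv2.inRange(hsv,(100,100,20),(128,255,255))
    v,u=np.nonzero(m);X,z=pts(f,u,v);X=X[(z>0)]-C;Y=np.stack([X@e1,X@e2,X@A],1);Y=Y[(np.hypot(Y[:,0],Y[:,1])<.045)]
    B=Y[(Y[:,2]>.0265)&(Y[:,2]<.034)];
    r_=cv2.minAreaRect((B[:,:2]*1000).astype(np.float32));w,V=np.linalg.eigh(np.cov(B[:,:2].T));a=V[:,1]
    print(nm,len(B),'rect',np.round(r_[0],1),np.round(r_[1],1),round(r_[2],1),'bar angle (ccw from e1 looking down)',np.degrees(np.arctan2(a[1],a[0])).round(1),'top h',np.median(B[:,2]).round(4))
o=r.get_obs();Q=R.from_rotvec(o['orientation']);x=Q.apply([1,0,0]);print('tool x angle',np.degrees(np.arctan2(x@e2,x@e1)).round(1))
E
python3 bar.py .5667,.3577,.1949 s12 t12
```

```text
s12 146 rect [5.4 1.6] [47.4 16.7] 8.8 bar angle (ccw from e1 looking down) -170.0 top h 0.0285
t12 237 rect [ 0.7 -0.5] [54.2 14.1] 9.4 bar angle (ccw from e1 looking down) -170.2 top h 0.0301
tool x angle -171.1
```

```bash
cat > rg.py <<'E'
from p import *
import sys
C=np.array([.5672,.3575,.195]); E1=np.cross([0,1,0],A);E1/=np.linalg.norm(E1);E2=np.cross(A,E1)
def tgt(h,ang): # TCP height above disc
    a=np.radians(ang);x=np.cos(a)*E1+np.sin(a)*E2;return C+h*A,R.from_matrix(np.stack([x,np.cross(-A,x),-A],1))
def show():
    o,p,Q=obs();x=Q.apply([1,0,0]);d=p-C;F=Q.inv().apply(o['contact_force']);Mo=Q.inv().apply(o['moment'])
    print('t',round(o['clock'],2),'hd mm',(d@A*1000).round(1),'lat e1,e2',(d@E1*1000).round(1),(d@E2*1000).round(1),'ang',np.degrees(np.arctan2(x@E2,x@E1)).round(1),'F',F.round(1),'M',Mo.round(2),'q',np.round(o['joints'],2).tolist(),'w',round(o['grip_width'],4))
if __name__=='__main__':
    show()
    if len(sys.argv)>3: straight(*tgt(float(sys.argv[1])/1000,float(sys.argv[2])),int(sys.argv[3]),ang=.12,step=.03)
E
python3 rg.py 55 -170 110
```

```text
t 25.3 hd mm 34.0 lat e1,e2 -23.5 -2.4 ang -171.1 F [-0.1 -0.3 -0.7] M [-0.13  0.78 -0.03] q [-0.96, 0.3, -0.08, 2.24, 1.63, 0.72, -0.68] w 0.0484
clock 25.3 n 4 D 0.0316 w 0.386 q [-0.96, 0.3, -0.08, 2.24, 1.63, 0.72, -0.68] F [-0.5, -0.3, 0.5]
[[-7.4, -0.3, -2.7, -0.0, 0.096, -0.005, 110.0], [-7.1, -0.4, -3.4, -0.0, 0.096, -0.005, 110.0], [-6.8, -0.4, -4.0, -0.0, 0.096, -0.005, 110.0], [-6.4, -0.4, -4.7, -0.0, 0.096, -0.005, 110.0]]
```

Request:
play_rows(
  increments=[
    [-4,0,-10,0,0.09,0,110],
    [-7,0,-4,0,0.1,0,110],
    [-7,0,-3,0,0.1,0,110],
    [-6,0,-3,0,0.1,0,110],
    [0,0,0,0,0,0,110],
  ],
)

```text
clock: 25.8
tcp_pos: [0.5312, 0.3554, 0.2378]
orientation: [-0.203, 2.558, -0.05]
contact_force: [0.7, -0.2, -0.8]
grip_width: 0.0487
```

```bash
python3 rg.py 40 -170 110
```

```text
t 25.8 hd mm 55.1 lat e1,e2 -9.7 -1.8 ang -171.0 F [-0.1 -0.2  1. ] M [-0.04  0.51 -0.03] q [-0.81, 0.25, -0.11, 2.01, 0.81, 0.67, 0.21] w 0.0487
clock 25.8 n 1 D 0.018 w 0.055 q [-0.81, 0.25, -0.11, 2.01, 0.81, 0.67, 0.21] F [0.7, -0.2, -0.8]
[[-9.1, 0.4, 15.5, -0.007, 0.052, -0.018, 110.0]]
```

Request:
play_rows(
  increments=[
    [-9,0.4,12,-0.007,0.05,0.02,110],
    [0,0,0,0,0,0,110],
    [0,0,0,0,0,0,110],
  ],
)

```text
clock: 26.1
tcp_pos: [0.545, 0.356, 0.2305]
orientation: [-0.178, 2.607, -0.042]
contact_force: [-0.3, 0.5, -0.2]
grip_width: 0.0483
```

```bash
python3 rg.py 15 -170 110
```

```text
t 26.1 hd mm 41.9 lat e1,e2 -1.5 -1.3 ang -172.3 F [0.3 0.6 0. ] M [ 0.    0.55 -0.05] q [-0.77, 0.28, -0.12, 1.97, 0.73, 0.67, 0.3] w 0.0483
clock 26.1 n 1 D 0.0269 w 0.04 q [-0.77, 0.28, -0.12, 1.97, 0.73, 0.67, 0.3] F [-0.3, 0.5, -0.2]
[[-1.5, 1.1, 26.9, -0.003, 0.005, -0.04, 110.0]]
```

Request:
play_rows(
  increments=[
    [-1,1,12,-0.003,0.005,-0.04,110],
    [-0.5,0.3,12,0,0,0,110],
    [0,0,0,0,0,0,110],
    [0,0,0,0,0,0,110],
  ],
)

```text
clock: 26.5
tcp_pos: [0.5551, 0.3571, 0.2067]
orientation: [-0.235, 2.607, -0.058]
contact_force: [-0.0, 0.3, -0.1]
grip_width: 0.0486
```

```bash
python3 rg.py 4 -170 160
```

```text
t 26.5 hd mm 16.2 lat e1,e2 -4.6 -0.3 ang -169.7 F [0.  0.3 0.1] M [-0.09  0.5   0.04] q [-0.77, 0.32, -0.11, 1.97, 0.76, 0.63, 0.31] w 0.0486
clock 26.5 n 1 D 0.013 w 0.006 q [-0.77, 0.32, -0.11, 1.97, 0.76, 0.63, 0.31] F [-0.0, 0.3, -0.1]
[[-4.6, -0.5, 12.2, -0.003, 0.002, 0.005, 160.0]]
```

Request:
play_rows(
  increments=[
    [-4.5,-0.5,5,-0.003,0,0,130],
    [-1,0,5,0,0,0,130],
    [0,0,0,0,0,0,130],
    [0,0,0,0,0,0,130],
  ],
)

```text
clock: 26.9
tcp_pos: [0.5651, 0.3582, 0.2009]
orientation: [-0.236, 2.606, -0.053]
contact_force: [-0.4, 0.2, 0.1]
grip_width: 0.0418
```

```bash
python3 rg.py 4 -170 160
```

```text
t 26.9 hd mm 6.1 lat e1,e2 1.1 0.7 ang -169.8 F [ 0.2  0.2 -0.2] M [-0.1   0.56  0.04] q [-0.76, 0.34, -0.1, 1.96, 0.77, 0.62, 0.31] w 0.0418
clock 26.9 n 1 D 0.0025 w 0.005 q [-0.76, 0.34, -0.1, 1.96, 0.77, 0.62, 0.31] F [-0.4, 0.2, 0.1]
[[1.2, -0.5, 2.1, 0.001, 0.003, 0.004, 160.0]]
```

Request:
play_rows(
  increments=[
    [1,-0.5,1,0,0,0,204],
    [0,0,0,0,0,0,204],
    [0,0,0,0,0,0,204],
    [0,0,0,0,0,0,204],
  ],
  force=20,
)

```text
clock: 27.3
tcp_pos: [0.5649, 0.3575, 0.1999]
orientation: [-0.236, 2.605, -0.052]
contact_force: [-0.2, -0.1, 0.4]
grip_width: 0.0169
```

```bash
python3 rg.py
```

```text
t 27.3 hd mm 5.4 lat e1,e2 0.4 0.1 ang -169.8 F [ 0.  -0.  -0.4] M [-0.11  0.52 -0.01] q [-0.76, 0.34, -0.1, 1.96, 0.77, 0.61, 0.31] w 0.0169
```

Request:
play_rows(
  increments=[
    [0,0,0,0,0,-0.1,204],
    [0,0,0,0,0,-0.1,204],
    [0,0,0,0,0,-0.1,204],
  ],
)

```text
clock: 27.6
tcp_pos: [0.5652, 0.3576, 0.2005]
orientation: [-0.632, 2.546, -0.159]
contact_force: [1.9, 1.2, -0.3]
grip_width: 0.0174
```

```bash
python3 rg.py
```

```text
t 27.6 hd mm 5.7 lat e1,e2 1.0 0.1 ang -152.3 F [-1.9  0.4  1.2] M [-0.4   0.03  1.58] q [-0.72, 0.34, -0.15, 1.96, 0.79, 0.63, 0.6] w 0.0174
```

Request:
play_rows(
  increments=[
    [0,0,0,0,0,0.02,204],
    [0,0,0,0,0,0,204],
  ],
)

```text
clock: 27.8
tcp_pos: [0.5655, 0.3575, 0.2006]
orientation: [-0.597, 2.554, -0.149]
contact_force: [0.3, 0.7, -0.8]
grip_width: 0.0171
```

```bash
python3 rg.py; python3 -c "
from p import *
cap('scene','s13');cap('top','t13')
for n in ('s13','t13'):
    f=load(n);pp=proj(f,[M+.03*A])[0].astype(int);cr=f['color'][pp[1]-70:pp[1]+70,pp[0]-70:pp[0]+70];cv2.imwrite('pics/'+n+'c.png',cv2.resize(cr,None,fx=4,fy=4,interpolation=cv2.INTER_CUBIC))
"; python3 tf.py s13 t13;python3 bar.py .5672,.3575,.195 s13 t13
```

```text
t 27.8 hd mm 5.7 lat e1,e2 1.3 0.0 ang -153.8 F [-0.2  0.7  0.9] M [-0.35  0.5   0.66] q [-0.72, 0.34, -0.14, 1.95, 0.79, 0.62, 0.58] w 0.0171
s13 disc n 331 normal [-0.507 -0.016  0.862] angle to A deg 0.7 angle to tool 0.5 disc centre [0.5697 0.3583 0.1956] in tool mm [-1.3  0.1  6.4] normal in tool [ 0.008 -0.004 -1.   ] rms 0.0023 348 seat-M: h 16.3 lat [0.0054 0.0008 0.0031]
t13 disc n 327 normal [-0.486  0.002  0.874] angle to A deg 1.0 angle to tool 1.3 disc centre [0.5673 0.358  0.1959] in tool mm [0.5 0.7 4.9] normal in tool [-0.022  0.001 -1.   ] rms 0.0036 184 seat-M: h 17.8 lat [0.0036 0.0004 0.0021]
s13 69 rect [1.7 4.8] [55.3 16.6] 3.3 bar angle (ccw from e1 looking down) -172.4 top h 0.0288
t13 111 rect [14.   3.6] [29.2 14.2] 13.9 bar angle (ccw from e1 looking down) -174.2 top h 0.03
tool x angle -153.7
```

Request:
play_rows(
  increments=[
    [-1,0,3,0,0,0.03,204],
    [0,0,2,0,0,0,204],
    [0,0,1.5,0,0,0,204],
  ],
)

```text
clock: 28.2
tcp_pos: [0.5701, 0.357, 0.1991]
orientation: [-0.552, 2.559, -0.141]
contact_force: [-6.5, -4.3, 8.3]
grip_width: 0.0174
```

```bash
python3 rg.py
```

```text
t 28.2 hd mm 2.1 lat e1,e2 4.6 -0.5 ang -155.7 F [  3.   -3.3 -10.5] M [0.1  1.11 0.33] q [-0.73, 0.35, -0.13, 1.95, 0.8, 0.62, 0.54] w 0.0174
```

Request:
play_rows(
  increments=[
    [2.5,1,1,0,0,-0.05,204],
    [0.5,0,1,0,0,-0.05,204],
    [0,0,1,0,0,0,204],
  ],
)

```text
clock: 28.5
tcp_pos: [0.5702, 0.3578, 0.1996]
orientation: [-0.669, 2.528, -0.172]
contact_force: [-7.1, -2.5, 7.8]
grip_width: 0.0171
```

```bash
python3 rg.py
```

```text
t 28.5 hd mm 2.5 lat e1,e2 4.9 0.3 ang -150.5 F [  3.   -1.  -10.3] M [-0.36  1.31  1.41] q [-0.72, 0.35, -0.15, 1.95, 0.81, 0.62, 0.62] w 0.0171
```

Request:
play_rows(
  increments=[
    [2,0,-3,0,0,0.1,204],
    [0,0,-0.5,0,0,0.12,204],
    [0,0,0,0,0,0.12,204],
    [0,0,0,0,0,0.12,204],
  ],
)

```text
clock: 28.9
tcp_pos: [0.5657, 0.3574, 0.2007]
orientation: [-0.056, 2.605, -0.002]
contact_force: [-0.4, -0.2, -0.4]
grip_width: 0.017
```

```bash
python3 rg.py
```

```text
t 28.9 hd mm 5.6 lat e1,e2 1.6 -0.1 ang -177.7 F [ 0.5 -0.1  0.1] M [0.02 0.51 0.02] q [-0.78, 0.34, -0.07, 1.96, 0.78, 0.6, 0.16] w 0.017
```

Request:
play_rows(
  increments=[
    [0.5,0,0,0,0,0.1,204],
    [0,0,0,0,0,0.1,204],
    [0,0,0,0,0,0.1,204],
  ],
)

```text
clock: 29.2
tcp_pos: [0.5667, 0.3555, 0.2017]
orientation: [0.335, 2.581, 0.1]
contact_force: [0.4, -3.2, 3.7]
grip_width: 0.0173
```

```bash
python3 rg.py
```

```text
t 29.2 hd mm 6.1 lat e1,e2 3.0 -2.0 ang 165.1 F [-3.  -2.5 -3. ] M [ 0.61  0.12 -3.03] q [-0.83, 0.34, -0.02, 1.97, 0.77, 0.59, -0.13] w 0.0173
```

```bash
python3 - <<'E'
from p import *
e1=np.cross([0,1,0],A);e1/=np.linalg.norm(e1);e2=np.cross(A,e1);th=np.linspace(0,2*np.pi,90)
for nm in ('s12','t12'):
    f=load(nm);ims=[]
    pp=proj(f,[M+.01*A])[0].astype(int);u0,v0=pp-50;k=5.8
    im=cv2.resize(f['color'][v0:v0+100,u0:u0+100],None,fx=k,fy=k,interpolation=cv2.INTER_CUBIC)
    Mv=np.array([.5755,.3577,.174])
    for hb,col in((-.0075,(0,0,255)),(-.0025,(0,255,255)),(-.017,(0,255,0))):
        C=Mv+hb*A+.038*(np.outer(np.cos(th),e1)+np.outer(np.sin(th),e2));q=((proj(f,C)-[u0,v0]+.5)*k).astype(int);cv2.polylines(im,[q],True,col,1)
    cv2.imwrite(f'pics/ov_{nm}.png',im)
E
```

Request:
play_rows(
  increments=[
    [0,0,0,0,0,-0.06,204],
    [0,0,0,0,0,0,204],
  ],
)

```text
clock: 29.4
tcp_pos: [0.5668, 0.3554, 0.2018]
orientation: [0.247, 2.587, 0.074]
contact_force: [2.7, 0.6, -0.5]
grip_width: 0.0176
```

```bash
python3 rg.py; cat > look.py <<'E'
from p import *
import sys
t=sys.argv[1]
e1=np.cross([0,1,0],A);e1/=np.linalg.norm(e1);e2=np.cross(A,e1);th=np.linspace(0,2*np.pi,90)
for n in ('scene','top'):
    nm=n[0]+t;f=cap(n,nm);pp=proj(f,[M+.01*A])[0].astype(int);u0,v0=pp-50;k=5
    im=cv2.resize(f['color'][v0:v0+100,u0:u0+100],None,fx=k,fy=k,interpolation=cv2.INTER_CUBIC)
    cv2.imwrite(f'pics/{nm}c.png',im)
a,b=[cv2.imread(f'pics/{x}{t}c.png') for x in 'st'];cv2.imwrite(f'pics/l{t}.png',cv2.resize(np.hstack([a,b]),(800,400)))
E
python3 look.py 14; python3 tf.py s14 t14
```

```text
t 29.4 hd mm 6.1 lat e1,e2 3.1 -2.1 ang 169.0 F [-1.9  1.   1.9] M [ 0.08  0.18 -0.97] q [-0.82, 0.34, -0.03, 1.97, 0.78, 0.6, -0.07] w 0.0176
s14 disc n 335 normal [-0.503  0.     0.864] angle to A deg 0.4 angle to tool 1.0 disc centre [0.5695 0.3562 0.1956] in tool mm [1.1 0.6 6.7] normal in tool [-0.016  0.007 -1.   ] rms 0.0023 355 seat-M: h 16.4 lat [ 0.0052 -0.0014  0.003 ]
t14 disc n 359 normal [-0.493 -0.003  0.87 ] angle to A deg 0.5 angle to tool 1.7 disc centre [0.5668 0.3554 0.1959] in tool mm [ 3.1 -0.5  5. ] normal in tool [-0.028  0.006 -1.   ] rms 0.003 187 seat-M: h 18.1 lat [ 0.0033 -0.0021  0.0019]
```

```bash
python3 bar.py .5672,.3556,.1958 s14 t14; python3 - <<'E'
from p import *
f=load('s14');im=f['color'][215:330,265:380];cv2.imwrite('pics/b14.png',cv2.resize(im,None,fx=5,fy=5,interpolation=cv2.INTER_CUBIC))
E
```

```text
s14 70 rect [-15.4   1.5] [21.9 16.6] 0.2 bar angle (ccw from e1 looking down) 168.9 top h 0.028
t14 174 rect [8.1 7. ] [40.4 27.1] 3.2 bar angle (ccw from e1 looking down) -177.7 top h 0.0296
tool x angle 168.9
```

Request:
play_rows(
  increments=[
    [0,0,1,0,0,-0.09,204],
    [0,0,0,0,0,0,255],
    [0,0,0,0,0,0,255],
    [0,0,0,0,0,0,255],
  ],
  force=60,
)

```text
clock: 29.9
tcp_pos: [0.5671, 0.3556, 0.2016]
orientation: [0.134, 2.593, 0.043]
contact_force: [-0.0, -1.7, 2.1]
grip_width: 0.0156
```

```bash
python3 rg.py
```

```text
t 29.9 hd mm 5.8 lat e1,e2 3.2 -1.9 ang 174.0 F [-1.2 -1.6 -1.8] M [ 0.18  0.34 -1.09] q [-0.81, 0.34, -0.04, 1.97, 0.78, 0.6, 0.01] w 0.0156
```

Request:
play_rows(
  increments=[
    [0,0,0,0,0,-0.07,255],
    [0,0,0,0,0,-0.03,255],
    [0,0,0,0,0,0,255],
  ],
)

```text
clock: 30.2
tcp_pos: [0.5666, 0.3557, 0.2014]
orientation: [0.005, 2.597, 0.007]
contact_force: [-0.1, 0.3, 2.6]
grip_width: 0.0131
```

```bash
python3 rg.py
```

```text
t 30.2 hd mm 5.9 lat e1,e2 2.6 -1.7 ang 179.7 F [-1.2  0.4 -2.3] M [ 0.07  0.49 -0.62] q [-0.8, 0.34, -0.06, 1.97, 0.79, 0.6, 0.11] w 0.0131
```

Request:
play_rows(
  increments=[
    [0,0,-4,0,0,0,255],
    [1,1,-5,0,0,0,255],
    [0,0,0,0,0,0,255],
    [0,0,0,0,0,0,255],
  ],
  force=120,
)

```text
clock: 30.6
tcp_pos: [0.5599, 0.3569, 0.2082]
orientation: [0.016, 2.6, 0.01]
contact_force: [0.6, -0.2, -1.2]
grip_width: 0.0113
```

```bash
python3 rg.py; python3 look.py 15; python3 tf.py s15 t15
```

```text
t 30.6 hd mm 15.0 lat e1,e2 0.3 -0.5 ang 179.2 F [ 0.1 -0.2  1.4] M [ 0.07  0.64 -0.03] q [-0.8, 0.32, -0.06, 1.97, 0.78, 0.62, 0.11] w 0.0113
s15 disc n 291 normal [-0.684 -0.011  0.73 ] angle to A deg 13.2 angle to tool 12.1 disc centre [0.5461 0.3579 0.187 ] in tool mm [22.8  0.6 10.9] normal in tool [ 0.209 -0.01  -0.978] rms 0.0012 345 seat-M: h 20.8 lat [-0.0151  0.0004 -0.0087]
t15 disc n 125 normal [-0.644  0.024  0.765] angle to A deg 10.2 angle to tool 9.2 disc centre [0.543  0.358  0.1886] in tool mm [24.6  0.7  7.9] normal in tool [ 0.157  0.026 -0.987] rms 0.0017 284 seat-M: h 23.8 lat [-0.0169  0.0003 -0.0098]
```

```bash
cat > pl2.py <<'E'
from p import *
import sys
M=np.array([.576,.3577,.1745])
h=float(sys.argv[1]); ang=np.radians(float(sys.argv[2])); nt=np.array([.183,.0,-.983]);nt/=np.linalg.norm(nt);dc=np.array([.0237,.0005,.0094])
E1=np.cross([0,1,0],A);E1/=np.linalg.norm(E1);E2=np.cross(A,E1)
# cap frame in tool: z=nt, x = tool x made perp
xt=np.array([1.,0,0]);xt-=xt@nt*nt;xt/=np.linalg.norm(xt);Ct=np.stack([xt,np.cross(nt,xt),nt],1)
xw=np.cos(ang)*E1+np.sin(ang)*E2;Cw=np.stack([xw,np.cross(A,xw),A],1)
tQ=R.from_matrix(Cw@Ct.T)
o,p,Q=obs();c=p+Q.apply(dc)-M;print('seat h',(c@A*1000-5).round(1),'e1',(c@E1*1000).round(1),'e2',(c@E2*1000).round(1),'F',Q.inv().apply(o['contact_force']).round(1),'M',Q.inv().apply(o['moment']).round(2),'w',round(o['grip_width'],4))
straight(M+(h+.005)*A-tQ.apply(dc),tQ,255,ang=.12,step=.03)
E
python3 pl2.py .035 165
```

```text
seat h 22.2 e1 -20.6 e2 0.3 F [-0.4  0.1  1.1] M [-0.    0.62 -0.01] w 0.0109
clock 30.7 n 3 D 0.0235 w 0.321 q [-0.8, 0.32, -0.06, 1.97, 0.78, 0.62, 0.11] F [0.9, 0.1, -0.7]
[[-7.1, -2.1, -2.5, -0.007, 0.067, 0.083, 255.0], [-7.1, -1.5, -3.0, -0.007, 0.067, 0.083, 255.0], [-7.0, -0.9, -3.4, -0.007, 0.067, 0.083, 255.0]]
```

Request:
play_rows(
  increments=[
    [0,0,-12,0,0,0,255],
    [-6,-2,-6,0,0.06,0.08,255],
    [-7,-1,-2,0,0.07,0.08,255],
    [-7,-1,0,0,0.06,0.08,255],
    [0,0,0,0,0,0,255],
  ],
)

```text
clock: 31.2
tcp_pos: [0.5642, 0.3518, 0.2367]
orientation: [0.35, 2.779, 0.107]
contact_force: [0.8, -0.7, -1.2]
grip_width: 0.0111
```

```bash
python3 look.py 16; python3 tf.py s16 t16;python3 pl2.py .025 165; python3 -c "
from p import *
o,p,Q=obs();print(p)"
```

```text
s16 disc n 344 normal [-0.509  0.039  0.86 ] angle to A deg 2.6 angle to tool 11.6 disc centre [0.5469 0.3593 0.2197] in tool mm [19.9  1.1  9.8] normal in tool [ 0.199  0.021 -0.98 ] rms 0.0023 361 seat-M: h 48.6 lat [-0.0012  0.0017 -0.0007]
t16 disc n 46 normal [-0.877  0.102  0.469] angle to A deg 32.4 angle to tool 42.8 disc centre [0.5846 0.3426 0.2607] in tool mm [-31.9  -2.  -16.6] normal in tool [ 0.678 -0.043 -0.734] rms 0.0081 157 seat-M: h 66.2 lat [ 0.0471 -0.0152  0.0271]
seat h 49.7 e1 -6.3 e2 2.2 F [ 0.9 -0.1  1.5] M [ 0.14  0.38 -0.04] w 0.0114
clock 31.3 n 1 D 0.0258 w 0.023 q [-0.65, 0.32, -0.13, 1.83, 0.38, 0.76, 0.31] F [-0.4, 0.2, -1.7]
[[-11.0, -0.4, 23.3, -0.021, 0.005, 0.007, 255.0]]
[0.56155055 0.35294517 0.2351408 ]
```

Request:
play_rows(
  increments=[
    [-5,-0.4,12,-0.02,0.005,0.007,255],
    [-4,0,10,0,0,0,255],
    [0,0,0,0,0,0,255],
    [0,0,0,0,0,0,255],
  ],
)

```text
clock: 31.7
tcp_pos: [0.5724, 0.3534, 0.2148]
orientation: [0.329, 2.784, 0.13]
contact_force: [0.7, -0.0, -0.4]
grip_width: 0.011
```

```bash
python3 look.py 17; python3 tf.py s17;python3 pl2.py .014 165
```

```text
s17 disc n 332 normal [-0.512  0.009  0.859] angle to A deg 1.2 angle to tool 11.6 disc centre [0.555  0.3606 0.1981] in tool mm [23.2  0.9 10.5] normal in tool [ 0.201  0.012 -0.98 ] rms 0.0014 345 seat-M: h 25.8 lat [-0.0046  0.003  -0.0026]
seat h 27.1 e1 -6.8 e2 2.7 F [-0.6  0.3 -0.1] M [0.15 0.36 0.02] w 0.011
clock 31.8 n 1 D 0.015 w 0.012 q [-0.63, 0.35, -0.13, 1.84, 0.38, 0.7, 0.33] F [0.6, 0.2, 0.4]
[[-9.5, -1.3, 11.5, -0.002, -0.001, 0.012, 255.0]]
```

Request:
play_rows(
  increments=[
    [-7.5,-2,2.5,0,0,0.012,255],
    [0,0,0,0,0,0,255],
    [0,0,0,0,0,0,255],
  ],
)

```text
clock: 32.1
tcp_pos: [0.5802, 0.3505, 0.2157]
orientation: [0.346, 2.781, 0.135]
contact_force: [0.4, 1.3, -1.2]
grip_width: 0.0113
```

```bash
python3 pl2.py .014 165
```

```text
seat h 23.7 e1 0.2 e2 0.0 F [0.3 1.2 1.3] M [0.17 0.38 0.01] w 0.0113
clock 32.1 n 1 D 0.0097 w 0.001 q [-0.62, 0.36, -0.13, 1.83, 0.37, 0.7, 0.33] F [0.4, 1.3, -1.2]
[[-1.6, -0.0, 9.6, -0.001, -0.0, -0.0, 255.0]]
```

Request:
play_rows(
  increments=[
    [-0.4,0,2.5,0,0,0,255],
    [-0.4,0,2.5,0,0,0,255],
    [-0.4,0,2,0,0,0,255],
    [0,0,0,0,0,0,255],
  ],
)

```text
clock: 32.5
tcp_pos: [0.5838, 0.3511, 0.2095]
orientation: [0.346, 2.781, 0.137]
contact_force: [-0.3, 1.4, -1.9]
grip_width: 0.0107
```

```bash
python3 pl2.py .012 165
```

```text
seat h 16.5 e1 0.2 e2 0.5 F [1.3 1.  1.7] M [0.1  0.5  0.01] w 0.0107
clock 32.5 n 1 D 0.0045 w 0.0 q [-0.62, 0.37, -0.13, 1.83, 0.37, 0.69, 0.33] F [-0.3, 1.4, -1.9]
[[-0.7, -0.5, 4.4, -0.0, -0.0, -0.0, 255.0]]
```

Request:
play_rows(
  increments=[
    [-0.3,-0.4,1.8,0,0,0,255],
    [-0.3,0,1.5,0,0,0,255],
    [-0.2,0,1,0,0,0,255],
  ],
)

```text
clock: 32.8
tcp_pos: [0.5859, 0.3508, 0.2051]
orientation: [0.345, 2.782, 0.137]
contact_force: [-0.5, 0.1, -0.6]
grip_width: 0.011
```

```bash
python3 pl2.py .012 165
```

```text
seat h 11.7 e1 -0.2 e2 0.2 F [ 0.6 -0.1  0.4] M [ 0.12  0.46 -0.  ] w 0.011
clock 32.8 n 1 D 0.0004 w 0.0 q [-0.62, 0.38, -0.13, 1.83, 0.38, 0.68, 0.33] F [-0.5, 0.1, -0.6]
[[-0.1, -0.2, -0.3, -0.0, -0.0, 0.0, 255.0]]
```

Request:
play_rows(
  increments=[
    [-0.3,0,1.5,0,0,0,255],
    [-0.3,0,1.5,0,0,0,255],
  ],
)

```text
clock: 33.0
tcp_pos: [0.5876, 0.3508, 0.2022]
orientation: [0.345, 2.782, 0.137]
contact_force: [0.1, 0.4, -1.2]
grip_width: 0.0112
```

```bash
python3 pl2.py .008 165
```

```text
seat h 8.4 e1 -0.1 e2 0.2 F [0.4 0.3 1.1] M [0.15 0.46 0.07] w 0.0112
clock 33.0 n 1 D 0.0004 w 0.0 q [-0.62, 0.38, -0.13, 1.83, 0.38, 0.67, 0.33] F [0.1, 0.4, -1.2]
[[-0.2, -0.2, 0.3, -0.0, -0.0, 0.0, 255.0]]
```

It is sinking freely past crest level, so the lugs look to be over the starts. Continuing.

Request:
play_rows(
  increments=[
    [-0.2,0,1.3,0,0,0,255],
    [-0.2,0,1.3,0,0,0,255],
    [0,0,0.5,0,0,0,255],
  ],
)

```text
clock: 33.3
tcp_pos: [0.5892, 0.3509, 0.2005]
orientation: [0.346, 2.781, 0.136]
contact_force: [-4.6, -2.5, 5.7]
grip_width: 0.011
```

```bash
python3 pl2.py .005 165; python3 look.py 18; python3 tf.py s18
```

```text
seat h 6.0 e1 0.4 e2 0.2 F [ 1.8 -2.6 -7.1] M [ 0.61  1.2  -0.08] w 0.011
clock 33.3 n 1 D 0.0011 w 0.0 q [-0.62, 0.38, -0.12, 1.82, 0.38, 0.67, 0.33] F [-4.6, -2.5, 5.7]
[[0.1, -0.3, 1.1, -0.0, 0.0, -0.0, 255.0]]
s18 disc n 332 normal [-0.486 -0.017  0.874] angle to A deg 1.1 angle to tool 9.5 disc centre [0.5721 0.3581 0.1834] in tool mm [22.8  0.9 10.6] normal in tool [ 0.165 -0.007 -0.986] rms 0.0015 338 seat-M: h 4.6 lat [0.0018 0.0005 0.001 ]
```

Request:
play_rows(
  increments=[
    [0,0,0,0,0,0,200],
    [0,0,0,0,0,0,120],
    [0,0,-12,0,0,0,110],
    [0,0,-25,0,0,0,110],
    [6,0,-20,0,-0.06,0,110],
  ],
)

```text
clock: 33.9
tcp_pos: [0.5664, 0.3464, 0.253]
orientation: [0.351, 2.721, 0.119]
contact_force: [0.9, -0.1, 0.3]
grip_width: 0.0487
```

```bash
python3 look.py 19; python3 tf.py s19 t19; sed -i 's/C=np.array(\[.5672,.3575,.195\])/C=np.array([.5710,.3577,.1834])/' rg.py; python3 bar.py .5710,.3577,.1834 s19 t19;python3 rg.py 42 165 110
```

```text
s19 disc n 180 normal [-0.467  0.025  0.884] angle to A deg 2.8 angle to tool 6.0 disc centre [0.5947 0.3443 0.1978] in tool mm [-9.7 -6.  63.6] normal in tool [ 0.096  0.04  -0.995] rms 0.0059 11 seat-M: h 5.8 lat [ 0.0249 -0.0135  0.0143]
t19 disc n 235 normal [-0.531 -0.007  0.848] angle to A deg 2.1 angle to tool 9.1 disc centre [0.5659 0.3578 0.1813] in tool mm [25.6 -1.5 68. ] normal in tool [ 0.158 -0.01  -0.987] rms 0.0042 95 seat-M: h 5.9 lat [-0.0036  0.0001 -0.0021]
s19 197 rect [-3.4  2.3] [15.5 55.9] 74.4 bar angle (ccw from e1 looking down) 164.9 top h 0.0298
t19 40 rect [18.5 -6.3] [13.8  9.1] 78.3 bar angle (ccw from e1 looking down) 76.4 top h 0.0308
tool x angle 165.1
t 34.0 hd mm 65.0 lat e1,e2 27.5 -7.2 ang 165.1 F [ 0.2  0.6 -0.2] M [0.09 0.43 0.02] q [-0.68, 0.28, -0.12, 1.86, 0.43, 0.73, 0.25] w 0.0484
clock 34.0 n 2 D 0.0366 w 0.124 q [-0.68, 0.28, -0.12, 1.86, 0.43, 0.73, 0.25] F [-0.1, 0.7, 0.2]
[[12.7, -0.1, 13.2, 0.0, -0.062, 0.001, 110.0], [13.5, -0.1, 12.4, 0.0, -0.062, 0.001, 110.0]]
```

```bash
sed -i 's/C=np.array(\[.5710,.3577,.1834\])/C=np.array([.5670,.3585,.1814])/' rg.py; python3 rg.py 42 165 110
```

```text
t 34.0 hd mm 64.8 lat e1,e2 32.0 -8.0 ang 165.1 F [ 0.2  0.6 -0.2] M [0.09 0.43 0.02] q [-0.68, 0.28, -0.12, 1.86, 0.43, 0.73, 0.25] w 0.0484
clock 34.0 n 2 D 0.0401 w 0.124 q [-0.68, 0.28, -0.12, 1.86, 0.43, 0.73, 0.25] F [-0.1, 0.7, 0.2]
[[15.0, -0.2, 13.3, 0.0, -0.062, 0.001, 110.0], [15.8, -0.3, 12.4, 0.0, -0.062, 0.001, 110.0]]
```

Request:
play_rows(
  increments=[
    [15,0,13,0,-0.062,0,110],
    [15,0,12,0,-0.06,0,110],
    [0,0,0,0,0,0,110],
  ],
)

```text
clock: 34.3
tcp_pos: [0.5479, 0.3584, 0.2202]
orientation: [0.339, 2.597, 0.103]
contact_force: [-0.9, 0.4, 0.3]
grip_width: 0.0485
```

```bash
python3 rg.py 20 165 110
```

```text
t 34.3 hd mm 43.1 lat e1,e2 2.8 0.2 ang 165.0 F [ 0.7  0.2 -0.7] M [ 0.16  0.59 -0.01] q [-0.84, 0.29, -0.04, 1.97, 0.71, 0.64, -0.09] w 0.0485
clock 34.3 n 1 D 0.0233 w 0.004 q [-0.84, 0.29, -0.04, 1.97, 0.71, 0.64, -0.09] F [-0.9, 0.4, 0.3]
[[2.7, -1.0, 23.1, 0.003, 0.002, 0.0, 110.0]]
```

Request:
play_rows(
  increments=[
    [2.5,-1,12,0.003,0.002,0,130],
    [0,0,12,0,0,0,130],
    [0,0,0,0,0,0,130],
    [0,0,0,0,0,0,130],
  ],
)

```text
clock: 34.7
tcp_pos: [0.5625, 0.3563, 0.1978]
orientation: [0.345, 2.601, 0.097]
contact_force: [0.1, -0.4, -0.6]
grip_width: 0.0419
```

```bash
python3 rg.py 5 165 150
```

```text
t 34.7 hd mm 16.5 lat e1,e2 4.3 -2.1 ang 164.8 F [ 0.1 -0.5  0.6] M [ 0.12  0.47 -0.01] q [-0.83, 0.34, -0.02, 1.97, 0.73, 0.6, -0.1] w 0.0419
clock 34.7 n 1 D 0.0124 w 0.004 q [-0.83, 0.34, -0.02, 1.97, 0.73, 0.6, -0.1] F [0.1, -0.4, -0.6]
[[4.7, 1.0, 11.5, -0.003, -0.001, -0.003, 150.0]]
```

Request:
play_rows(
  increments=[
    [4.7,1,4.5,-0.003,0,0,150],
    [0,0,4.5,0,0,0,150],
    [0,0,0,0,0,0,150],
    [0,0,0,0,0,0,150],
  ],
)

```text
clock: 35.1
tcp_pos: [0.5651, 0.3577, 0.188]
orientation: [0.348, 2.599, 0.102]
contact_force: [0.1, -0.5, 0.5]
grip_width: 0.0353
```

```bash
python3 rg.py 5 165 150
```

```text
t 35.1 hd mm 6.7 lat e1,e2 1.6 -0.8 ang 164.7 F [-0.4 -0.4 -0.3] M [0.08 0.5  0.05] q [-0.83, 0.36, -0.01, 1.97, 0.75, 0.58, -0.13] w 0.0353
clock 35.1 n 1 D 0.0025 w 0.006 q [-0.83, 0.36, -0.01, 1.97, 0.75, 0.58, -0.13] F [0.1, -0.5, 0.5]
[[1.8, 0.3, 1.7, 0.0, -0.001, -0.006, 150.0]]
```

Request:
play_rows(
  increments=[
    [1.5,0.3,1.5,0,0,0,204],
    [0,0,0,0,0,0,204],
    [0,0,0,0,0,0.1,204],
    [0,0,0,0,0,0.12,204],
    [0,0,0,0,0,0.12,204],
  ],
  force=60,
)

```text
clock: 35.6
tcp_pos: [0.5644, 0.3589, 0.1865]
orientation: [0.799, 2.512, 0.224]
contact_force: [-0.3, 0.4, -0.0]
grip_width: 0.0168
```

```bash
python3 rg.py
```

```text
t 35.6 hd mm 5.7 lat e1,e2 0.3 0.4 ang 144.6 F [ 0.4  0.2 -0.1] M [ 0.27  0.49 -0.08] q [-0.89, 0.36, 0.05, 1.97, 0.72, 0.56, -0.46] w 0.0168
```

Request:
play_rows(
  increments=[
    [0,0,0.3,0,0,0.12,204],
    [0,0,0.3,0,0,0.12,204],
    [0,0,0.3,0,0,0.12,204],
    [0,0,0.3,0,0,0.12,204],
  ],
)

```text
clock: 36.0
tcp_pos: [0.5646, 0.3595, 0.1859]
orientation: [1.416, 2.27, 0.39]
contact_force: [1.2, -0.4, -0.7]
grip_width: 0.0169
```

```bash
python3 rg.py
```

```text
t 36.0 hd mm 5.1 lat e1,e2 0.2 1.0 ang 115.9 F [-0.6  0.4  1.2] M [0.46 0.28 0.04] q [-0.97, 0.36, 0.15, 1.98, 0.67, 0.53, -0.92] w 0.0169
```

Request:
play_rows(
  increments=[
    [-0.5,0,0.5,0,0,0.12,204],
    [0,0,0.5,0,0,0.12,204],
    [0,0,0.5,0,0,0.12,204],
  ],
)

```text
clock: 36.3
tcp_pos: [0.5652, 0.3596, 0.185]
orientation: [1.844, 1.999, 0.504]
contact_force: [0.4, 0.5, -0.2]
grip_width: 0.0173
```

```bash
python3 rg.py;python3 look.py 20;  python3 tf.py s20 t20
```

```text
t 36.3 hd mm 4.0 lat e1,e2 0.3 1.1 ang 94.5 F [0.4 0.3 0.3] M [0.5  0.04 0.  ] q [-1.03, 0.37, 0.23, 1.98, 0.62, 0.51, -1.25] w 0.0173
s20 disc n 348 normal [-0.516 -0.005  0.857] angle to A deg 1.1 angle to tool 1.1 disc centre [0.5705 0.3611 0.1782] in tool mm [1.2 1.3 8.5] normal in tool [ 0.006 -0.018 -1.   ] rms 0.0016 341 seat-M: h 0.9 lat [-0.0015  0.0034 -0.0009]
t20 disc n 278 normal [-0.523 -0.024  0.852] angle to A deg 1.8 angle to tool 1.7 disc centre [0.5679 0.3601 0.1778] in tool mm [ 0.4 -1.1  7.5] normal in tool [-0.012 -0.028 -1.   ] rms 0.002 178 seat-M: h 1.8 lat [-0.0035  0.0025 -0.002 ]
```

Request:
play_rows(
  increments=[
    [-0.5,0,0.6,0,0,0.12,204],
    [0,0,0.6,0,0,0.12,204],
    [0,0,0.5,0,0,0.12,204],
  ],
)

```text
clock: 36.7
tcp_pos: [0.5661, 0.3598, 0.1845]
orientation: [2.209, 1.673, 0.603]
contact_force: [-3.2, -2.1, 3.9]
grip_width: 0.0168
```

```bash
python3 rg.py
```

```text
t 36.7 hd mm 3.1 lat e1,e2 0.7 1.3 ang 74.1 F [-2.2 -0.2 -5. ] M [ 0.43 -0.45 -0.13] q [-1.09, 0.37, 0.31, 1.99, 0.57, 0.49, -1.56] w 0.0168
```

Request:
play_rows(
  increments=[
    [0,0,0,0,0,0.12,204],
    [0,0,0,0,0,0.12,204],
  ],
)

```text
clock: 36.9
tcp_pos: [0.5668, 0.3595, 0.1851]
orientation: [2.428, 1.417, 0.662]
contact_force: [1.6, -3.9, 3.8]
grip_width: 0.0172
```

```bash
python3 rg.py
```

```text
t 36.9 hd mm 3.3 lat e1,e2 1.7 1.0 ang 60.4 F [-1.8  4.8 -2.6] M [-1.14 -0.22 -0.78] q [-1.14, 0.38, 0.37, 1.99, 0.53, 0.48, -1.77] w 0.0172
```

Request:
play_rows(
  increments=[
    [0,0,0,0,0,0.1,204],
    [0,0,0,0,0,0.1,204],
  ],
)

```text
clock: 37.1
tcp_pos: [0.5673, 0.3592, 0.1856]
orientation: [2.578, 1.2, 0.704]
contact_force: [0.8, -2.9, 2.5]
grip_width: 0.0171
```

```bash
python3 rg.py
```

```text
t 37.1 hd mm 3.5 lat e1,e2 2.4 0.7 ang 49.8 F [-1.   3.3 -1.8] M [ 0.   -0.38 -4.53] q [-1.18, 0.38, 0.42, 1.99, 0.5, 0.47, -1.93] w 0.0171
```

Request:
play_rows(
  increments=[
    [0,0,0,0,0,-0.1,204],
    [0,0,0,0,0,-0.05,204],
    [0,0,0,0,0,0,204],
  ],
)

```text
clock: 37.4
tcp_pos: [0.5676, 0.3593, 0.1855]
orientation: [2.431, 1.403, 0.667]
contact_force: [2.0, -0.4, 0.3]
grip_width: 0.0174
```

```bash
python3 rg.py;python3 look.py 21;  python3 tf.py s21 t21; python3 bar.py .5670,.3585,.1770 s21 t21
```

```text
t 37.4 hd mm 3.2 lat e1,e2 2.6 0.8 ang 59.9 F [0.6 1.8 0.7] M [ 0.42 -0.21 -0.4 ] q [-1.15, 0.38, 0.38, 1.99, 0.54, 0.47, -1.79] w 0.0174
s21 disc n 386 normal [-0.505 -0.01   0.863] angle to A deg 0.4 angle to tool 0.2 disc centre [0.5727 0.3598 0.1783] in tool mm [0.8 0.4 8.8] normal in tool [-0.001  0.003 -1.   ] rms 0.0022 341 seat-M: h -0.1 lat [0.0002 0.0021 0.0001]
t21 disc n 270 normal [-0.516 -0.024  0.856] angle to A deg 1.5 angle to tool 1.1 disc centre [0.5698 0.3589 0.1783] in tool mm [-1.3 -1.3  7.3] normal in tool [-0.02  -0.002 -1.   ] rms 0.0029 193 seat-M: h 1.3 lat [-0.002   0.0013 -0.0011]
s21 78 rect [ 4.9 14.7] [34.2 30.2] 58.7 bar angle (ccw from e1 looking down) 80.4 top h 0.0281
t21 92 rect [4.9 0.5] [55.7 14.4] 72.5 bar angle (ccw from e1 looking down) 73.1 top h 0.0294
tool x angle 59.7
```

Request:
play_rows(
  increments=[
    [0,0,0.5,0,0,-0.12,204],
    [0,0,0.5,0,0,-0.1,204],
    [0,0,0,0,0,0,255],
    [0,0,0,0,0,0,255],
    [0,0,0,0,0,0,255],
  ],
  force=80,
)

```text
clock: 38.0
tcp_pos: [0.5679, 0.3593, 0.1851]
orientation: [2.235, 1.636, 0.615]
contact_force: [1.5, -0.7, -0.7]
grip_width: 0.012
```

```bash
python3 rg.py
```

```text
t 38.0 hd mm 2.7 lat e1,e2 2.7 0.8 ang 72.3 F [-0.4  1.   1.4] M [ 0.46 -0.12 -0.35] q [-1.1, 0.37, 0.32, 1.99, 0.58, 0.49, -1.6] w 0.012
```

Gripped square on the bar at 72°. One gentle tightening turn.

Request:
play_rows(
  increments=[
    [0,0,0,0,0,0.05,255],
    [0,0,0,0,0,0.06,255],
  ],
)

```text
clock: 38.2
tcp_pos: [0.5681, 0.3599, 0.1854]
orientation: [2.335, 1.522, 0.644]
contact_force: [1.0, -0.0, 1.0]
grip_width: 0.0124
```

```bash
python3 rg.py
```

```text
t 38.2 hd mm 2.9 lat e1,e2 2.9 1.4 ang 66.1 F [ 0.5  1.3 -0.4] M [ 0.3  -0.03 -1.86] q [-1.13, 0.38, 0.35, 1.99, 0.56, 0.48, -1.7] w 0.0124
```

Request:
play_rows(
  increments=[
    [0,0,0,0,0,0.06,255],
    [0,0,0,0,0,0.06,255],
  ],
)

```text
clock: 38.4
tcp_pos: [0.568, 0.36, 0.1855]
orientation: [2.429, 1.4, 0.671]
contact_force: [0.5, -2.9, 2.9]
grip_width: 0.0124
```

```bash
python3 rg.py
```

```text
t 38.4 hd mm 3.1 lat e1,e2 2.9 1.5 ang 59.8 F [-1.6  3.1 -2.2] M [-0.01 -0.44 -4.12] q [-1.15, 0.38, 0.38, 1.99, 0.55, 0.47, -1.8] w 0.0124
```

Request:
play_rows(
  increments=[
    [0,0,0,0,0,-0.06,255],
    [0,0,0,0,0,0,150],
    [0,0,0,0,0,0,110],
    [0,0,-15,0,0,0,100],
    [0,0,-35,0,0,0,100],
  ],
)

```text
clock: 38.9
tcp_pos: [0.5409, 0.3576, 0.226]
orientation: [2.374, 1.465, 0.646]
contact_force: [-0.6, 1.1, 0.7]
grip_width: 0.0517
```

Request:
play_rows(
  increments=[
    [0,0,-40,0,0,0,100],
    [0,0,-45,0,0,0,100],
    [0,0,-45,0,0,0,100],
    [0,0,-30,0,0,0,100],
    [0,0,0,0,0,0,100],
  ],
)

```text
clock: 39.4
tcp_pos: [0.4529, 0.3584, 0.377]
orientation: [2.388, 1.46, 0.658]
contact_force: [-0.8, 0.4, -0.6]
grip_width: 0.052
```

```bash
sed -i 's/norm(X-p,axis=1)<.08/norm(X-(np.array([.5670,.3585,.1814]) if len(sys.argv)>2 else p),axis=1)<.06/' tf.py; python3 rg.py;python3 look.py 22;  python3 tf.py s22 t22; python3 bar.py .5695,.3590,.1783 s22 t22; python3 t4.py
```

```text
t 39.4 hd mm 226.4 lat e1,e2 -1.0 1.2 ang 62.7 F [-0.1 -1.   0.1] M [ 0.4  -0.19  0.03] q [-1.32, 0.01, 0.3, 1.93, 0.54, 0.97, -1.76] w 0.052
s22 disc n 430 normal [-0.496 -0.002  0.868] angle to A deg 0.4 angle to tool 0.7 disc centre [0.5729 0.3599 0.1783] in tool mm [  4.    2.6 228.4] normal in tool [ 0.007  0.009 -1.   ] rms 0.0026 335 seat-M: h -0.2 lat [0.0002 0.0022 0.0001]
t22 disc n 465 normal [-0.513  0.004  0.858] angle to A deg 1.0 angle to tool 0.7 disc centre [0.5699 0.3595 0.1784] in tool mm [  2.5   0.6 226.8] normal in tool [ 0.003 -0.012 -1.   ] rms 0.0039 196 seat-M: h 1.3 lat [-0.0018  0.0018 -0.001 ]
s22 162 rect [2.7 2.4] [57.  13.8] 72.2 bar angle (ccw from e1 looking down) 72.1 top h 0.0282
t22 229 rect [1.6 0.2] [55.6 14.7] 72.1 bar angle (ccw from e1 looking down) 71.5 top h 0.0295
tool x angle 62.8
[-1.32  0.01  0.3   1.93  0.54  0.97 -1.76] 0.25261155923431916 [array([0.  , 0.  , 0.27]), array([ 0.03, -0.01,  0.82]), array([0.28, 0.35, 0.66])]
```

```bash
ls *.npz | head -60; python3 - <<'E'
import numpy as np,cv2
try:
    a=np.load('top0.npz');b=np.load('t22.npz');print(a.files)
    x,y=a['color'],b['color']
    d=cv2.absdiff(x,y).max(2);print((d>40).sum())
    import os
    cv2.imwrite('pics/cmp.png',np.hstack([cv2.resize(x,(400,300)),cv2.resize(y,(400,300))]))
    e=(d>40).astype('uint8')*255
    cv2.imwrite('pics/cmp2.png',np.vstack([np.hstack([cv2.resize(x,(400,300)),cv2.resize(y,(400,300))]),np.hstack([cv2.cvtColor(cv2.resize(e,(400,300)),8),np.zeros((300,400,3),'uint8')])]))
except Exception as ex: print(ex)
E
```

```text
s10.npz
s11.npz
s12.npz
s13.npz
s14.npz
s15.npz
s16.npz
s17.npz
s18.npz
s19.npz
s20.npz
s21.npz
s22.npz
s3.npz
s4.npz
s5.npz
s6.npz
s7.npz
s8.npz
s9.npz
scene0.npz
t10.npz
t11.npz
t12.npz
t13.npz
t14.npz
t15.npz
t16.npz
t17.npz
t18.npz
t19.npz
t20.npz
t21.npz
t22.npz
t4.npz
t5.npz
t6.npz
t7.npz
t8.npz
t9.npz
top0.npz
w1.npz
w2.npz
w3.npz
w6.npz
w7.npz
w8.npz
wrist0.npz
['color', 'depth', 'K', 'k1', 'T']
19373
```

View pics/cmp2.png

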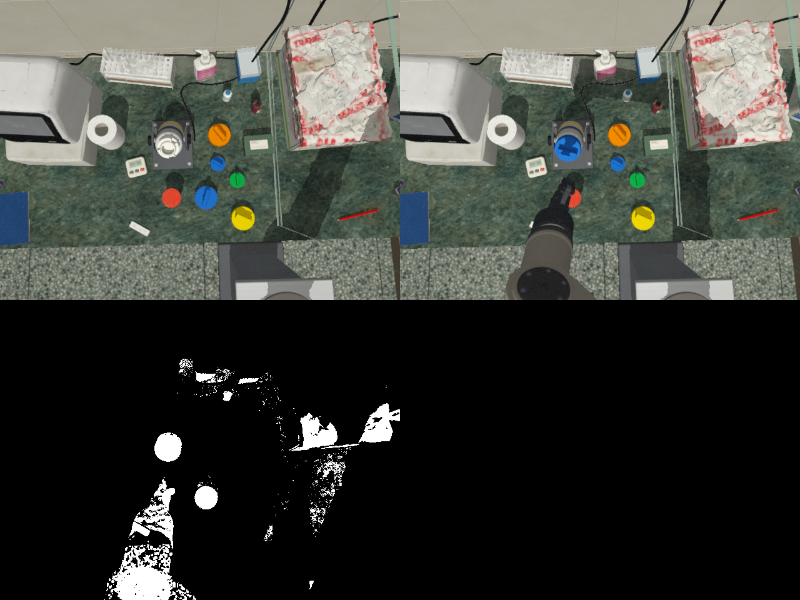

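The left half (before) and right half (after) show the blue cap gone from the bench (205,197) and now on the canister (568,148). The red cup, timer, bottles and the other caps are at the same pixels. The other differences are the arm and its shadows.

```bash
python3 -c "
from bench import r
o=r.get_obs();print(o['clock'],o['contact_force'],o['grip_width']);print(r.hand_in())"
```

```text
39.5 [-0.09067109 -0.64430141 -0.71955742] 0.052154802202159775
the job is handed in; nothing more can be done
None
```

The large blue cap is screwed onto the canister and let go. I handed in at 39.5 s, with the gripper open, about 0.2 m clear of the cap and touching nothing.

**How it went:** The first two placings slipped in the grip, so I regrasped the cap once on the bench and once on the mouth. On the next placing it sank straight to start level, with the seat about 5 mm out, so no backward turn was needed. About 93° of clockwise turning then drew it down 4.6–4.8 mm. Tightening to about 4 N·m turned the bar no further.

**Last checks:**
- **Fit:** the cap sits flat, within about 1° of the canister's axis.
- **Seat height:** the scene camera gives −0.2 mm and the top camera 1.3 mm. They disagree by 1.5 mm, which is within calibration error, so I relied on the torque to judge it home.
- **Bystanders:** the before and after top pictures show the cup, timer, bottles and other caps unmoved. The arm partly covers the cup in the last picture.

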